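# Clip the belt-drive pulleys

## Task

Switch the belt drive off first by flipping the bat toggle on the switch box over to its other side. Then fit every steel clip lying on the bench: lay it flat on a pulley with its mouth towards the pin and push it sideways into the pin's groove with the fork tool, never with the fingers, until it snaps fully home; any pin will do, one clip to a pin. Finish with the fork tool lying back on its rubber mat, released, and knock nothing over.

Things in the scene. Friction and masses are not known exactly. Their poses are not given: they have to be found in the camera images.
- toggle (a joint): bat toggle of the switch box: -0.45 rad leans fully to the box's -x side (on, as at the start), +0.45 fully to +x (off). It snaps over centre and stays on either side: push the tip past upright, about 1.5 N, and it falls by itself to the end
- toggle_tip (a point): tip of the steel bat, 60 mm from its pivot; the bat is about 14 mm thick. Orientation follows the bat
- switchbox: fixed grey switch box 110 x 90 x 45 mm, origin under its centre; the toggle pivots above the middle of its top, 47 mm over the bench, about the box's y axis
- drive: fixed steel bed plate 130 x 360 x 12 mm with three aluminium pulleys of 100 mm diameter in a row along its y axis, 115 mm apart; origin under its centre
- pin0 (a point): groove of the pin at the plate's +y end: on the pin axis, 44 mm over the bench, where a seated clip's mid thickness comes. The pulley's flat face, 50 mm in radius, 40 mm over the bench, is also the groove's floor. Groove 24 mm in diameter, 11 mm high; above it the pin's head, 32 mm in diameter, top 63 mm over the bench
- pin1 (a point): as pin0, for the middle pin. A clip laid flat on the pulley face slides straight into the groove from any side
- pin2 (a point): as pin0, for the pin at the plate's -y end
- clip0: bare steel split clip, 67 mm long, 44 wide, 8 thick, alike on both faces, flat on the bench at the start. Origin: centre of its round seat, mid thickness. +x points out of the open mouth; the tail (14 mm wide, x=-24 to -49 mm) is what to grip. Flat shoulders at x=-24 mm, 7 to 23 mm either side of the axis, are where the fork pushes. 2 or 3 of the 3 clips are present, an absent one reads None
- clip1: as clip0. Two sprung arms reach forward to x=18 mm; the mouth between their lips is 18 mm wide and springs open over the 24 mm groove. The lips touch the pin when the origin is 23 mm from the pin axis; 5 to 15 N of push then snaps it on
- clip2: as clip0. Seated on a pin, a clip's origin is within about 2 mm of the pin axis and the pin's head keeps it from lifting off
- fork: fork tool 192 mm long, 160 g, balance point at x=23 mm, alike either way up; lies with its underside at z=0 of its frame. Wooden handle 22 mm wide, 24 high, x=-65 to 45 mm, then a steel shank 20 mm wide and two tines along +x; shank and fork 12 mm thick at mid height (z=6 to 18 mm). Origin on the underside, 65 mm from the handle's end
- fork_tip (a point): point between the ends of the fork's tines, at mid height, x=127 mm in the fork's frame; axes as the fork's. The slot between the tines is 23 mm wide and 28 mm deep and takes the clip's tail, while the tine ends push the clip's shoulders
- mat: fixed black rubber mat 220 x 115 x 2 mm on which the fork lies at the start; origin under its centre, long side along x
- jar: bystander: capped clear jar, 60 mm in diameter, 90 mm high, standing; not to be knocked over
- can: bystander: grey metal can, 60 mm in diameter, 100 mm high, standing; not to be knocked over
Things that resemble listed ones, but are neither listed nor needed, are in the scene too. Leave any brown or orange look-alike of the clip1 alone.

How it is judged:
On the way, in this order (a step that is already met when the one before it is completed fails the run):
1. the drive is switched off (value of joint toggle above 0.3 rad), for 0.2 s.
2. every clip is snapped home on a pin (((horizontal distance between clip0 and pin0 below 0.004 m and distance between clip0 and pin0 below 0.007 m) or (horizontal distance between clip0 and pin1 below 0.004 m and distance between clip0 and pin1 below 0.007 m) or (horizontal distance between clip0 and pin2 below 0.004 m and distance between clip0 and pin2 below 0.007 m)) and ((horizontal distance between clip1 and pin0 below 0.004 m and distance between clip1 and pin0 below 0.007 m) or (horizontal distance between clip1 and pin1 below 0.004 m and distance between clip1 and pin1 below 0.007 m) or (horizontal distance between clip1 and pin2 below 0.004 m and distance between clip1 and pin2 below 0.007 m)) and ((horizontal distance between clip2 and pin0 below 0.004 m and distance between clip2 and pin0 below 0.007 m) or (horizontal distance between clip2 and pin1 below 0.004 m and distance between clip2 and pin1 below 0.007 m) or (horizontal distance between clip2 and pin2 below 0.004 m and distance between clip2 and pin2 below 0.007 m))), for 0.3 s.
At the end, for the whole second after the job is handed in: The toggle is past +0.3 rad (off); every clip present is in a pin's groove, its origin within 4 mm of the pin axis and 7 mm of the pin site; the fork's origin lies over the mat (within 85 mm along and 55 mm across its centre), lower than 35 mm and at rest; the jar and the can stand (all of step 2 and value of joint toggle above 0.3 rad and x of fork in the frame of mat between -0.085 and 0.085 m and y of fork in the frame of mat between -0.055 and 0.055 m and height (world z) of fork below 0.035 m and linear speed of fork below 0.02 m/s and angle between each of jar, can's own z axis and vertical below 0.5 rad); the robot touches nothing.
It fails at once if a clip is pushed over the pin with the gripper instead of the fork ((contact force between the arm and clip0 above 1 N and (distance between clip0 and pin0 below 0.017 m or distance between clip0 and pin1 below 0.017 m or distance between clip0 and pin2 below 0.017 m)) or (contact force between the arm and clip1 above 1 N and (distance between clip1 and pin0 below 0.017 m or distance between clip1 and pin1 below 0.017 m or distance between clip1 and pin2 below 0.017 m)) or (contact force between the arm and clip2 above 1 N and (distance between clip2 and pin0 below 0.017 m or distance between clip2 and pin1 below 0.017 m or distance between clip2 and pin2 below 0.017 m)) or (contact force between the fingers and clip0 above 1 N and (distance between clip0 and pin0 below 0.017 m or distance between clip0 and pin1 below 0.017 m or distance between clip0 and pin2 below 0.017 m)) or (contact force between the fingers and clip1 above 1 N and (distance between clip1 and pin0 below 0.017 m or distance between clip1 and pin1 below 0.017 m or distance between clip1 and pin2 below 0.017 m)) or (contact force between the fingers and clip2 above 1 N and (distance between clip2 and pin0 below 0.017 m or distance between clip2 and pin1 below 0.017 m or distance between clip2 and pin2 below 0.017 m))).
It fails at once if a clip is fitted while the drive is still switched on (value of joint toggle below 0 rad and ((distance between clip0 and pin0 below 0.007 m or distance between clip0 and pin1 below 0.007 m or distance between clip0 and pin2 below 0.007 m) or (distance between clip1 and pin0 below 0.007 m or distance between clip1 and pin1 below 0.007 m or distance between clip1 and pin2 below 0.007 m) or (distance between clip2 and pin0 below 0.007 m or distance between clip2 and pin1 below 0.007 m or distance between clip2 and pin2 below 0.007 m))).
It fails at once if the jar or the can is knocked over (angle between any of jar, can's own z axis and vertical above 0.6 rad).
Of clip0, clip1, clip2 only 2 to 3 are there at a start; the rules pass over those that are not, and their reading is None.
At some moment in a run one of fork may be knocked a few centimetres aside while the robot is not near it.
Once in a run the grip may slacken for a moment while it holds something.
It also fails if it takes over 210 s, if anything falls off the work surface, if the arm or the gripper's body presses on something with over 40 N, if the wrist force passes 120 N, or if a joint passes its speed limit or range.

## Robot

A 6-joint arm with a two-finger parallel gripper is mounted at the origin on the work surface. World frame = base frame: x ahead of the robot, y to its left, z up, the work surface at z = 0. Lengths are in m, angles in rad, forces in N, time in s.
With the tool pointing down it reaches from about 0.35 to 0.85 m from the base axis. Payload 8.1 kg.
Tool frame: the origin (TCP) lies at the centre of the arm's flange, where the gripper is bolted on; the fingertips stand 186 mm ahead of it and the grasp point (between the pads) lies 167 mm ahead of it (robot.nose_length is the distance from the TCP to the fingertips, in m); z points along the fingers, x is the direction in which the jaws open and shut, and the axes are right-handed (so a half turn about z gives the same grasp; the last joint's range is limited). The gripper opens to 93 mm and grips with 3 to 60 N. Pads are 15 mm wide; open, the fingers measure 128 mm over their backs; the gripper's body (75 mm by 188 mm) begins 65 mm behind the grasp point.
Start: joints at [1.254, 0.13, 1.488, -0, 1.523, -0.085], TCP at [0.138, 0.584, 0.405] pointing down, gripper open.
Joint ranges: [-2.96, 2.96], [-0.89, 2.26], [0.02, 2.5], [-1.34, 4.48], [0, 2.73], [-2.66, 2.66]. Speed limits (rad/s): [2.39, 2.39, 2.79, 3.14, 3.14, 3.14].

## Interface

Orientations are given as a rotation vector (axis times angle).
In Python, from plant import robot gives the robot as it stands.
- The arm moves only by the tool arm_command, never from a script. Its argument "motion" is a list of rows, each an object with "slide": the shift along the tool's x, y, z each as a share of 0.4 m, from -1 to 1, a list of three; "turn": the turn, a rotation vector about the tool's x, y, z each as a share of 0.5 rad, from -1 to 1, a list of three. A call has exactly 5 rows; each row shifts and turns the commanded pose from where the row before left it, along the tool's axes as they then stand; what a row does not reach is not made up. A row lasts 1/12 s, in which the tool goes at most 41.7 mm and 7.16 degrees, less where a joint would pass 70% of its speed; a pose out of reach is approached as far as the arm can. A call with a number of a shift or a turn outside -1 to 1 is refused whole. A call with a gripper value outside its range is refused whole. "gripper" is the opening in per cent of the stroke, from 0 (shut) to 100 (fully open), set as the call begins (left out, the last holds). The fingers move at their own pace and stop on an object; "grip_force" is the grip in N (left out, the last holds). Time passes only in rows, so rows that do not move let the fingers close, or fill a call up. It gives the time, the measured TCP pose, the force and the opening at its end, in the units of the state.
- robot.read_state(): the state, without advancing time (a new reading comes with each control period).
- robot.read_camera(name): name is "side" or "top" or "wrist"; returns a dict with "pixels" (480x640x3 uint8, blue, green, red), "intrinsics" (3x3 intrinsics, pixels), "T" (4x4, takes a point from camera to world coordinates). Camera axes: x right, y down, z forward; pixel columns grow to the right and rows downward; lengths in m; the calibration is good to about 2 mm. A picture is of the moment at which its call begins. There is no depth.
- robot.close_job(): hands the job in, once; it reports no verdict.
The state is a dict: "t": time; "q": joint angles; "dq": joint speeds; "joint_torque": joint torques, N m; "tool_pos": TCP position; "orientation": TCP orientation; "force": force on the tool from outside, world axes, zero at the start; "wrist_torque": the same for the moment, N m; "opening": finger opening in m.
Only numpy, scipy, OpenCV 4.12 (cv2) and the standard library are available. Lean on these libraries where they do the work, as an engineer would, in place of code of your own. Each camera call takes 0.05 s, during which the arm holds its last target.

## Working session

There is one attempt and no reset: what is moved stays moved. The work goes in short steps, Python scripts to look and compute and a tool call to move; the robot and the scene stay as the last step left them, time stands still between calls to the robot, and variables do not carry over. Pictures are saved under pics/ and viewed, and the job is handed in when it is done.

Besides the shell and the picture viewer there is one more tool, called after "Call:" as name([rows], argument=value, ...), one row to a line, values as JSON. arm_command: Moves the arm, as the interface text tells. Shift numbers are shares of 0.4 m and turn numbers shares of 0.5 rad, none past 1 either way. Its arguments: {"type":"object","properties":{"motion":{"type":"array","items":{"type":"object","properties":{"slide":{"type":"array","items":{"type":"number"}},"turn":{"type":"array","items":{"type":"number"}}}}},"gripper":{"type":"number"},"grip_force":{"type":"number"}},"required":["motion"]}

```bash
ls; mkdir -p pics
cat > h.py <<'E'
import numpy as np, cv2
from scipy.spatial.transform import Rotation as R
from plant import robot
def snap(name,fn):
    c=robot.read_camera(name); cv2.imwrite('pics/'+fn,c['pixels']); np.savez('pics/'+fn[:-4]+'.npz',K=c['intrinsics'],T=c['T'],p=c['pixels']); return c
def px2w(c,u,v,z):
    K=np.array(c['K'] if 'K' in c else c['intrinsics']);T=np.array(c['T'])
    d=T[:3,:3]@np.linalg.solve(K,[u,v,1.]);o=T[:3,3]
    return o+d*(z-o[2])/d[2]
def w2px(c,p):
    K=np.array(c['K'] if 'K' in c else c['intrinsics']);T=np.array(c['T'])
    q=K@(T[:3,:3].T@(np.array(p)-T[:3,3])); return q[:2]/q[2]
E
python3 - <<'E'
from h import *
s=robot.read_state()
for k in s: print(k,np.round(s[k],3))
for n in ['side','top','wrist']:
    c=snap(n,n+'0.png'); print(n,np.round(c['T'],3).tolist(),np.round(c['intrinsics'],1).tolist())
E
```

```text
pics
t 0.0
q [ 1.254  0.131  1.489  0.     1.523 -0.085]
dq [-0.002 -0.001  0.     0.001  0.001  0.   ]
joint_torque [ 1.0000e-03 -5.5986e+01 -4.9175e+01  7.7000e-02  3.6000e-02 -0.0000e+00]
tool_pos [0.138 0.584 0.404]
orientation [ 2.463e+00  1.949e+00 -2.000e-03]
force [-0.402 -0.258  0.686]
wrist_torque [-0.009  0.01  -0.058]
opening 0.093
side [[0.989, -0.059, 0.136, 0.366], [-0.146, -0.536, 0.831, -1.031], [0.024, -0.842, -0.539, 0.729], [0.0, 0.0, 0.0, 1.0]] [[481.0, 0.0, 318.8], [0.0, 481.0, 240.5], [0.0, 0.0, 1.0]]
top [[-0.008, -0.991, 0.135, 0.306], [-1.0, 0.009, 0.007, -0.046], [-0.008, -0.135, -0.991, 1.791], [0.0, 0.0, 0.0, 1.0]] [[603.0, 0.0, 318.2], [0.0, 603.0, 242.6], [0.0, 0.0, 1.0]]
wrist [[0.229, 0.94, 0.251, 0.068], [0.973, -0.221, -0.06, 0.599], [-0.001, 0.258, -0.966, 0.383], [0.0, 0.0, 0.0, 1.0]] [[409.3, 0.0, 318.5], [0.0, 409.3, 241.2], [0.0, 0.0, 1.0]]
```

View pics/top0.png

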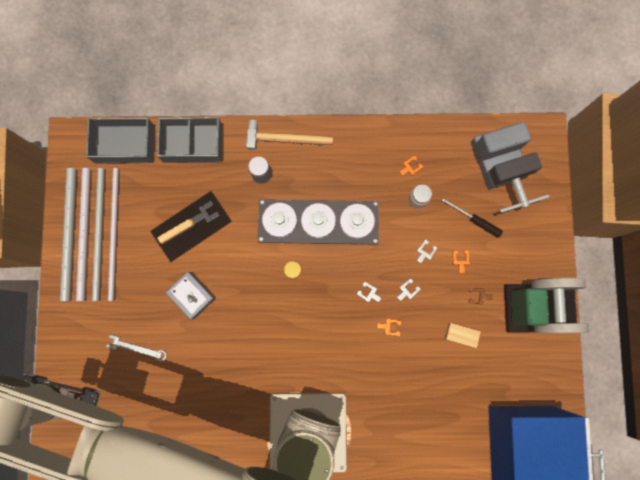

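View pics/side0.png

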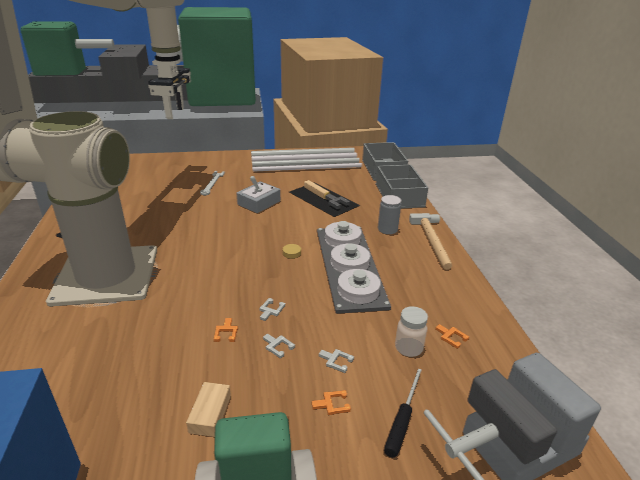

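View pics/wrist0.png

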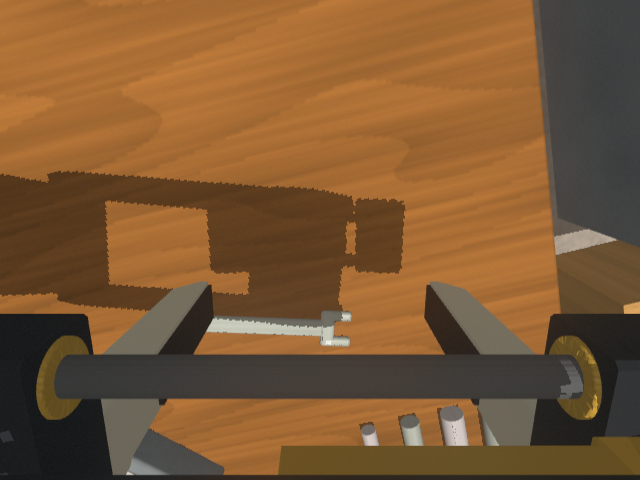

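Run:
```python
from h import *
c=np.load('pics/top0.npz'); p=c['p']
a=cv2.resize(p[180:330,140:300],None,fx=5,fy=4*5/4,interpolation=cv2.INTER_CUBIC)[:600,:800]; cv2.imwrite('pics/topL.png',cv2.resize(p[130:270,150:280],None,fx=4,fy=4,interpolation=cv2.INTER_CUBIC))
cv2.imwrite('pics/topA.png',cv2.resize(p[180:330,140:300],None,fx=4,fy=4,interpolation=cv2.INTER_CUBIC))
cv2.imwrite('pics/topB.png',cv2.resize(p[230:310,340:460],None,fx=6,fy=6,interpolation=cv2.INTER_CUBIC))
cv2.imwrite('pics/topC.png',cv2.resize(p[190:255,250:390],None,fx=5,fy=5,interpolation=cv2.INTER_CUBIC))
for n,u,v,z in [('box',190,292,.045),('can',259,163,.1),('jar',421,190,.09),('mat',191,227,0),('p0',279,219,.063),('p1',318,219,.063),('p2',357,220,.063),('c',369,292,.004),('c',408,290,.004),('c',427,251,.004)]:
    print(n,px2w(c,u,v,z).round(3))
```

```text
box [0.403 0.339 0.045]
can [0.77  0.135 0.1  ]
jar [ 0.688 -0.331  0.09 ]
mat [0.601 0.35  0.   ]
p0 [0.612 0.08  0.063]
p1 [ 0.611 -0.034  0.063]
p2 [ 0.607 -0.147  0.063]
c [ 0.401 -0.183  0.004]
c [ 0.406 -0.298  0.004]
c [ 0.521 -0.358  0.004]
```

View pics/topA.png

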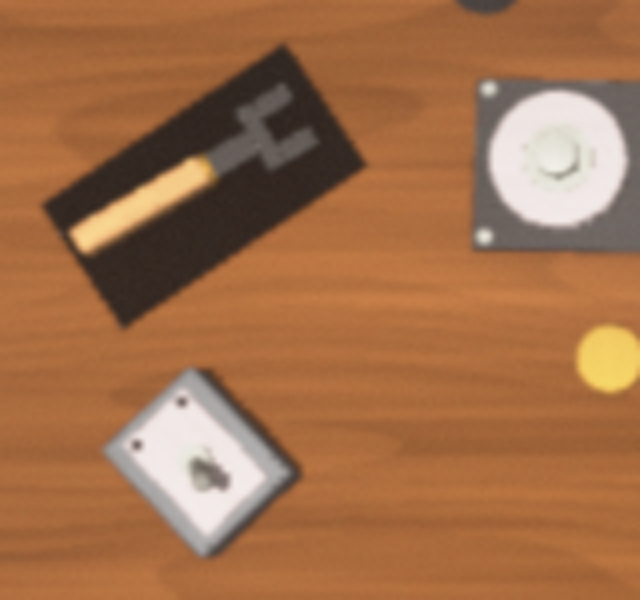

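View pics/topB.png

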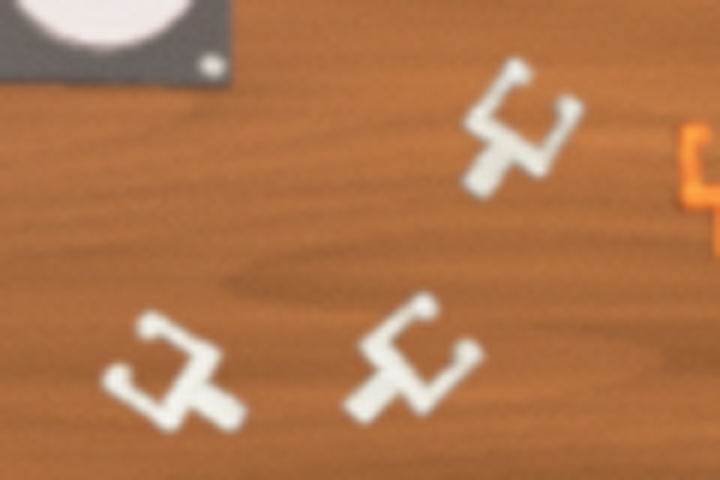

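View pics/topC.png

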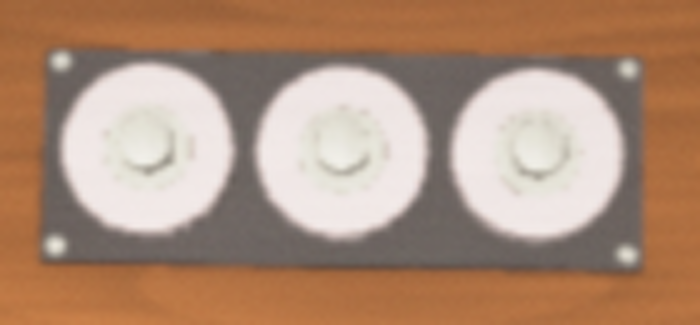

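```bash
cat >> h.py <<'E'
def ang(a): return np.degrees(a)
E
python3 - <<'E'
from h import *
c=np.load('pics/top0.npz'); p=c['p']
f=lambda x,y:((x+.5)/4+140-.5,(y+.5)/4+180-.5)
# box corners outer
B=[px2w(c,*f(*q),.045) for q in [(195,372),(107,450),(208,553),(296,475)]]
B=np.array(B); print(B.round(3),[np.linalg.norm(B[i]-B[(i+1)%4]).round(3) for i in range(4)],B.mean(0).round(3))
print('tip?',px2w(c,*f(219,483),.1).round(3),px2w(c,*f(198,462),.047).round(3))
hsv=cv2.cvtColor(p,cv2.COLOR_BGR2HSV)
m=((hsv[...,1]<70)&(hsv[...,2]>150)).astype(np.uint8)
n,l,st,ce=cv2.connectedComponentsWithStats(m)
for i in range(1,n):
    if 60<st[i,4]<600 and 230<ce[i][1]<310 and 340<ce[i][0]<460:
        pts=np.argwhere(l==i)[:,::-1]
        W=np.array([px2w(c,u,v,.008) for u,v in pts]);r=cv2.minAreaRect((W[:,:2]*1000).astype(np.float32)); print(st[i],ce[i].round(1),r, W.mean(0).round(3))
# pulleys by circle
m=((hsv[...,1]<40)&(hsv[...,2]>190)).astype(np.uint8)
n,l,st,ce=cv2.connectedComponentsWithStats(m)
for i in range(1,n):
    if 600<st[i,4]<1400: print('pulley',st[i],ce[i].round(1),px2w(c,*ce[i],.04).round(4))
cs=np.load('pics/side0.npz'); cv2.imwrite('pics/sideA.png',cv2.resize(cs['p'][160:260,220:400],None,fx=4,fy=4,interpolation=cv2.INTER_CUBIC))
E
```

```text
[[0.459 0.344 0.045]
 [0.403 0.407 0.045]
 [0.328 0.332 0.045]
 [0.384 0.27  0.045]] [np.float64(0.084), np.float64(0.106), np.float64(0.084), np.float64(0.106)] [0.394 0.338 0.045]
tip? [0.376 0.314 0.1  ] [0.394 0.34  0.047]
[417 240  20  23 174] [424.9 252. ] ((516.9440307617188, -349.75439453125), (46.582908630371094, 66.9920654296875), 55.091896057128906) [ 0.518 -0.351  0.008]
[397 279  23  21 178] [406.8 290.7] ((402.72705078125, -294.37969970703125), (45.36103820800781, 67.35155487060547), 44.03282165527344) [ 0.404 -0.294  0.008]
[357 282  24  20 187] [369.3 293.2] ((396.4712829589844, -184.76504516601562), (67.57649993896484, 46.77245330810547), 55.75202941894531) [ 0.397 -0.183  0.008]
pulley [ 77 168  11 133 677] [ 81.8 234.7] [0.5741 0.6626 0.04  ]
pulley [263 203  34  33 877] [279.  219.1] [0.6155 0.0813 0.04  ]
pulley [301 204  34  33 886] [317.9 219.8] [ 0.6125 -0.0334  0.04  ]
pulley [340 204  34  34 885] [356.9 220.3] [ 0.6101 -0.1483  0.04  ]
pulley [171 277  36  37 641] [188.2 294.9] [0.3948 0.3447 0.04  ]
```

View pics/sideA.png

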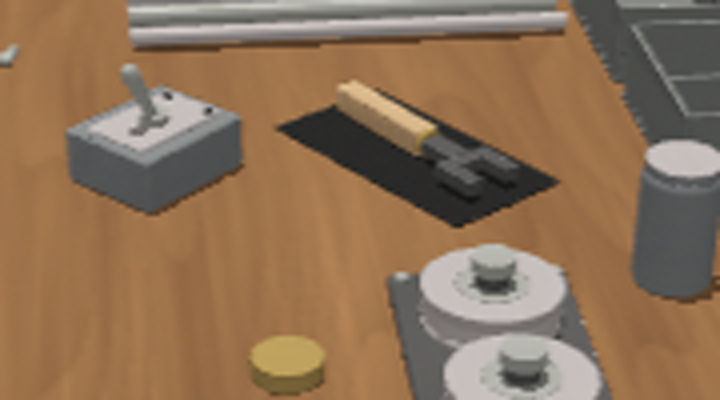

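```bash
cat >> h.py <<'E'
def Rd(yaw):
    c,s=np.cos(np.radians(yaw)),np.sin(np.radians(yaw)); return np.array([[c,s,0],[s,-c,0],[0,0,-1.]])
def plan(pos,yaw=None,rows=None,start=None,quiet=False,vmax=.0412):
    """print rows from current (or start=(pos,R)) to TCP pos,yaw(deg tool x)"""
    s=robot.read_state()
    p0,R0=(np.array(s['tool_pos']),R.from_rotvec(s['orientation']).as_matrix()) if start is None else start
    pos=np.array(pos,float)
    R1=R0 if yaw is None else Rd(yaw)
    rv=R.from_matrix(R0.T@R1).as_rotvec()
    n=max(1,int(np.ceil(np.linalg.norm(pos-p0)/vmax)),int(np.ceil(np.linalg.norm(rv)/.122)))
    if rows: n=max(n,rows)
    n=int(np.ceil(n/5)*5)
    Rk=R0.copy()
    for k in range(n):
        sl=Rk.T@((pos-p0)/n)/.4; t=rv/n/.5
        print('{"slide":%s,"turn":%s}'%(np.round(sl,4).tolist(),np.round(t,3).tolist()),'' if (k+1)%5 else '--')
        Rk=Rk@R.from_rotvec(rv/n).as_matrix()
    return pos,R1
def st():
    s=robot.read_state(); Rm=R.from_rotvec(s['orientation']).as_matrix()
    print('t %.2f pos %s yaw %.2f zaxis %s F %s open %.4f'%(s['t'],np.round(s['tool_pos'],4),np.degrees(np.arctan2(Rm[1,0],Rm[0,0])),Rm[:,2].round(4),np.round(s['force'],2),s['opening'])); return s
E
python3 - <<'E'
from h import *
c=np.load('pics/side0.npz'); print(px2w(c,252.5,178,.1))
a=plan([.342,.286,.405],135); plan([.342,.286,.27],135,start=a);
E
```

```text
[0.37634113 0.30817342 0.1       ]
{"slide":[-0.0607, 0.0668, -0.0002],"turn":[-0.0, 0.0, -0.203]} 
{"slide":[-0.0672, 0.0603, -0.0002],"turn":[-0.0, 0.0, -0.203]} 
{"slide":[-0.073, 0.0531, -0.0002],"turn":[-0.0, 0.0, -0.203]} 
{"slide":[-0.078, 0.0455, -0.0002],"turn":[-0.0, 0.0, -0.203]} 
{"slide":[-0.0822, 0.0373, -0.0002],"turn":[-0.0, 0.0, -0.203]} --
{"slide":[-0.0856, 0.0288, -0.0002],"turn":[-0.0, 0.0, -0.203]} 
{"slide":[-0.088, 0.0199, -0.0002],"turn":[-0.0, 0.0, -0.203]} 
{"slide":[-0.0896, 0.0109, -0.0002],"turn":[-0.0, 0.0, -0.203]} 
{"slide":[-0.0903, 0.0017, -0.0002],"turn":[-0.0, 0.0, -0.203]} 
{"slide":[-0.09, -0.0074, -0.0003],"turn":[-0.0, 0.0, -0.203]} --
{"slide":[0.0, 0.0, 0.0675],"turn":[0.0, 0.0, 0.0]} 
{"slide":[0.0, 0.0, 0.0675],"turn":[0.0, 0.0, 0.0]} 
{"slide":[0.0, 0.0, 0.0675],"turn":[0.0, 0.0, 0.0]} 
{"slide":[0.0, 0.0, 0.0675],"turn":[0.0, 0.0, 0.0]} 
{"slide":[0.0, 0.0, 0.0675],"turn":[0.0, 0.0, 0.0]} --
```

Call:
arm_command([
  {"slide": [-0.061,0.067,0],"turn": [0,0,-0.203]},
  {"slide": [-0.067,0.06,0],"turn": [0,0,-0.203]},
  {"slide": [-0.073,0.053,0],"turn": [0,0,-0.203]},
  {"slide": [-0.078,0.0455,0],"turn": [0,0,-0.203]},
  {"slide": [-0.082,0.037,0],"turn": [0,0,-0.203]},
], gripper=0)

```text
t: 0.57
tool_pos: [0.2401, 0.4336, 0.4043]
orientation: [1.888, 2.511, -0.001]
force: [0.5, 0.2, 0.0]
opening: 0.0642
```

Call:
arm_command([
  {"slide": [-0.0856,0.029,0],"turn": [0,0,-0.203]},
  {"slide": [-0.088,0.02,0],"turn": [0,0,-0.203]},
  {"slide": [-0.09,0.011,0],"turn": [0,0,-0.203]},
  {"slide": [-0.09,0.002,0],"turn": [0,0,-0.203]},
  {"slide": [-0.09,-0.007,0],"turn": [0,0,-0.203]},
])

```text
t: 0.98
tool_pos: [0.3424, 0.2846, 0.4046]
orientation: [1.198, 2.904, 0.0]
force: [1.2, 0.2, 0.4]
opening: 0.0311
```

Call:
arm_command([
  {"slide": [0,0,0.0675],"turn": [0,0,0]},
  {"slide": [0,0,0.0675],"turn": [0,0,0]},
  {"slide": [0,0,0.0675],"turn": [0,0,0]},
  {"slide": [0,0,0.0675],"turn": [0,0,0]},
  {"slide": [0,0,0.0675],"turn": [0,0,0]},
])

```text
t: 1.4
tool_pos: [0.3418, 0.2858, 0.2685]
orientation: [1.206, 2.901, 0.0]
force: [-1.1, 0.1, -0.0]
opening: 0.001
```

Run:
```python
from h import *
st(); snap('side','side1.png')
p=cv2.imread('pics/side1.png'); cv2.imwrite('pics/side1z.png',cv2.resize(p[90:240,180:380],None,fx=4,fy=4))
plan([.342+.056,.286+.056,.27],135)
```

```text
t 1.40 pos [0.3418 0.2858 0.2685] yaw 134.84 zaxis [ 1.e-04  2.e-04 -1.e+00] F [-1.08  0.12 -0.04] open 0.0010
{"slide":[-0.0001, 0.0408, -0.004],"turn":[-0.003, -0.001, -0.001]} 
{"slide":[-0.0002, 0.0408, -0.0039],"turn":[-0.003, -0.001, -0.001]} 
{"slide":[-0.0002, 0.0409, -0.0038],"turn":[-0.003, -0.001, -0.001]} 
{"slide":[-0.0002, 0.0409, -0.0038],"turn":[-0.003, -0.001, -0.001]} 
{"slide":[-0.0002, 0.0409, -0.0037],"turn":[-0.003, -0.001, -0.001]} --
```

View pics/side1z.png

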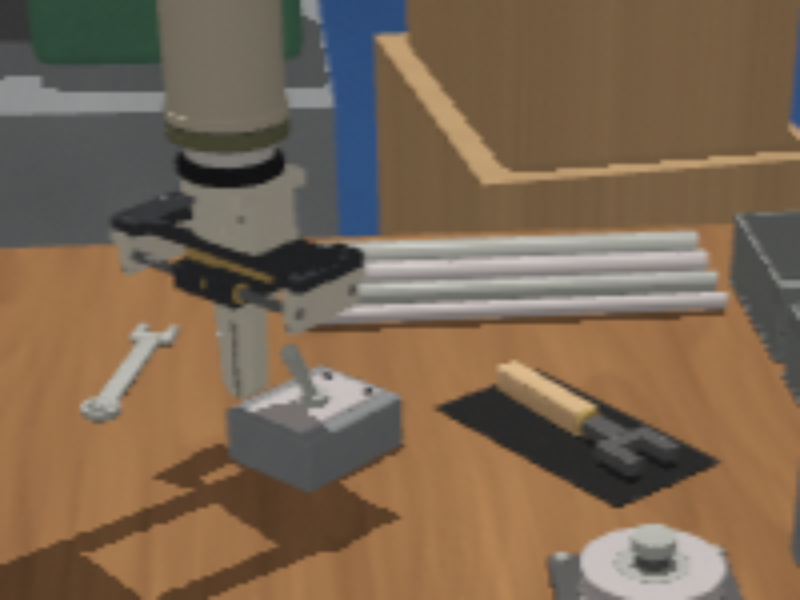

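The closed fingers hang just on the −x side of the bat (bat tip at about (290,350) in the crop). I'll push along tool y.

Call:
arm_command([
  {"slide": [0,0.03,0],"turn": [0,0,0]},
  {"slide": [0,0.04,0],"turn": [0,0,0]},
  {"slide": [0,0.04,0],"turn": [0,0,0]},
  {"slide": [0,0.04,0],"turn": [0,0,0]},
  {"slide": [0,0.03,0],"turn": [0,0,0]},
])

```text
t: 1.87
tool_pos: [0.3937, 0.3377, 0.2705]
orientation: [1.205, 2.901, 0.0]
force: [-0.3, -0.1, 0.0]
opening: 0.0005
```

Call:
arm_command([
  {"slide": [0,0.02,0],"turn": [0,0,0]},
  {"slide": [0,0,0],"turn": [0,0,0]},
  {"slide": [0,-0.05,-0.05],"turn": [0,0,0]},
  {"slide": [0,-0.05,-0.09],"turn": [0,0,0]},
  {"slide": [0,0,-0.1],"turn": [0,0,0]},
])

```text
t: 2.28
tool_pos: [0.3675, 0.3122, 0.3635]
orientation: [-1.203, -2.897, 0.013]
force: [-0.3, -0.8, 1.0]
opening: 0.0008
```

Run:
```python
from h import *
st(); snap('side','side2.png')
p=cv2.imread('pics/side2.png'); cv2.imwrite('pics/side2z.png',cv2.resize(p[90:240,180:380],None,fx=4,fy=4))
```

```text
t 2.28 pos [0.3675 0.3122 0.3635] yaw 134.88 zaxis [-0.0078 -0.0055 -1.    ] F [-0.28 -0.8   1.05] open 0.0008
```

View pics/side2z.png

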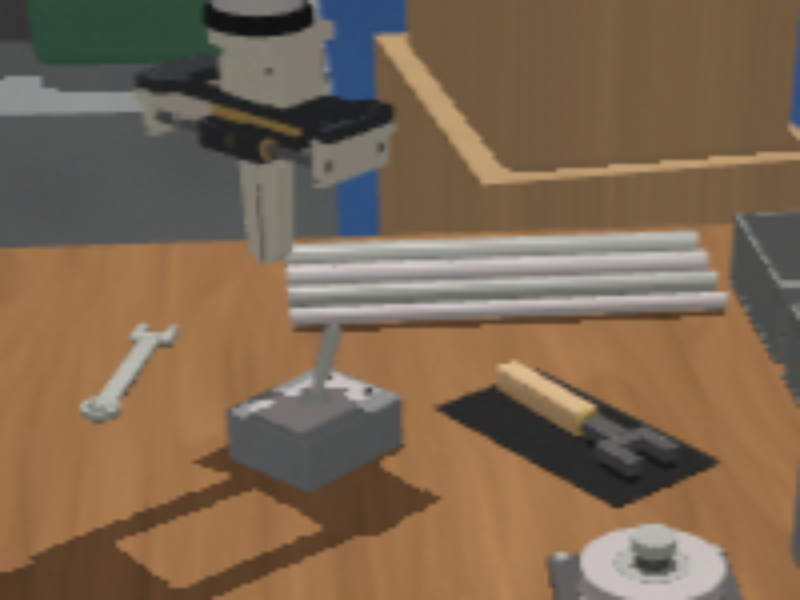

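The bat now leans the other way, with its tip near crop (333,327). I'll check that numerically and plan the move to a viewing pose over the clips.

Run:
```python
from h import *
c=np.load('pics/side2.npz'); print('expected off tip px',w2px(c,[.4125,.3565,.101]),'upright',w2px(c,[.394,.338,.107]), 'seen',333/4+180,327/4+90)
# view pose: above clips A,B: camera on tool -y side
plan([.44,-.24,.36],90)
```

```text
expected off tip px [263.68597405 170.58714147] upright [257.86916615 171.52724374] seen 263.25 171.75
{"slide":[-0.0737, -0.057, 0.0022],"turn":[0.001, -0.0, 0.104]} 
{"slide":[-0.0765, -0.053, 0.0023],"turn":[0.001, -0.0, 0.104]} 
{"slide":[-0.0792, -0.049, 0.0023],"turn":[0.001, -0.0, 0.104]} 
{"slide":[-0.0816, -0.0448, 0.0023],"turn":[0.001, -0.0, 0.104]} 
{"slide":[-0.0839, -0.0405, 0.0023],"turn":[0.001, -0.0, 0.104]} --
{"slide":[-0.0859, -0.036, 0.0024],"turn":[0.001, -0.0, 0.104]} 
{"slide":[-0.0876, -0.0315, 0.0024],"turn":[0.001, -0.0, 0.104]} 
{"slide":[-0.0892, -0.0269, 0.0024],"turn":[0.001, -0.0, 0.104]} 
{"slide":[-0.0904, -0.0222, 0.0024],"turn":[0.001, -0.0, 0.104]} 
{"slide":[-0.0915, -0.0174, 0.0025],"turn":[0.001, -0.0, 0.104]} --
{"slide":[-0.0923, -0.0126, 0.0025],"turn":[0.001, -0.0, 0.104]} 
{"slide":[-0.0928, -0.0078, 0.0025],"turn":[0.001, -0.0, 0.104]} 
{"slide":[-0.0931, -0.0029, 0.0025],"turn":[0.001, -0.0, 0.104]} 
{"slide":[-0.0931, 0.0019, 0.0025],"turn":[0.001, -0.0, 0.104]} 
{"slide":[-0.0929, 0.0068, 0.0025],"turn":[0.001, -0.0, 0.104]} --
```

Run:
```python
from h import *
plan([.52,-.27,.37],90)
```

```text
{"slide":[-0.0866, -0.051, 0.0006],"turn":[0.001, -0.0, 0.104]} 
{"slide":[-0.0892, -0.0464, 0.0006],"turn":[0.001, -0.0, 0.104]} 
{"slide":[-0.0915, -0.0417, 0.0007],"turn":[0.001, -0.0, 0.104]} 
{"slide":[-0.0935, -0.0369, 0.0007],"turn":[0.001, -0.0, 0.104]} 
{"slide":[-0.0953, -0.032, 0.0007],"turn":[0.001, -0.0, 0.104]} --
{"slide":[-0.0968, -0.027, 0.0008],"turn":[0.001, -0.0, 0.104]} 
{"slide":[-0.0981, -0.0219, 0.0008],"turn":[0.001, -0.0, 0.104]} 
{"slide":[-0.0991, -0.0167, 0.0008],"turn":[0.001, -0.0, 0.104]} 
{"slide":[-0.0999, -0.0115, 0.0008],"turn":[0.001, -0.0, 0.104]} 
{"slide":[-0.1003, -0.0063, 0.0008],"turn":[0.001, -0.0, 0.104]} --
{"slide":[-0.1005, -0.001, 0.0008],"turn":[0.001, -0.0, 0.104]} 
{"slide":[-0.1004, 0.0042, 0.0008],"turn":[0.001, -0.0, 0.104]} 
{"slide":[-0.1001, 0.0094, 0.0008],"turn":[0.001, -0.0, 0.104]} 
{"slide":[-0.0995, 0.0147, 0.0008],"turn":[0.001, -0.0, 0.104]} 
{"slide":[-0.0986, 0.0198, 0.0008],"turn":[0.001, -0.0, 0.104]} --
```

Call:
arm_command([
  {"slide": [-0.0866,-0.051,0],"turn": [0,0,0.104]},
  {"slide": [-0.089,-0.0464,0],"turn": [0,0,0.104]},
  {"slide": [-0.0915,-0.0417,0],"turn": [0,0,0.104]},
  {"slide": [-0.0935,-0.037,0],"turn": [0,0,0.104]},
  {"slide": [-0.095,-0.032,0],"turn": [0,0,0.104]},
], gripper=60)

```text
t: 2.75
tool_pos: [0.42, 0.1182, 0.3666]
orientation: [1.573, 2.718, 0.001]
force: [1.3, 0.2, 0.3]
opening: 0.0287
```

Call:
arm_command([
  {"slide": [-0.097,-0.027,0],"turn": [0,0,0.104]},
  {"slide": [-0.098,-0.022,0],"turn": [0,0,0.104]},
  {"slide": [-0.099,-0.0167,0],"turn": [0,0,0.104]},
  {"slide": [-0.1,-0.0115,0],"turn": [0,0,0.104]},
  {"slide": [-0.1,-0.006,0],"turn": [0,0,0.104]},
])

```text
t: 3.17
tool_pos: [0.4703, -0.0769, 0.3667]
orientation: [1.914, 2.49, 0.001]
force: [-0.5, 0.3, 0.1]
opening: 0.0551
```

Call:
arm_command([
  {"slide": [-0.1,-0.001,0],"turn": [0,0,0.104]},
  {"slide": [-0.1,0.004,0],"turn": [0,0,0.104]},
  {"slide": [-0.1,0.0094,0],"turn": [0,0,0.104]},
  {"slide": [-0.0995,0.0147,0],"turn": [0,0,0.104]},
  {"slide": [-0.0986,0.02,0],"turn": [0,0,0.104]},
])

```text
t: 3.58
tool_pos: [0.5207, -0.2712, 0.3664]
orientation: [2.221, 2.222, 0.0]
force: [0.5, 1.3, 0.5]
opening: 0.0558
```

Call:
arm_command([
  {"slide": [0,0,0],"turn": [0,0,0]},
  {"slide": [0,0,0],"turn": [0,0,0]},
  {"slide": [0,0,0],"turn": [0,0,0]},
  {"slide": [0,0,0],"turn": [0,0,0]},
  {"slide": [0,0,0],"turn": [0,0,0]},
])

```text
t: 4.0
tool_pos: [0.5206, -0.2678, 0.3664]
orientation: [2.215, 2.227, 0.0]
force: [0.3, 0.3, 0.2]
opening: 0.0559
```

Run:
```python
from h import *
st(); snap('wrist','w1.png')
```

```text
t 4.00 pos [ 0.5206 -0.2678  0.3664] yaw 90.29 zaxis [ 6.e-04 -2.e-04 -1.e+00] F [0.3  0.33 0.16] open 0.0559
```

View pics/w1.png

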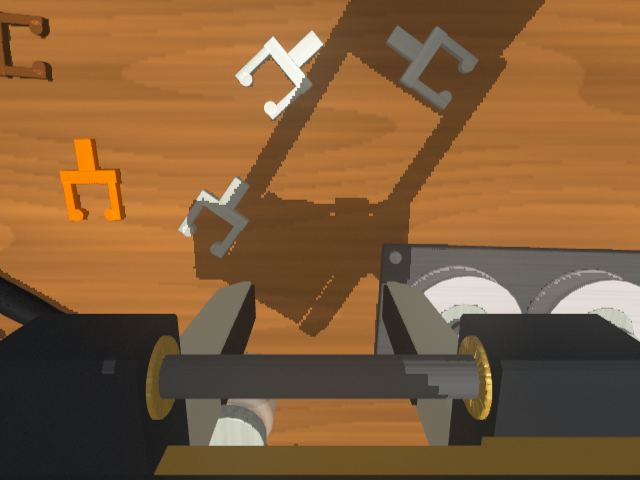

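Run:
```python
from h import *
p=cv2.imread('pics/w1.png')
for n,(x,y) in {'A':(380,15),'B':(225,20),'C':(165,165)}.items():
    z=cv2.resize(p[y:y+110,x:x+110],None,fx=5,fy=5,interpolation=cv2.INTER_CUBIC); cv2.imwrite(f'pics/w1{n}.png',z)
zs=np.hstack([cv2.imread(f'pics/w1{n}.png') for n in 'ABC']); cv2.imwrite('pics/w1all.png',cv2.resize(zs,(798,266),interpolation=cv2.INTER_AREA))
```

```text
(no output)
```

View pics/w1A.png

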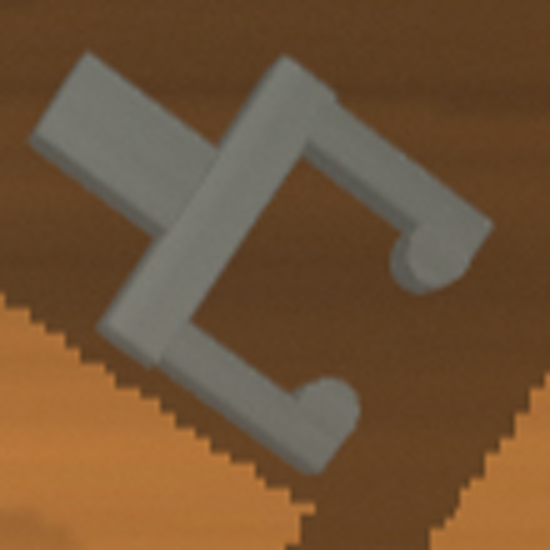

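View pics/w1B.png

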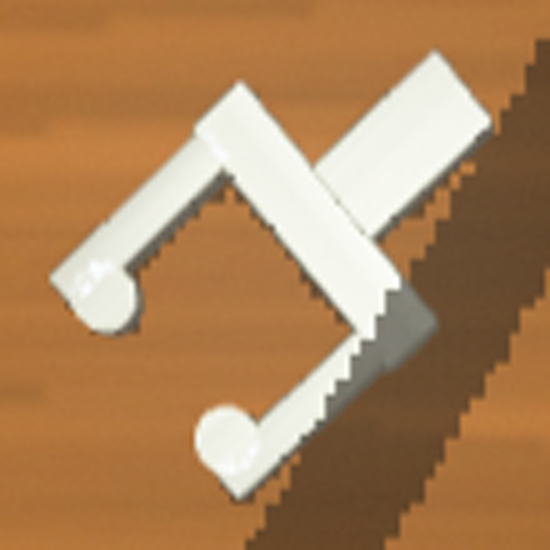

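View pics/w1C.png

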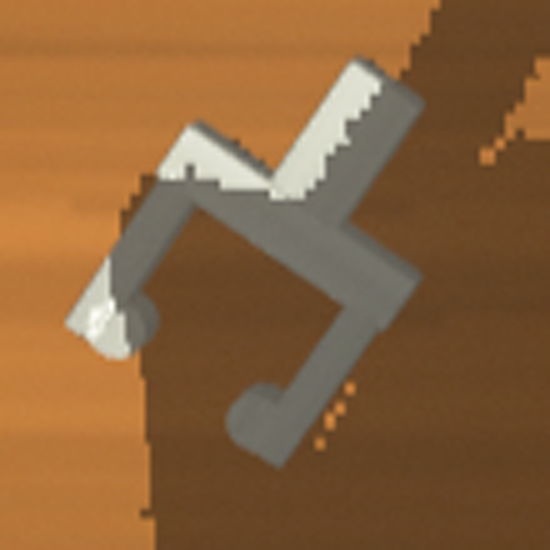

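Run:
```python
from h import *
c=np.load('pics/w1.npz')
O={'A':(380,15),'B':(225,20),'C':(165,165)}
P={'A':[(88,52),(35,135),(285,55),(105,325)],'B':[(435,52),(490,125),(240,82),(437,322)],'C':[(358,60),(423,105),(195,124),(420,277)]}
for n in 'ABC':
    W=np.array([px2w(c,O[n][0]+(a+.5)/5-.5,O[n][1]+(b+.5)/5-.5,.008)[:2] for a,b in P[n]])
    t=W[:2].mean(0); s=W[2:].mean(0); 
    d1=s-t; w=W[3]-W[2]; d2=np.array([-w[1],w[0]]); d2*=np.sign(d2@d1)
    yaw=np.degrees(np.arctan2(*( (d1/np.linalg.norm(d1)*25+d2/np.linalg.norm(d2)*46))[::-1]))
    u=np.array([np.cos(np.radians(yaw)),np.sin(np.radians(yaw))])
    org=(s+.024*u+t+.049*u)/2
    print(n,'taillen',np.linalg.norm(d1).round(4),'w',np.linalg.norm(w).round(4),np.linalg.norm(W[1]-W[0]).round(4),'yaws',np.degrees(np.arctan2(d1[1],d1[0])).round(1),np.degrees(np.arctan2(d2[1],d2[0])).round(1),'org',org.round(4),'grip -38:',(org-.038*u).round(4))
```

```text
A taillen 0.0248 w 0.0453 0.0136 yaws 57.0 56.9 org [ 0.4041 -0.1734] grip -38: [ 0.3834 -0.2053]
B taillen 0.0246 w 0.0449 0.013 yaws -49.1 -48.6 org [ 0.4126 -0.3073] grip -38: [ 0.3876 -0.2787]
C taillen 0.0245 w 0.0442 0.0127 yaws -36.2 -35.3 org [ 0.5281 -0.3595] grip -38: [ 0.4972 -0.3374]
```

Run:
```python
from h import *
c=np.load('pics/top0.npz')
f=lambda x,y,z:px2w(c,(x+.5)/5+250-.5,(y+.5)/5+190-.5,z)
H=[f(x,y,.063) for x,y in [(148,140),(342,145),(538,149)]]; print(np.round(H,4))
S=np.array([f(x,y,.015) for x,y in [(60,61),(627,69),(627,254),(56,245)]]); print(S.round(4),S.mean(0).round(4))
a=plan([.4972,-.3374,.24],54.4)
plan([.4972,-.3374,.1875],54.4,start=a)
```

```text
[[ 0.616   0.079   0.063 ]
 [ 0.612  -0.0339  0.063 ]
 [ 0.6086 -0.1478  0.063 ]]
[[ 0.6732  0.1355  0.015 ]
 [ 0.6652 -0.2048  0.015 ]
 [ 0.5532 -0.2025  0.015 ]
 [ 0.5616  0.1373  0.015 ]] [ 0.6133 -0.0336  0.015 ]
{"slide":[-0.0174, -0.006, 0.0316],"turn":[0.0, 0.0, 0.125]} 
{"slide":[-0.0177, -0.0049, 0.0316],"turn":[0.0, 0.0, 0.125]} 
{"slide":[-0.018, -0.0038, 0.0316],"turn":[0.0, 0.0, 0.125]} 
{"slide":[-0.0182, -0.0026, 0.0316],"turn":[0.0, 0.0, 0.125]} 
{"slide":[-0.0183, -0.0015, 0.0316],"turn":[0.0, 0.0, 0.125]} --
{"slide":[-0.0184, -0.0003, 0.0316],"turn":[0.0, 0.0, 0.125]} 
{"slide":[-0.0183, 0.0008, 0.0316],"turn":[0.0, 0.0, 0.125]} 
{"slide":[-0.0183, 0.002, 0.0316],"turn":[0.0, 0.0, 0.125]} 
{"slide":[-0.0181, 0.0031, 0.0316],"turn":[0.0, 0.0, 0.125]} 
{"slide":[-0.0179, 0.0042, 0.0316],"turn":[0.0, 0.0, 0.125]} --
{"slide":[0.0, 0.0, 0.0262],"turn":[0.0, 0.0, 0.0]} 
{"slide":[0.0, 0.0, 0.0262],"turn":[0.0, 0.0, 0.0]} 
{"slide":[0.0, 0.0, 0.0262],"turn":[0.0, 0.0, 0.0]} 
{"slide":[0.0, 0.0, 0.0262],"turn":[0.0, 0.0, 0.0]} 
{"slide":[0.0, 0.0, 0.0262],"turn":[0.0, 0.0, 0.0]} --
```

Call:
arm_command([
  {"slide": [-0.0174,-0.006,0.032],"turn": [0,0,0.125]},
  {"slide": [-0.0177,-0.005,0.032],"turn": [0,0,0.125]},
  {"slide": [-0.018,-0.004,0.032],"turn": [0,0,0.125]},
  {"slide": [-0.018,-0.0026,0.032],"turn": [0,0,0.125]},
  {"slide": [-0.018,-0.0015,0.032],"turn": [0,0,0.125]},
], gripper=50, grip_force=35)

```text
t: 4.47
tool_pos: [0.5087, -0.3029, 0.3018]
orientation: [2.538, 1.85, 0.0]
force: [-0.0, 0.2, -0.2]
opening: 0.0467
```

Call:
arm_command([
  {"slide": [-0.0184,0,0.032],"turn": [0,0,0.125]},
  {"slide": [-0.0183,0.001,0.032],"turn": [0,0,0.125]},
  {"slide": [-0.0183,0.002,0.032],"turn": [0,0,0.125]},
  {"slide": [-0.018,0.003,0.03],"turn": [0,0,0.125]},
  {"slide": [-0.018,0.004,0.03],"turn": [0,0,0.125]},
])

```text
t: 4.88
tool_pos: [0.4971, -0.3378, 0.2393]
orientation: [2.795, 1.433, 0.0]
force: [0.5, 0.6, 0.3]
opening: 0.0464
```

Call:
arm_command([
  {"slide": [0,0,0],"turn": [0,0,0]},
  {"slide": [0,0,0],"turn": [0,0,0]},
  {"slide": [0,0,0],"turn": [0,0,0]},
  {"slide": [0,0,0],"turn": [0,0,0]},
  {"slide": [0,0,0],"turn": [0,0,0]},
])

```text
t: 5.3
tool_pos: [0.4975, -0.3382, 0.2406]
orientation: [2.792, 1.437, 0.001]
force: [-1.2, 0.1, -0.2]
opening: 0.0462
```

Run:
```python
from h import *
st(); snap('wrist','w2.png'); 
plan([.4972,-.3374,.1875],54.4)
```

```text
t 5.30 pos [ 0.4975 -0.3382  0.2406] yaw 54.47 zaxis [ 0.0014 -0.0011 -1.    ] F [-1.22  0.13 -0.21] open 0.0462
{"slide":[0.0003, -0.0004, 0.0265],"turn":[0.001, 0.0, 0.0]} 
{"slide":[0.0003, -0.0004, 0.0265],"turn":[0.001, 0.0, 0.0]} 
{"slide":[0.0003, -0.0004, 0.0265],"turn":[0.001, 0.0, 0.0]} 
{"slide":[0.0003, -0.0004, 0.0265],"turn":[0.001, 0.0, 0.0]} 
{"slide":[0.0003, -0.0004, 0.0265],"turn":[0.001, 0.0, 0.0]} --
```

View pics/w2.png

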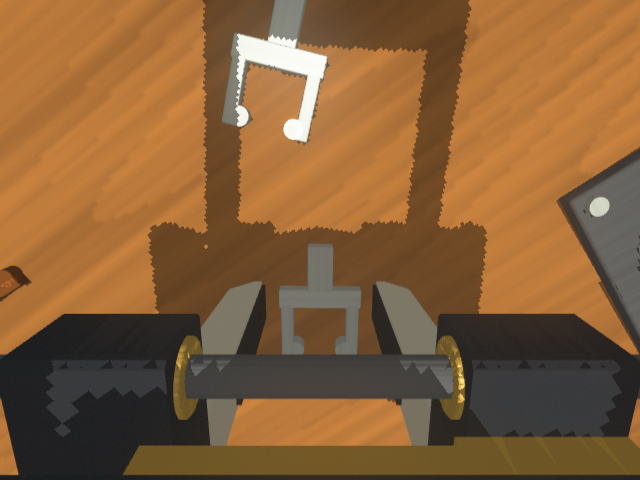

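Clip C lies square between the fingers, its tail at about (320,265). I'll go down and grip.

Call:
arm_command([
  {"slide": [0,0,0.0265],"turn": [0,0,0]},
  {"slide": [0,0,0.0265],"turn": [0,0,0]},
  {"slide": [0.001,-0.001,0.0265],"turn": [0,0,0]},
  {"slide": [0,0,0.0265],"turn": [0,0,0]},
  {"slide": [0,0,0.0265],"turn": [0,0,0]},
])

```text
t: 5.77
tool_pos: [0.4967, -0.3378, 0.1859]
orientation: [-2.793, -1.435, 0.001]
force: [-47.8, 38.8, 114.1]
opening: 0.0464
```

Call:
arm_command([
  {"slide": [0,0,0],"turn": [0,0,0]},
  {"slide": [0,0,0],"turn": [0,0,0]},
  {"slide": [0,0,0],"turn": [0,0,0]},
  {"slide": [0,0,0],"turn": [0,0,0]},
  {"slide": [0,0,0],"turn": [0,0,0]},
], gripper=0)

```text
t: 6.18
tool_pos: [0.4972, -0.3383, 0.1864]
orientation: [2.793, 1.435, 0.001]
force: [0.1, 0.1, 5.2]
opening: 0.0178
```

Call:
arm_command([
  {"slide": [0,0,0],"turn": [0,0,0]},
  {"slide": [0,0,0],"turn": [0,0,0]},
  {"slide": [0,0,0],"turn": [0,0,0]},
  {"slide": [0,0,0],"turn": [0,0,0]},
  {"slide": [0,0,0],"turn": [0,0,0]},
])

```text
t: 6.6
tool_pos: [0.4973, -0.3383, 0.1864]
orientation: [2.793, 1.435, 0.001]
force: [0.4, 0.4, 6.5]
opening: 0.0135
```

Run:
```python
from h import *
st()
# lift to z .26, to d=42 before p2 : grip x = px-.042-.038
a=plan([.6093-.085,-.148,.27],90)
```

```text
t 6.60 pos [ 0.4973 -0.3383  0.1864] yaw 54.37 zaxis [ 1.1e-03 -8.0e-04 -1.0e+00] F [0.39 0.35 6.52] open 0.0135
{"slide":[0.0426, -0.0222, -0.0209],"turn":[0.0, 0.0, -0.124]} 
{"slide":[0.0439, -0.0195, -0.0209],"turn":[0.0, 0.0, -0.124]} 
{"slide":[0.045, -0.0167, -0.0209],"turn":[0.0, 0.0, -0.124]} 
{"slide":[0.046, -0.0139, -0.0209],"turn":[0.0, 0.0, -0.124]} 
{"slide":[0.0468, -0.011, -0.0209],"turn":[0.0, 0.0, -0.124]} --
{"slide":[0.0474, -0.0081, -0.0209],"turn":[0.0, 0.0, -0.124]} 
{"slide":[0.0478, -0.0051, -0.0209],"turn":[0.0, 0.0, -0.124]} 
{"slide":[0.048, -0.0022, -0.0209],"turn":[0.0, 0.0, -0.124]} 
{"slide":[0.048, 0.0008, -0.0209],"turn":[0.0, 0.0, -0.124]} 
{"slide":[0.0479, 0.0038, -0.0209],"turn":[0.0, 0.0, -0.124]} --
```

The last descent struck the bench hard, reading about 114 N. From now on I'll slow down before contact and stop higher. Lifting now.

Call:
arm_command([
  {"slide": [0,0,-0.02],"turn": [0,0,0]},
  {"slide": [0,0,-0.04],"turn": [0,0,0]},
  {"slide": [0,0,-0.05],"turn": [0,0,0]},
  {"slide": [0,0,-0.05],"turn": [0,0,0]},
  {"slide": [0,0,-0.04],"turn": [0,0,0]},
])

```text
t: 7.02
tool_pos: [0.4968, -0.3379, 0.2671]
orientation: [-2.794, -1.435, 0.0]
force: [0.5, -1.3, -1.0]
opening: 0.0134
```

Call:
arm_command([
  {"slide": [0.0426,-0.0222,0],"turn": [0,0,-0.124]},
  {"slide": [0.044,-0.0195,0],"turn": [0,0,-0.124]},
  {"slide": [0.045,-0.0167,0],"turn": [0,0,-0.124]},
  {"slide": [0.046,-0.014,0],"turn": [0,0,-0.124]},
  {"slide": [0.047,-0.011,0],"turn": [0,0,-0.124]},
])

```text
t: 7.43
tool_pos: [0.5102, -0.2418, 0.2657]
orientation: [-2.536, -1.852, 0.001]
force: [-0.5, 0.3, -0.3]
opening: 0.0136
```

Call:
arm_command([
  {"slide": [0.0474,-0.008,0],"turn": [0,0,-0.124]},
  {"slide": [0.048,-0.005,0],"turn": [0,0,-0.124]},
  {"slide": [0.048,-0.002,0],"turn": [0,0,-0.124]},
  {"slide": [0.048,0.001,0],"turn": [0,0,-0.124]},
  {"slide": [0.04,0.004,0],"turn": [0,0,-0.124]},
])

```text
t: 7.85
tool_pos: [0.5241, -0.1494, 0.2657]
orientation: [-2.219, -2.222, 0.001]
force: [0.6, 0.5, -0.3]
opening: 0.0133
```

Call:
arm_command([
  {"slide": [0.006,0,0],"turn": [0,0,0]},
  {"slide": [0,0,0],"turn": [0,0,0]},
  {"slide": [0,0,0],"turn": [0,0,0]},
  {"slide": [0,0,0],"turn": [0,0,0]},
  {"slide": [0,0,0],"turn": [0,0,0]},
])

```text
t: 8.27
tool_pos: [0.5241, -0.1492, 0.2662]
orientation: [-2.225, -2.217, 0.0]
force: [0.5, 0.1, -1.0]
opening: 0.0136
```

Run:
```python
from h import *
st(); snap('wrist','w3.png'); snap('side','s3.png')
```

```text
t 8.27 pos [ 0.5241 -0.1492  0.2662] yaw 89.79 zaxis [-2.e-04 -1.e-04 -1.e+00] F [ 0.47  0.11 -1.04] open 0.0136
```

View pics/w3.png

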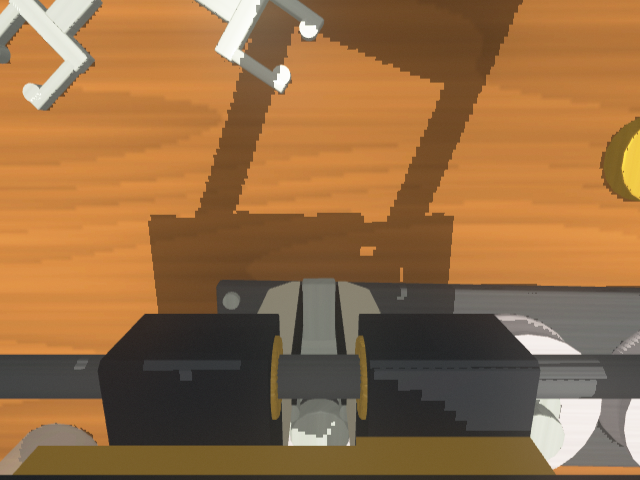

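View pics/s3.png

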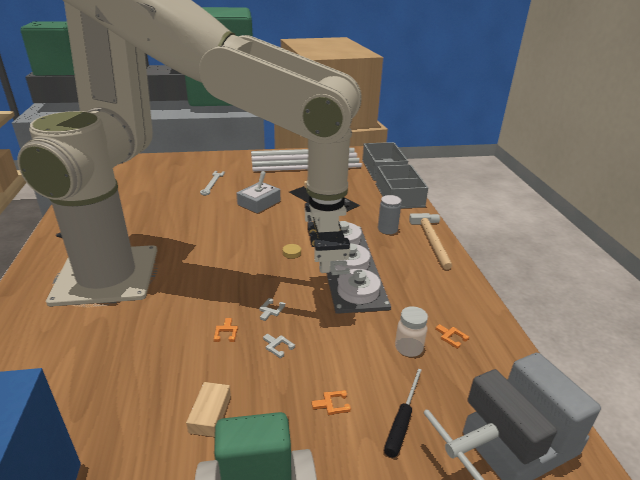

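Call:
arm_command([
  {"slide": [0,0,0.03],"turn": [0,0,0]},
  {"slide": [0,0,0.03],"turn": [0,0,0]},
  {"slide": [0,0,0.02],"turn": [0,0,0]},
  {"slide": [0,0,0.01],"turn": [0,0,0]},
  {"slide": [0,0,0.005],"turn": [0,0,0]},
])

```text
t: 8.78
tool_pos: [0.5235, -0.148, 0.2264]
orientation: [-2.221, -2.217, 0.002]
force: [-0.4, -0.3, 0.4]
opening: 0.0131
```

Run:
```python
from h import *
st(); snap('side','s4.png'); p=cv2.imread('pics/s4.png'); cv2.imwrite('pics/s4z.png',cv2.resize(p[210:320,300:420],None,fx=5,fy=5,interpolation=cv2.INTER_CUBIC))
```

```text
t 8.78 pos [ 0.5235 -0.148   0.2264] yaw 89.90 zaxis [-0.0028  0.0011 -1.    ] F [-0.36 -0.27  0.38] open 0.0131
```

View pics/s4z.png

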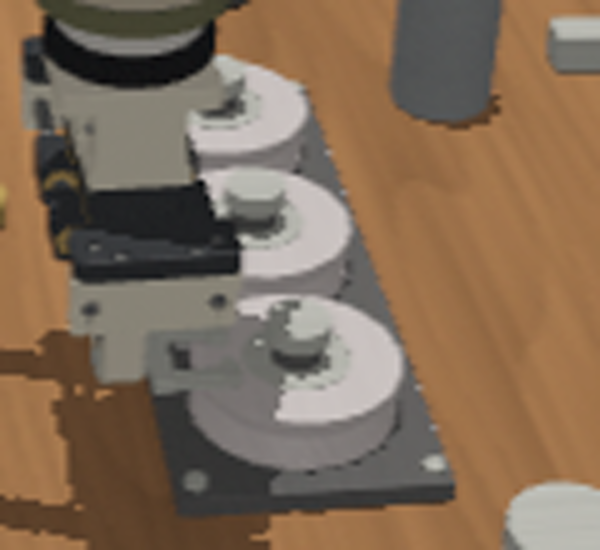

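Call:
arm_command([
  {"slide": [0,0,0],"turn": [0,0,0]},
  {"slide": [0,0,0],"turn": [0,0,0]},
  {"slide": [0,0,0],"turn": [0,0,0]},
  {"slide": [0,0,0],"turn": [0,0,0]},
  {"slide": [0,0,0],"turn": [0,0,0]},
])

```text
t: 9.25
tool_pos: [0.5245, -0.1484, 0.2288]
orientation: [2.223, 2.219, 0.0]
force: [0.0, 1.1, -0.7]
opening: 0.0135
```

Call:
arm_command([
  {"slide": [0,0,0.0025],"turn": [0,0,0]},
  {"slide": [0,0.015,0],"turn": [0,0,0]},
  {"slide": [0,0.015,0],"turn": [0,0,0]},
  {"slide": [0,0.01,0],"turn": [0,0,0]},
  {"slide": [0,0.007,0],"turn": [0,0,0]},
])

```text
t: 9.67
tool_pos: [0.5439, -0.1484, 0.2274]
orientation: [2.223, 2.219, 0.0]
force: [0.4, 0.3, -1.0]
opening: 0.0135
```

Call:
arm_command([
  {"slide": [0,0.004,0],"turn": [0,0,0]},
  {"slide": [0,0.003,0],"turn": [0,0,0]},
  {"slide": [0,0,0],"turn": [0,0,0]},
  {"slide": [0,0,0],"turn": [0,0,0]},
  {"slide": [0,0,0],"turn": [0,0,0]},
])

```text
t: 10.08
tool_pos: [0.5458, -0.1483, 0.2273]
orientation: [-2.223, -2.219, 0.0]
force: [-0.5, 0.2, 0.2]
opening: 0.0134
```

Run:
```python
from h import *
st(); snap('side','s5.png'); p=cv2.imread('pics/s5.png'); cv2.imwrite('pics/s5z.png',cv2.resize(p[210:320,300:420],None,fx=5,fy=5,interpolation=cv2.INTER_CUBIC))
```

```text
t 10.08 pos [ 0.5458 -0.1483  0.2273] yaw 89.90 zaxis [-2.e-04  0.e+00 -1.e+00] F [-0.5   0.18  0.23] open 0.0134
```

View pics/s5z.png

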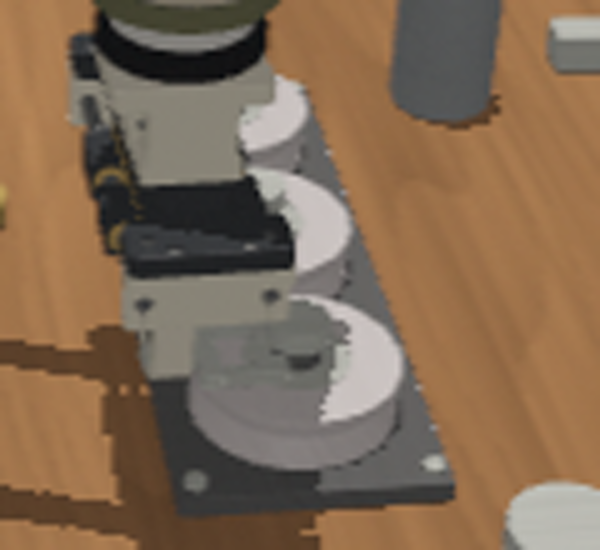

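Call:
arm_command([
  {"slide": [0,0,0.001],"turn": [0,0,0]},
  {"slide": [0,0,0.001],"turn": [0,0,0]},
  {"slide": [0,0,0],"turn": [0,0,0]},
  {"slide": [0,0,0],"turn": [0,0,0]},
  {"slide": [0,0,0],"turn": [0,0,0]},
])

```text
t: 10.55
tool_pos: [0.5459, -0.1483, 0.2266]
orientation: [2.223, 2.219, -0.0]
force: [-0.9, 0.1, -0.5]
opening: 0.0135
```

Call:
arm_command([
  {"slide": [0,0,0],"turn": [0,0,0]},
  {"slide": [0,0,0],"turn": [0,0,0]},
  {"slide": [0,0,0],"turn": [0,0,0]},
  {"slide": [0,0,0],"turn": [0,0,0]},
  {"slide": [0,0,0],"turn": [0,0,0]},
], gripper=45)

```text
t: 10.97
tool_pos: [0.5459, -0.1484, 0.2266]
orientation: [2.223, 2.219, 0.0]
force: [-0.4, -0.1, -0.1]
opening: 0.0402
```

Call:
arm_command([
  {"slide": [0,0,-0.02],"turn": [0,0,0]},
  {"slide": [0,0,-0.06],"turn": [0,0,0]},
  {"slide": [0,0,-0.06],"turn": [0,0,0]},
  {"slide": [0,-0.08,-0.05],"turn": [0,0,0]},
  {"slide": [0,-0.09,0],"turn": [0,0,0]},
])

```text
t: 11.38
tool_pos: [0.4798, -0.1488, 0.3078]
orientation: [2.217, 2.216, 0.005]
force: [0.5, -0.4, 0.7]
opening: 0.0422
```

Run:
```python
from h import *
st(); snap('side','s6.png'); p=cv2.imread('pics/s6.png'); cv2.imwrite('pics/s6z.png',cv2.resize(p[210:320,300:420],None,fx=5,fy=5,interpolation=cv2.INTER_CUBIC))
print('B'); plan([.3876,-.2787,.24],41.2)
```

```text
t 11.38 pos [ 0.4798 -0.1488  0.3078] yaw 89.96 zaxis [ 0.0072 -0.003  -1.    ] F [ 0.51 -0.38  0.73] open 0.0422
B
{"slide":[-0.0328, -0.0211, 0.0158],"turn":[-0.001, 0.0, 0.17]} 
{"slide":[-0.0345, -0.0183, 0.0157],"turn":[-0.001, 0.0, 0.17]} 
{"slide":[-0.0359, -0.0153, 0.0157],"turn":[-0.001, 0.0, 0.17]} 
{"slide":[-0.0371, -0.0122, 0.0157],"turn":[-0.001, 0.0, 0.17]} 
{"slide":[-0.038, -0.009, 0.0157],"turn":[-0.001, 0.0, 0.17]} --
{"slide":[-0.0386, -0.0057, 0.0157],"turn":[-0.001, 0.0, 0.17]} 
{"slide":[-0.039, -0.0024, 0.0157],"turn":[-0.001, 0.0, 0.17]} 
{"slide":[-0.039, 0.0009, 0.0157],"turn":[-0.001, 0.0, 0.17]} 
{"slide":[-0.0388, 0.0042, 0.0157],"turn":[-0.001, 0.0, 0.17]} 
{"slide":[-0.0383, 0.0075, 0.0157],"turn":[-0.001, 0.0, 0.17]} --
```

View pics/s6z.png

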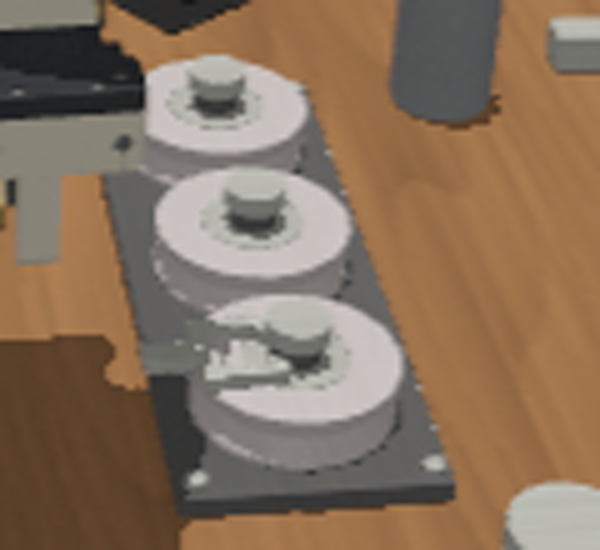

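Clip C lies flat on pulley 2 (crop about (240,350)) with its mouth at the pin. Next is clip B.

Call:
arm_command([
  {"slide": [-0.033,-0.021,0.0157],"turn": [0,0,0.17]},
  {"slide": [-0.0345,-0.018,0.0157],"turn": [0,0,0.17]},
  {"slide": [-0.036,-0.015,0.0157],"turn": [0,0,0.17]},
  {"slide": [-0.037,-0.012,0.0157],"turn": [0,0,0.17]},
  {"slide": [-0.038,-0.009,0.0157],"turn": [0,0,0.17]},
])

```text
t: 11.85
tool_pos: [0.4354, -0.2144, 0.2714]
orientation: [2.645, 1.695, 0.0]
force: [-1.1, -0.1, 0.1]
opening: 0.0419
```

Call:
arm_command([
  {"slide": [-0.0386,-0.006,0.0157],"turn": [0,0,0.17]},
  {"slide": [-0.039,-0.0024,0.0157],"turn": [0,0,0.17]},
  {"slide": [-0.039,0.001,0.0157],"turn": [0,0,0.17]},
  {"slide": [-0.039,0.004,0.0157],"turn": [0,0,0.17]},
  {"slide": [-0.038,0.0075,0.0157],"turn": [0,0,0.17]},
])

```text
t: 12.27
tool_pos: [0.393, -0.28, 0.2399]
orientation: [2.943, 1.099, 0.0]
force: [0.0, 0.3, 0.4]
opening: 0.0422
```

Call:
arm_command([
  {"slide": [0,0,0.02],"turn": [0,0,0]},
  {"slide": [0,0,0.01],"turn": [0,0,0]},
  {"slide": [0,0,0.005],"turn": [0,0,0]},
  {"slide": [0,0,0],"turn": [0,0,0]},
  {"slide": [0,0,0],"turn": [0,0,0]},
])

```text
t: 12.68
tool_pos: [0.3938, -0.2788, 0.2259]
orientation: [-2.94, -1.108, -0.0]
force: [-0.3, -0.4, 0.1]
opening: 0.0421
```

Run:
```python
from h import *
st(); snap('wrist','w7.png'); 
plan([.3876,-.2787,.1895],41.2)
```

```text
t 12.68 pos [ 0.3938 -0.2788  0.2259] yaw 41.31 zaxis [ 1.e-04  1.e-04 -1.e+00] F [-0.32 -0.44  0.13] open 0.0421
{"slide":[-0.0023, -0.0022, 0.0183],"turn":[0.0, -0.0, 0.001]} 
{"slide":[-0.0023, -0.0022, 0.0183],"turn":[0.0, -0.0, 0.001]} 
{"slide":[-0.0023, -0.0022, 0.0183],"turn":[0.0, -0.0, 0.001]} 
{"slide":[-0.0023, -0.0022, 0.0183],"turn":[0.0, -0.0, 0.001]} 
{"slide":[-0.0023, -0.0022, 0.0183],"turn":[0.0, -0.0, 0.001]} --
```

View pics/w7.png

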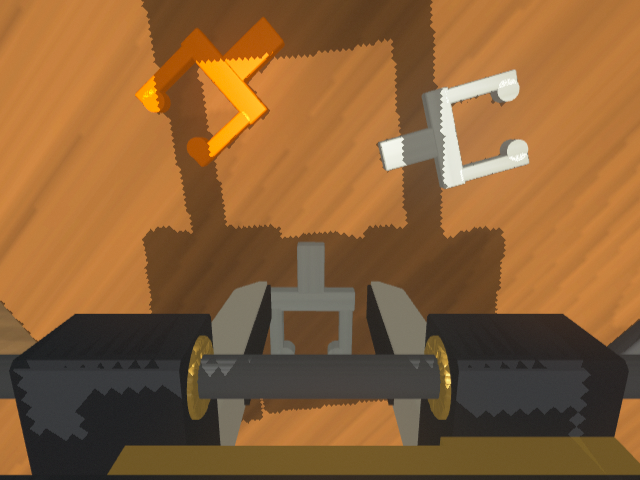

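Call:
arm_command([
  {"slide": [-0.004,-0.004,0.03],"turn": [0,0,0]},
  {"slide": [-0.004,-0.004,0.03],"turn": [0,0,0]},
  {"slide": [-0.0035,-0.003,0.017],"turn": [0,0,0]},
  {"slide": [0,0,0.008],"turn": [0,0,0]},
  {"slide": [0,0,0.004],"turn": [0,0,0]},
])

```text
t: 13.15
tool_pos: [0.3867, -0.2787, 0.1892]
orientation: [-2.939, -1.105, 0.001]
force: [-0.1, 0.1, 1.1]
opening: 0.0419
```

Call:
arm_command([
  {"slide": [0,0,0.002],"turn": [0,0,0]},
  {"slide": [0,0,0],"turn": [0,0,0]},
  {"slide": [0,0,0],"turn": [0,0,0]},
  {"slide": [0,0,0],"turn": [0,0,0]},
  {"slide": [0,0,0],"turn": [0,0,0]},
])

```text
t: 13.57
tool_pos: [0.3872, -0.2792, 0.1897]
orientation: [2.94, 1.105, 0.001]
force: [-0.3, 0.1, -0.7]
opening: 0.0415
```

Call:
arm_command([
  {"slide": [0,0,0],"turn": [0,0,0]},
  {"slide": [0,0,0],"turn": [0,0,0]},
  {"slide": [0,0,0],"turn": [0,0,0]},
  {"slide": [0,0,0],"turn": [0,0,0]},
  {"slide": [0,0,0],"turn": [0,0,0]},
], gripper=0)

```text
t: 13.98
tool_pos: [0.387, -0.2791, 0.1893]
orientation: [2.941, 1.105, -0.0]
force: [0.1, -0.5, -0.1]
opening: 0.0135
```

Call:
arm_command([
  {"slide": [0,0,0],"turn": [0,0,0]},
  {"slide": [0,0,0],"turn": [0,0,0]},
  {"slide": [0,0,0],"turn": [0,0,0]},
  {"slide": [0,0,0],"turn": [0,0,0]},
  {"slide": [0,0,0],"turn": [0,0,0]},
])

```text
t: 14.4
tool_pos: [0.387, -0.2791, 0.1893]
orientation: [-2.941, -1.105, -0.0]
force: [0.0, 1.1, 0.7]
opening: 0.0134
```

Run:
```python
from h import *
st()
s=robot.read_state(); p=np.array(s['tool_pos'])
a=plan(p+[0,0,.08]); a=(p+[0,0,.08],R.from_rotvec(s['orientation']).as_matrix())
plan([.6125-.085,-.0337,.266],90,start=a)
```

```text
t 14.40 pos [ 0.387  -0.2791  0.1893] yaw 41.20 zaxis [ 0.  0. -1.] F [0.03 1.11 0.66] open 0.0134
{"slide":[0.0, 0.0, -0.04],"turn":[0.0, 0.0, 0.0]} 
{"slide":[0.0, 0.0, -0.04],"turn":[0.0, 0.0, 0.0]} 
{"slide":[0.0, 0.0, -0.04],"turn":[0.0, 0.0, 0.0]} 
{"slide":[0.0, 0.0, -0.04],"turn":[0.0, 0.0, 0.0]} 
{"slide":[0.0, 0.0, -0.04],"turn":[0.0, 0.0, 0.0]} --
{"slide":[0.0668, -0.023, 0.0008],"turn":[0.0, -0.0, -0.17]} 
{"slide":[0.0685, -0.0173, 0.0008],"turn":[0.0, -0.0, -0.17]} 
{"slide":[0.0698, -0.0114, 0.0008],"turn":[0.0, -0.0, -0.17]} 
{"slide":[0.0705, -0.0054, 0.0008],"turn":[0.0, -0.0, -0.17]} 
{"slide":[0.0707, 0.0006, 0.0008],"turn":[0.0, -0.0, -0.17]} --
{"slide":[0.0704, 0.0066, 0.0008],"turn":[0.0, -0.0, -0.17]} 
{"slide":[0.0696, 0.0126, 0.0008],"turn":[0.0, -0.0, -0.17]} 
{"slide":[0.0682, 0.0185, 0.0008],"turn":[0.0, -0.0, -0.17]} 
{"slide":[0.0664, 0.0242, 0.0008],"turn":[0.0, -0.0, -0.17]} 
{"slide":[0.0641, 0.0298, 0.0008],"turn":[0.0, -0.0, -0.17]} --
```

Call:
arm_command([
  {"slide": [0,0,-0.02],"turn": [0,0,0]},
  {"slide": [0,0,-0.045],"turn": [0,0,0]},
  {"slide": [0,0,-0.05],"turn": [0,0,0]},
  {"slide": [0,0,-0.045],"turn": [0,0,0]},
  {"slide": [0,0,-0.04],"turn": [0,0,0]},
])

```text
t: 14.82
tool_pos: [0.3871, -0.2791, 0.2711]
orientation: [2.94, 1.105, 0.001]
force: [0.6, -0.5, 0.0]
opening: 0.0134
```

Call:
arm_command([
  {"slide": [0.067,-0.023,0],"turn": [0,0,-0.17]},
  {"slide": [0.0685,-0.017,0],"turn": [0,0,-0.17]},
  {"slide": [0.07,-0.0114,0],"turn": [0,0,-0.17]},
  {"slide": [0.0705,-0.0054,0],"turn": [0,0,-0.17]},
  {"slide": [0.0707,0.0006,0],"turn": [0,0,-0.17]},
])

```text
t: 15.23
tool_pos: [0.4579, -0.1552, 0.27]
orientation: [2.638, 1.705, 0.0]
force: [-0.4, 0.4, -1.2]
opening: 0.0128
```

Call:
arm_command([
  {"slide": [0.07,0.0066,0],"turn": [0,0,-0.17]},
  {"slide": [0.07,0.0126,0],"turn": [0,0,-0.17]},
  {"slide": [0.068,0.0185,0],"turn": [0,0,-0.17]},
  {"slide": [0.066,0.024,0],"turn": [0,0,-0.17]},
  {"slide": [0.064,0.03,0],"turn": [0,0,-0.17]},
])

```text
t: 15.65
tool_pos: [0.5283, -0.0326, 0.2699]
orientation: [2.218, 2.224, 0.0]
force: [0.5, -0.2, -0.4]
opening: 0.0134
```

Call:
arm_command([
  {"slide": [0,0,0],"turn": [0,0,0]},
  {"slide": [0,0,0],"turn": [0,0,0]},
  {"slide": [0,0,0],"turn": [0,0,0]},
  {"slide": [0,0,0],"turn": [0,0,0]},
  {"slide": [0,0,0],"turn": [0,0,0]},
])

```text
t: 16.07
tool_pos: [0.5274, -0.0349, 0.2694]
orientation: [-2.226, -2.217, 0.0]
force: [0.3, 0.4, -0.0]
opening: 0.0134
```

Run:
```python
from h import *
st(); snap('wrist','w8.png'); 
plan([.6125-.085,-.0337,.2305],90)
```

```text
t 16.07 pos [ 0.5274 -0.0349  0.2694] yaw 89.78 zaxis [-3.e-04 -1.e-04 -1.e+00] F [ 0.25  0.43 -0.05] open 0.0134
{"slide":[0.0006, 0.0, 0.0195],"turn":[-0.0, 0.0, -0.001]} 
{"slide":[0.0006, 0.0, 0.0195],"turn":[-0.0, 0.0, -0.001]} 
{"slide":[0.0006, 0.0, 0.0195],"turn":[-0.0, 0.0, -0.001]} 
{"slide":[0.0006, 0.0, 0.0195],"turn":[-0.0, 0.0, -0.001]} 
{"slide":[0.0006, 0.0, 0.0195],"turn":[-0.0, 0.0, -0.001]} --
```

View pics/w8.png

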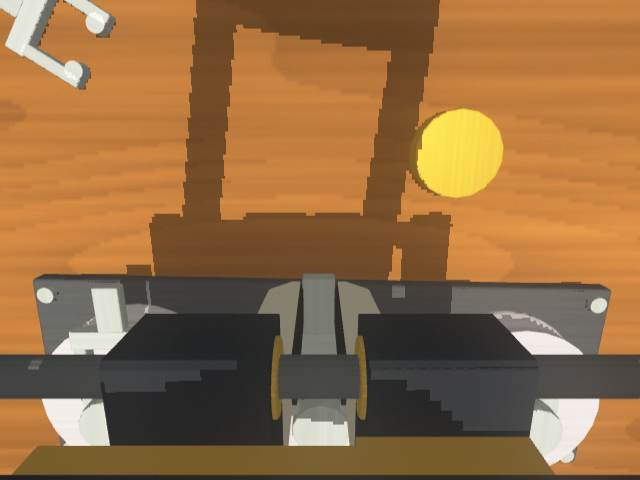

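Call:
arm_command([
  {"slide": [0.003,0,0.03],"turn": [0,0,0]},
  {"slide": [0,0,0.03],"turn": [0,0,0]},
  {"slide": [0,0,0.02],"turn": [0,0,0]},
  {"slide": [0,0,0.01],"turn": [0,0,0]},
  {"slide": [0,0,0.005],"turn": [0,0,0]},
])

```text
t: 16.53
tool_pos: [0.527, -0.0328, 0.2294]
orientation: [-2.222, -2.218, 0.003]
force: [0.2, -0.3, 0.1]
opening: 0.013
```

Call:
arm_command([
  {"slide": [0,0,0.002],"turn": [0,0,0]},
  {"slide": [0,0,0],"turn": [0,0,0]},
  {"slide": [0,0,0],"turn": [0,0,0]},
  {"slide": [0,0,0],"turn": [0,0,0]},
  {"slide": [0,0,0],"turn": [0,0,0]},
])

```text
t: 16.95
tool_pos: [0.528, -0.0328, 0.231]
orientation: [2.223, 2.219, 0.001]
force: [1.1, -0.7, -0.6]
opening: 0.0132
```

Call:
arm_command([
  {"slide": [0,0,0],"turn": [0,0,0]},
  {"slide": [0,0.015,0],"turn": [0,0,0]},
  {"slide": [0,0.015,0],"turn": [0,0,0]},
  {"slide": [0,0.01,0],"turn": [0,0,0]},
  {"slide": [0,0.007,0],"turn": [0,0,0]},
])

```text
t: 17.37
tool_pos: [0.5474, -0.0329, 0.2307]
orientation: [2.223, 2.219, 0.001]
force: [0.1, -0.9, -1.1]
opening: 0.0132
```

Call:
arm_command([
  {"slide": [0,0.005,0],"turn": [0,0,0]},
  {"slide": [0,0.003,0],"turn": [0,0,0]},
  {"slide": [0,0,0],"turn": [0,0,0]},
  {"slide": [0,0,0],"turn": [0,0,0]},
  {"slide": [0,0,0],"turn": [0,0,0]},
])

```text
t: 17.78
tool_pos: [0.5497, -0.0328, 0.2304]
orientation: [-2.223, -2.219, 0.0]
force: [0.4, 0.0, -0.4]
opening: 0.0131
```

Call:
arm_command([
  {"slide": [0,0,0.001],"turn": [0,0,0]},
  {"slide": [0,0,0.0015],"turn": [0,0,0]},
  {"slide": [0,0,0],"turn": [0,0,0]},
  {"slide": [0,0,0],"turn": [0,0,0]},
  {"slide": [0,0,0],"turn": [0,0,0]},
])

```text
t: 18.2
tool_pos: [0.5498, -0.0329, 0.2296]
orientation: [2.223, 2.219, -0.0]
force: [0.2, 0.0, -0.2]
opening: 0.0133
```

Call:
arm_command([
  {"slide": [0,0,0],"turn": [0,0,0]},
  {"slide": [0,0,0],"turn": [0,0,0]},
  {"slide": [0,0,0],"turn": [0,0,0]},
  {"slide": [0,0,0],"turn": [0,0,0]},
  {"slide": [0,0,0],"turn": [0,0,0]},
], gripper=45)

```text
t: 18.62
tool_pos: [0.5498, -0.0329, 0.2296]
orientation: [2.223, 2.219, 0.0]
force: [-1.1, -0.2, -0.2]
opening: 0.04
```

Call:
arm_command([
  {"slide": [0,0,-0.02],"turn": [0,0,0]},
  {"slide": [0,0,-0.06],"turn": [0,0,0]},
  {"slide": [0,0,-0.06],"turn": [0,0,0]},
  {"slide": [0,-0.08,-0.05],"turn": [0,0,0]},
  {"slide": [0,-0.09,0],"turn": [0,0,0]},
])

```text
t: 19.03
tool_pos: [0.4837, -0.0331, 0.3107]
orientation: [2.219, 2.216, 0.007]
force: [-0.2, 0.0, 1.6]
opening: 0.0415
```

Run:
```python
from h import *
st(); snap('side','s9.png'); p=cv2.imread('pics/s9.png'); cv2.imwrite('pics/s9z.png',cv2.resize(p[210:320,300:420],None,fx=5,fy=5,interpolation=cv2.INTER_CUBIC))
print('A'); plan([.3834,-.2053,.24],-33)
```

```text
t 19.03 pos [ 0.4837 -0.0331  0.3107] yaw 89.92 zaxis [ 0.0073 -0.0013 -1.    ] F [-0.24  0.02  1.65] open 0.0415
A
{"slide":[-0.0217, -0.0115, 0.0082],"turn":[-0.0, 0.0, 0.215]} 
{"slide":[-0.0228, -0.0091, 0.0082],"turn":[-0.0, 0.0, 0.215]} 
{"slide":[-0.0236, -0.0066, 0.0082],"turn":[-0.0, 0.0, 0.215]} 
{"slide":[-0.0242, -0.0041, 0.0082],"turn":[-0.0, 0.0, 0.215]} 
{"slide":[-0.0245, -0.0015, 0.0082],"turn":[-0.0, 0.0, 0.215]} --
{"slide":[-0.0245, 0.0012, 0.0082],"turn":[-0.0, 0.0, 0.215]} 
{"slide":[-0.0242, 0.0038, 0.0082],"turn":[-0.0, 0.0, 0.215]} 
{"slide":[-0.0237, 0.0064, 0.0082],"turn":[-0.0, 0.0, 0.215]} 
{"slide":[-0.0229, 0.0089, 0.0082],"turn":[-0.0, 0.0, 0.215]} 
{"slide":[-0.0218, 0.0113, 0.0082],"turn":[-0.0, 0.0, 0.215]} --
{"slide":[-0.0205, 0.0135, 0.0082],"turn":[-0.0, 0.0, 0.215]} 
{"slide":[-0.0189, 0.0156, 0.0082],"turn":[-0.0, 0.0, 0.215]} 
{"slide":[-0.0171, 0.0176, 0.0082],"turn":[-0.0, 0.0, 0.215]} 
{"slide":[-0.0151, 0.0193, 0.0082],"turn":[-0.0, 0.0, 0.215]} 
{"slide":[-0.013, 0.0208, 0.0082],"turn":[-0.0, 0.0, 0.215]} --
{"slide":[-0.0107, 0.0221, 0.0082],"turn":[-0.0, 0.0, 0.215]} 
{"slide":[-0.0083, 0.0231, 0.0082],"turn":[-0.0, 0.0, 0.215]} 
{"slide":[-0.0058, 0.0239, 0.0082],"turn":[-0.0, 0.0, 0.215]} 
{"slide":[-0.0032, 0.0243, 0.0082],"turn":[-0.0, 0.0, 0.215]} 
{"slide":[-0.0005, 0.0245, 0.0082],"turn":[-0.0, 0.0, 0.215]} --
```

View pics/s9z.png

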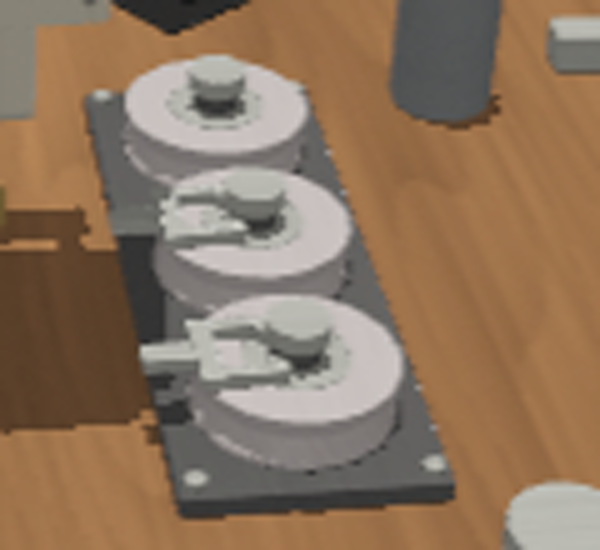

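Call:
arm_command([
  {"slide": [-0.022,-0.0115,0.008],"turn": [0,0,0.215]},
  {"slide": [-0.023,-0.009,0.008],"turn": [0,0,0.215]},
  {"slide": [-0.0236,-0.0066,0.008],"turn": [0,0,0.215]},
  {"slide": [-0.024,-0.004,0.008],"turn": [0,0,0.215]},
  {"slide": [-0.0245,-0.0015,0.008],"turn": [0,0,0.215]},
])

```text
t: 19.5
tool_pos: [0.4586, -0.0765, 0.2899]
orientation: [2.737, 1.542, 0.001]
force: [0.4, 0.1, -0.8]
opening: 0.0418
```

Call:
arm_command([
  {"slide": [-0.0245,0.001,0.008],"turn": [0,0,0.215]},
  {"slide": [-0.024,0.004,0.008],"turn": [0,0,0.215]},
  {"slide": [-0.0237,0.0064,0.008],"turn": [0,0,0.215]},
  {"slide": [-0.023,0.009,0.008],"turn": [0,0,0.215]},
  {"slide": [-0.022,0.0113,0.008],"turn": [0,0,0.215]},
])

```text
t: 19.92
tool_pos: [0.4354, -0.1199, 0.2738]
orientation: [3.048, 0.76, 0.0]
force: [0.3, 1.0, -0.4]
opening: 0.0418
```

Call:
arm_command([
  {"slide": [-0.0205,0.0135,0.008],"turn": [0,0,0.215]},
  {"slide": [-0.019,0.0156,0.008],"turn": [0,0,0.215]},
  {"slide": [-0.017,0.0176,0.008],"turn": [0,0,0.215]},
  {"slide": [-0.015,0.0193,0.008],"turn": [0,0,0.215]},
  {"slide": [-0.013,0.021,0.008],"turn": [0,0,0.215]},
])

```text
t: 20.33
tool_pos: [0.4123, -0.1632, 0.2578]
orientation: [3.14, -0.077, 0.001]
force: [-0.4, -0.9, -0.7]
opening: 0.0416
```

Call:
arm_command([
  {"slide": [-0.0107,0.022,0.008],"turn": [0,0,0.215]},
  {"slide": [-0.008,0.023,0.008],"turn": [0,0,0.215]},
  {"slide": [-0.006,0.024,0.008],"turn": [0,0,0.215]},
  {"slide": [-0.003,0.0243,0.008],"turn": [0,0,0.215]},
  {"slide": [0,0.0245,0.008],"turn": [0,0,0.215]},
])

```text
t: 20.75
tool_pos: [0.3892, -0.2065, 0.2418]
orientation: [3.007, -0.908, 0.001]
force: [-1.2, 0.4, -0.7]
opening: 0.042
```

Call:
arm_command([
  {"slide": [0,0,0],"turn": [0,0,0]},
  {"slide": [0,0,0],"turn": [0,0,0]},
  {"slide": [0,0,0],"turn": [0,0,0]},
  {"slide": [0,0,0],"turn": [0,0,0]},
  {"slide": [0,0,0],"turn": [0,0,0]},
])

```text
t: 21.17
tool_pos: [0.3897, -0.2057, 0.2418]
orientation: [3.011, -0.896, 0.001]
force: [0.1, -0.2, 0.4]
opening: 0.0419
```

Run:
```python
from h import *
st(); snap('wrist','w10.png'); 
plan([.3834,-.2053,.1895],-33)
```

```text
t 21.17 pos [ 0.3897 -0.2057  0.2418] yaw -33.16 zaxis [ 4.e-04 -1.e-04 -1.e+00] F [ 0.11 -0.24  0.43] open 0.0419
{"slide":[-0.0027, 0.0016, 0.0261],"turn":[-0.0, -0.0, -0.001]} 
{"slide":[-0.0027, 0.0015, 0.0261],"turn":[-0.0, -0.0, -0.001]} 
{"slide":[-0.0027, 0.0015, 0.0261],"turn":[-0.0, -0.0, -0.001]} 
{"slide":[-0.0027, 0.0015, 0.0261],"turn":[-0.0, -0.0, -0.001]} 
{"slide":[-0.0027, 0.0015, 0.0261],"turn":[-0.0, -0.0, -0.001]} --
```

View pics/w10.png

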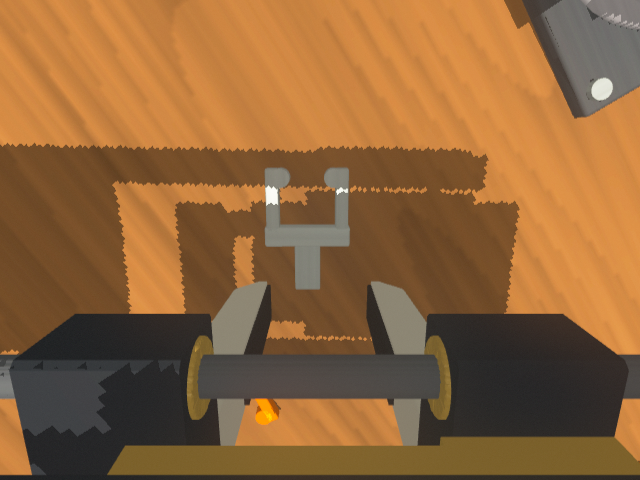

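Call:
arm_command([
  {"slide": [-0.005,0.003,0.04],"turn": [0,0,0]},
  {"slide": [-0.005,0.003,0.04],"turn": [0,0,0]},
  {"slide": [-0.0035,0.0017,0.025],"turn": [0,0,0]},
  {"slide": [0,0,0.013],"turn": [0,0,0]},
  {"slide": [0,0,0.007],"turn": [0,0,0]},
])

```text
t: 21.63
tool_pos: [0.3829, -0.2053, 0.1907]
orientation: [-3.01, 0.899, 0.002]
force: [0.7, 0.8, -0.5]
opening: 0.0418
```

Call:
arm_command([
  {"slide": [0,0,0.004],"turn": [0,0,0]},
  {"slide": [0,0,0.002],"turn": [0,0,0]},
  {"slide": [0,0,0],"turn": [0,0,0]},
  {"slide": [0,0,0],"turn": [0,0,0]},
  {"slide": [0,0,0],"turn": [0,0,0]},
])

```text
t: 22.05
tool_pos: [0.3834, -0.2058, 0.1897]
orientation: [3.01, -0.9, 0.001]
force: [-0.5, -0.3, 0.1]
opening: 0.0418
```

Call:
arm_command([
  {"slide": [0,0,0],"turn": [0,0,0]},
  {"slide": [0,0,0],"turn": [0,0,0]},
  {"slide": [0,0,0],"turn": [0,0,0]},
  {"slide": [0,0,0],"turn": [0,0,0]},
  {"slide": [0,0,0],"turn": [0,0,0]},
], gripper=0)

```text
t: 22.47
tool_pos: [0.3832, -0.2056, 0.1892]
orientation: [-3.01, 0.9, -0.0]
force: [1.0, -0.3, 2.0]
opening: 0.0134
```

Call:
arm_command([
  {"slide": [0,0,0],"turn": [0,0,0]},
  {"slide": [0,0,0],"turn": [0,0,0]},
  {"slide": [0,0,0],"turn": [0,0,0]},
  {"slide": [0,0,0],"turn": [0,0,0]},
  {"slide": [0,0,0],"turn": [0,0,0]},
])

```text
t: 22.88
tool_pos: [0.3831, -0.2056, 0.1891]
orientation: [-3.01, 0.9, 0.0]
force: [0.2, -0.4, 1.2]
opening: 0.0129
```

Run:
```python
from h import *
st(); snap('wrist','w11.png')
s=robot.read_state(); p=np.array(s['tool_pos'])
a=(p+[0,0,.085],R.from_rotvec(s['orientation']).as_matrix())
plan([.6155-.085,.080,p[2]+.085],-90,start=a)
```

```text
t 22.88 pos [ 0.3831 -0.2056  0.1891] yaw -33.29 zaxis [-1.e-04  0.e+00 -1.e+00] F [ 0.15 -0.39  1.15] open 0.0129
{"slide":[-0.0084, -0.0799, 0.0],"turn":[0.0, 0.0, 0.198]} 
{"slide":[-0.0163, -0.0787, 0.0],"turn":[0.0, 0.0, 0.198]} 
{"slide":[-0.0239, -0.0767, 0.0],"turn":[0.0, 0.0, 0.198]} 
{"slide":[-0.0314, -0.074, 0.0],"turn":[0.0, 0.0, 0.198]} 
{"slide":[-0.0386, -0.0705, 0.0],"turn":[0.0, 0.0, 0.198]} --
{"slide":[-0.0453, -0.0663, 0.0],"turn":[0.0, 0.0, 0.198]} 
{"slide":[-0.0517, -0.0615, 0.0],"turn":[0.0, 0.0, 0.198]} 
{"slide":[-0.0575, -0.0561, 0.0],"turn":[0.0, 0.0, 0.198]} 
{"slide":[-0.0628, -0.0502, 0.0],"turn":[0.0, 0.0, 0.198]} 
{"slide":[-0.0674, -0.0437, 0.0],"turn":[0.0, 0.0, 0.198]} --
```

View pics/w11.png

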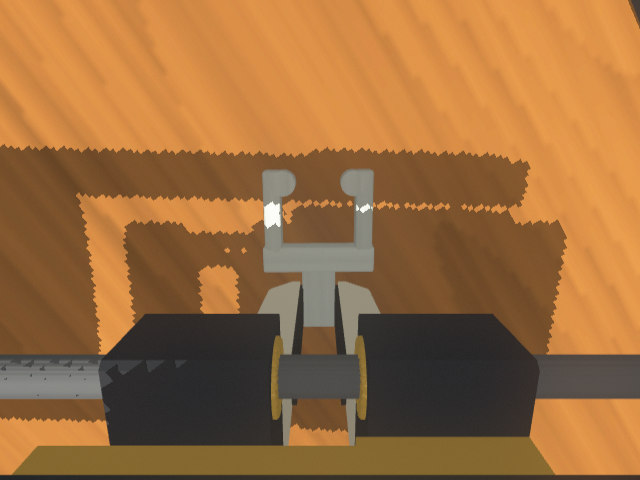

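Call:
arm_command([
  {"slide": [0,0,-0.02],"turn": [0,0,0]},
  {"slide": [0,0,-0.045],"turn": [0,0,0]},
  {"slide": [0,0,-0.05],"turn": [0,0,0]},
  {"slide": [0,0,-0.05],"turn": [0,0,0]},
  {"slide": [0,0,-0.0475],"turn": [0,0,0]},
])

```text
t: 23.35
tool_pos: [0.3831, -0.2056, 0.2756]
orientation: [3.01, -0.9, 0.0]
force: [-0.3, -0.3, -0.3]
opening: 0.0133
```

Call:
arm_command([
  {"slide": [-0.0084,-0.08,0],"turn": [0,0,0.198]},
  {"slide": [-0.016,-0.0787,0],"turn": [0,0,0.198]},
  {"slide": [-0.024,-0.0767,0],"turn": [0,0,0.198]},
  {"slide": [-0.0314,-0.074,0],"turn": [0,0,0.198]},
  {"slide": [-0.0386,-0.0705,0],"turn": [0,0,0.198]},
])

```text
t: 23.77
tool_pos: [0.4574, -0.0614, 0.2749]
orientation: [-2.693, 1.617, -0.001]
force: [0.8, -1.0, -0.1]
opening: 0.0134
```

Call:
arm_command([
  {"slide": [-0.0453,-0.0663,0],"turn": [0,0,0.198]},
  {"slide": [-0.0517,-0.0615,0],"turn": [0,0,0.198]},
  {"slide": [-0.0575,-0.056,0],"turn": [0,0,0.198]},
  {"slide": [-0.063,-0.05,0],"turn": [0,0,0.198]},
  {"slide": [-0.0674,-0.0437,0],"turn": [0,0,0.198]},
])

```text
t: 24.18
tool_pos: [0.5309, 0.0817, 0.2746]
orientation: [-2.216, 2.227, -0.0]
force: [0.7, 0.2, -0.9]
opening: 0.0132
```

Call:
arm_command([
  {"slide": [0,0,0],"turn": [0,0,0]},
  {"slide": [0,0,0],"turn": [0,0,0]},
  {"slide": [0,0,0],"turn": [0,0,0]},
  {"slide": [0,0,0],"turn": [0,0,0]},
  {"slide": [0,0,0],"turn": [0,0,0]},
])

```text
t: 24.6
tool_pos: [0.5302, 0.079, 0.2742]
orientation: [2.22, -2.222, 0.0]
force: [0.7, 0.1, -0.5]
opening: 0.0135
```

Run:
```python
from h import *
st(); snap('wrist','w12.png'); 
plan([.6155-.085,.080,.2303],-90)
```

```text
t 24.60 pos [0.5302 0.079  0.2742] yaw -90.04 zaxis [-2.e-04 -2.e-04 -1.e+00] F [ 0.74  0.12 -0.48] open 0.0135
{"slide":[-0.0005, -0.0002, 0.022],"turn":[0.0, -0.0, -0.0]} 
{"slide":[-0.0005, -0.0002, 0.022],"turn":[0.0, -0.0, -0.0]} 
{"slide":[-0.0005, -0.0002, 0.022],"turn":[0.0, -0.0, -0.0]} 
{"slide":[-0.0005, -0.0001, 0.022],"turn":[0.0, -0.0, -0.0]} 
{"slide":[-0.0005, -0.0001, 0.022],"turn":[0.0, -0.0, -0.0]} --
```

View pics/w12.png

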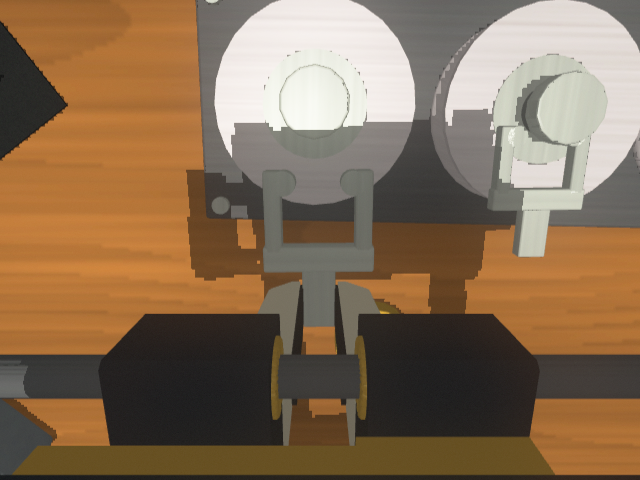

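Run:
```python
from h import *
c=np.load('pics/w12.npz'); print(px2w(c,314,101,.063),px2w(c,572,104,.063),px2w(c,315,100,.04), px2w(c,318.5,170,.085))
# clip lips tip / tail corners (held clip top z=tcp-.1891+.008)
z=.2742-.1891+.008
print([px2w(c,u,v,z).round(4) for u,v in [(264,270),(374,270),(319,327)]])
```

```text
[0.61428908 0.0798781  0.063     ] [ 0.6130101  -0.03386464  0.063     ] [0.61634314 0.07964409 0.04      ] [0.58620017 0.07788181 0.085     ]
[array([0.5461, 0.1004, 0.0931]), array([0.5462, 0.055 , 0.0931]), array([0.5204, 0.0777, 0.0931])]
```

Call:
arm_command([
  {"slide": [-0.004,0,0.035],"turn": [0,0,0]},
  {"slide": [0,0,0.035],"turn": [0,0,0]},
  {"slide": [0,0,0.02],"turn": [0,0,0]},
  {"slide": [0,0,0.01],"turn": [0,0,0]},
  {"slide": [0,0,0.005],"turn": [0,0,0]},
])

```text
t: 25.07
tool_pos: [0.5301, 0.0812, 0.2314]
orientation: [2.22, -2.221, -0.001]
force: [-0.3, 0.4, -0.7]
opening: 0.0134
```

Call:
arm_command([
  {"slide": [0,0,0.0025],"turn": [0,0,0]},
  {"slide": [0,0,0],"turn": [0,0,0]},
  {"slide": [0,0,0],"turn": [0,0,0]},
  {"slide": [0,0,0],"turn": [0,0,0]},
  {"slide": [0,0,0],"turn": [0,0,0]},
])

```text
t: 25.48
tool_pos: [0.5307, 0.0817, 0.2317]
orientation: [-2.221, 2.221, -0.001]
force: [0.4, 0.1, -1.1]
opening: 0.0134
```

Call:
arm_command([
  {"slide": [0.001,0,0.003],"turn": [0,0,0]},
  {"slide": [0.001,-0.013,0],"turn": [0,0,0]},
  {"slide": [0,-0.015,0],"turn": [0,0,0]},
  {"slide": [0,-0.01,0],"turn": [0,0,0]},
  {"slide": [0,-0.006,0],"turn": [0,0,0]},
])

```text
t: 25.9
tool_pos: [0.5489, 0.0808, 0.2301]
orientation: [-2.221, 2.222, -0.001]
force: [0.9, 0.0, -0.8]
opening: 0.0132
```

Call:
arm_command([
  {"slide": [0,-0.004,0],"turn": [0,0,0]},
  {"slide": [0,-0.002,0],"turn": [0,0,0]},
  {"slide": [0,0,0],"turn": [0,0,0]},
  {"slide": [0,0,0],"turn": [0,0,0]},
  {"slide": [0,0,0],"turn": [0,0,0]},
])

```text
t: 26.32
tool_pos: [0.5504, 0.0808, 0.2299]
orientation: [2.221, -2.222, -0.0]
force: [-0.1, -0.6, -1.5]
opening: 0.0134
```

Run:
```python
from h import *
st(); snap('wrist','w13.png')
```

```text
t 26.32 pos [0.5504 0.0808 0.2299] yaw -90.01 zaxis [-2.e-04 -0.e+00 -1.e+00] F [-0.06 -0.63 -1.52] open 0.0134
```

View pics/w13.png

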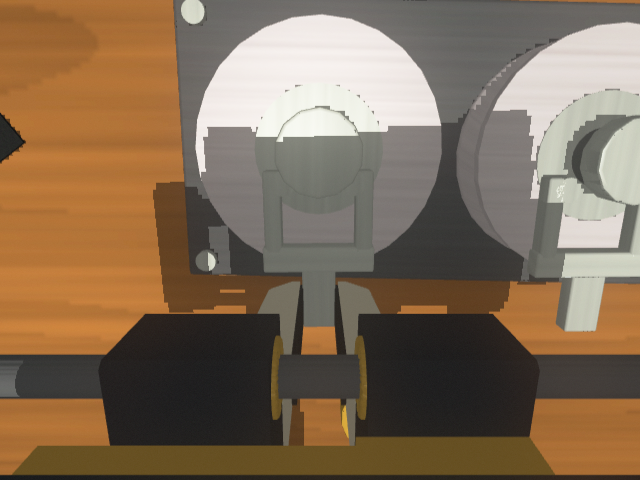

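Clip A is centred on pin 0 (clip axis at column 318, head at column 319). I'll release it.

Call:
arm_command([
  {"slide": [0,0,0.001],"turn": [0,0,0]},
  {"slide": [0,0,0.001],"turn": [0,0,0]},
  {"slide": [0,0,0],"turn": [0,0,0]},
  {"slide": [0,0,0],"turn": [0,0,0]},
  {"slide": [0,0,0],"turn": [0,0,0]},
])

```text
t: 26.78
tool_pos: [0.5505, 0.0808, 0.2292]
orientation: [-2.221, 2.222, 0.0]
force: [-0.7, 0.9, 0.2]
opening: 0.0132
```

Call:
arm_command([
  {"slide": [0,0,0],"turn": [0,0,0]},
  {"slide": [0,0,0],"turn": [0,0,0]},
  {"slide": [0,0,0],"turn": [0,0,0]},
  {"slide": [0,0,0],"turn": [0,0,0]},
  {"slide": [0,0,0],"turn": [0,0,0]},
], gripper=45)

```text
t: 27.2
tool_pos: [0.5505, 0.0808, 0.2292]
orientation: [-2.221, 2.222, -0.0]
force: [-0.2, 0.4, -0.0]
opening: 0.0401
```

Call:
arm_command([
  {"slide": [0,0,-0.02],"turn": [0,0,0]},
  {"slide": [0,0,-0.06],"turn": [0,0,0]},
  {"slide": [0,0,-0.07],"turn": [0,0,0]},
  {"slide": [0,0.07,-0.07],"turn": [0,0,0]},
  {"slide": [0,0.07,-0.07],"turn": [0,0,0]},
])

```text
t: 27.62
tool_pos: [0.4943, 0.0807, 0.3464]
orientation: [2.221, -2.222, -0.0]
force: [-0.3, 0.9, 0.3]
opening: 0.0418
```

Run:
```python
from h import *
st(); snap('wrist','w14.png'); c=snap('top','t14.png'); p=cv2.imread('pics/t14.png');cv2.imwrite('pics/t14z.png',cv2.resize(p[170:270,140:300],None,fx=5,fy=5,interpolation=cv2.INTER_CUBIC))
```

```text
t 27.62 pos [0.4943 0.0807 0.3464] yaw -90.03 zaxis [-4.e-04 -0.e+00 -1.e+00] F [-0.28  0.88  0.33] open 0.0418
```

View pics/w14.png

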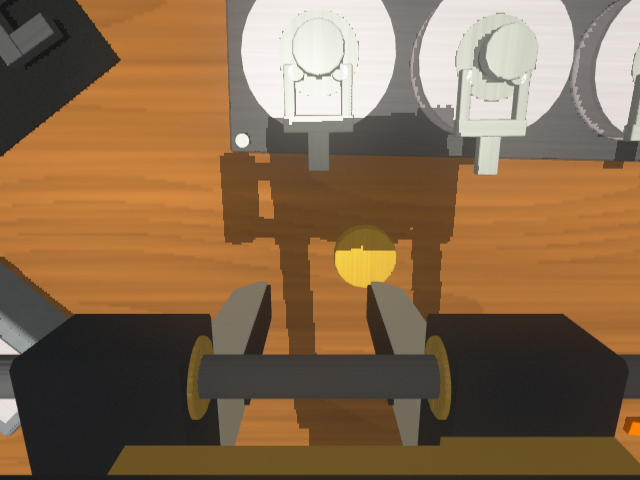

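View pics/t14z.png

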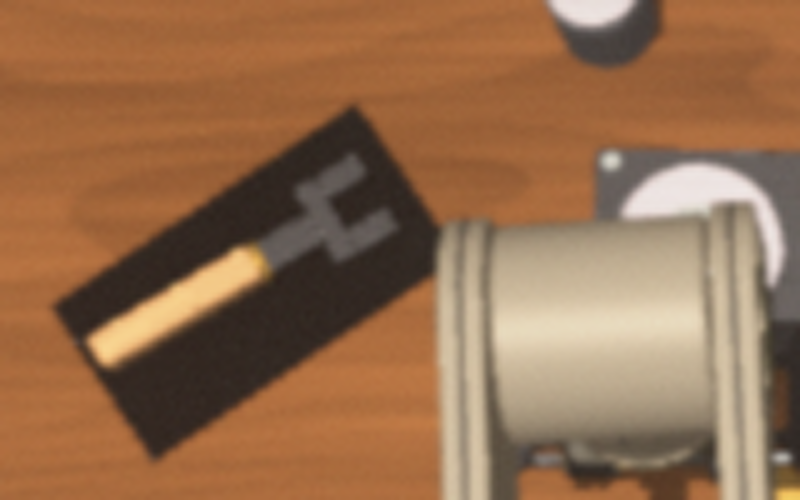

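Run:
```python
from h import *
c=np.load('pics/t14.npz'); g=lambda x,y,z:px2w(c,(x+.5)/5+139.5,(y+.5)/5+169.5,z)
h=g(99,353,.026); h2=g(261,257,.026); t=(g(363,163,.02)+g(393,219,.02))/2
print(h,h2,t,np.linalg.norm((t-h)[:2]),np.linalg.norm((h2-h)[:2]))
d=(t-h)[:2]; yaw=np.degrees(np.arctan2(d[1],d[0])); u=d/np.linalg.norm(d); org=h[:2]+.065*u; org2=t[:2]-.127*u
print('yaw',yaw,np.degrees(np.arctan2(*(h2-h)[:2][::-1])),'org',org,org2)
M=np.array([g(*q,0.002)[:2] for q in [(355,103),(53,303),(155,460),(440,270)]]); print('mat',M.round(3),M.mean(0),np.linalg.norm(M[0]-M[1]),np.linalg.norm(M[1]-M[2]),np.degrees(np.arctan2(*(M[0]-M[1])[::-1])))
G=(org+org2)/2+.02*u; print('grip',G)
plan([*(G-0.0*u),.33],yaw+90)
```

```text
[0.55786018 0.43680018 0.026     ] [0.61470219 0.34183279 0.026     ] [0.65521774 0.27384199 0.02      ] 0.18982587881667787 0.11067889767003931
yaw -59.14426211659897 -59.097691728259704 org [0.59119727 0.38100019] [0.59008221 0.38286658]
mat [[0.713 0.292]
 [0.592 0.472]
 [0.496 0.408]
 [0.61  0.239]] [0.60289127 0.35270353] 0.2171095545828359 0.11497537385535646 -56.03533623352447
grip [0.6008973  0.36476416]
{"slide":[-0.0354, -0.0134, 0.0029],"turn":[-0.001, -0.001, -0.211]} 
{"slide":[-0.0338, -0.017, 0.0029],"turn":[-0.001, -0.001, -0.211]} 
{"slide":[-0.0319, -0.0205, 0.0029],"turn":[-0.001, -0.001, -0.211]} 
{"slide":[-0.0295, -0.0237, 0.0029],"turn":[-0.001, -0.001, -0.211]} 
{"slide":[-0.0269, -0.0267, 0.0029],"turn":[-0.001, -0.001, -0.211]} --
{"slide":[-0.0239, -0.0294, 0.0029],"turn":[-0.001, -0.001, -0.211]} 
{"slide":[-0.0207, -0.0317, 0.0029],"turn":[-0.001, -0.001, -0.211]} 
{"slide":[-0.0172, -0.0337, 0.0029],"turn":[-0.001, -0.001, -0.211]} 
{"slide":[-0.0136, -0.0354, 0.0029],"turn":[-0.001, -0.001, -0.211]} 
{"slide":[-0.0098, -0.0366, 0.0029],"turn":[-0.001, -0.001, -0.211]} --
{"slide":[-0.0059, -0.0374, 0.0029],"turn":[-0.001, -0.001, -0.211]} 
{"slide":[-0.0019, -0.0378, 0.0029],"turn":[-0.001, -0.001, -0.211]} 
{"slide":[0.0021, -0.0378, 0.0029],"turn":[-0.001, -0.001, -0.211]} 
{"slide":[0.0061, -0.0374, 0.0029],"turn":[-0.001, -0.001, -0.211]} 
{"slide":[0.01, -0.0365, 0.0028],"turn":[-0.001, -0.001, -0.211]} --
{"slide":[0.0138, -0.0353, 0.0028],"turn":[-0.001, -0.001, -0.211]} 
{"slide":[0.0174, -0.0336, 0.0028],"turn":[-0.001, -0.001, -0.211]} 
{"slide":[0.0209, -0.0316, 0.0028],"turn":[-0.001, -0.001, -0.211]} 
{"slide":[0.0241, -0.0293, 0.0028],"turn":[-0.001, -0.001, -0.211]} 
{"slide":[0.027, -0.0266, 0.0028],"turn":[-0.001, -0.001, -0.211]} --
```

Call:
arm_command([
  {"slide": [-0.0354,-0.0134,0],"turn": [0,0,-0.211]},
  {"slide": [-0.0338,-0.017,0],"turn": [0,0,-0.211]},
  {"slide": [-0.032,-0.0205,0],"turn": [0,0,-0.211]},
  {"slide": [-0.0295,-0.0237,0],"turn": [0,0,-0.211]},
  {"slide": [-0.027,-0.0267,0],"turn": [0,0,-0.211]},
], gripper=70)

```text
t: 28.13
tool_pos: [0.5215, 0.1524, 0.3451]
orientation: [2.727, -1.559, -0.0]
force: [0.7, 0.3, -0.5]
opening: 0.0646
```

Call:
arm_command([
  {"slide": [-0.024,-0.0294,0],"turn": [0,0,-0.211]},
  {"slide": [-0.0207,-0.0317,0],"turn": [0,0,-0.211]},
  {"slide": [-0.017,-0.0337,0],"turn": [0,0,-0.211]},
  {"slide": [-0.0136,-0.0354,0],"turn": [0,0,-0.211]},
  {"slide": [-0.01,-0.0366,0],"turn": [0,0,-0.211]},
])

```text
t: 28.55
tool_pos: [0.5482, 0.2234, 0.3449]
orientation: [3.039, -0.794, -0.001]
force: [-0.8, 0.2, -1.2]
opening: 0.0653
```

Call:
arm_command([
  {"slide": [-0.006,-0.0374,0],"turn": [0,0,-0.211]},
  {"slide": [-0.002,-0.0378,0],"turn": [0,0,-0.211]},
  {"slide": [0.002,-0.0378,0],"turn": [0,0,-0.211]},
  {"slide": [0.006,-0.0374,0],"turn": [0,0,-0.211]},
  {"slide": [0.01,-0.0365,0],"turn": [0,0,-0.211]},
])

```text
t: 28.97
tool_pos: [0.5747, 0.2943, 0.3448]
orientation: [3.141, 0.026, -0.001]
force: [-0.1, -0.2, -0.4]
opening: 0.065
```

Call:
arm_command([
  {"slide": [0.0138,-0.0353,0.0],"turn": [0,0,-0.211]},
  {"slide": [0.0174,-0.0336,0],"turn": [0,0,-0.211]},
  {"slide": [0.021,-0.0316,0],"turn": [0,0,-0.211]},
  {"slide": [0.024,-0.0293,0],"turn": [0,0,-0.211]},
  {"slide": [0.027,-0.0266,0],"turn": [0,0,-0.211]},
])

```text
t: 29.38
tool_pos: [0.6015, 0.3652, 0.3447]
orientation: [3.026, 0.844, -0.001]
force: [0.7, 0.9, 0.1]
opening: 0.0654
```

Call:
arm_command([
  {"slide": [0,0,0],"turn": [0,0,0]},
  {"slide": [0,0,0],"turn": [0,0,0]},
  {"slide": [0,0,0],"turn": [0,0,0]},
  {"slide": [0,0,0],"turn": [0,0,0]},
  {"slide": [0,0,0],"turn": [0,0,0]},
])

```text
t: 29.8
tool_pos: [0.6012, 0.3638, 0.3452]
orientation: [3.029, 0.833, -0.0]
force: [0.6, 0.7, -0.8]
opening: 0.0652
```

Run:
```python
from h import *
st(); snap('wrist','w15.png');
```

```text
t 29.80 pos [0.6012 0.3638 0.3452] yaw 30.76 zaxis [-1.e-04 -2.e-04 -1.e+00] F [ 0.62  0.7  -0.81] open 0.0652
```

View pics/w15.png

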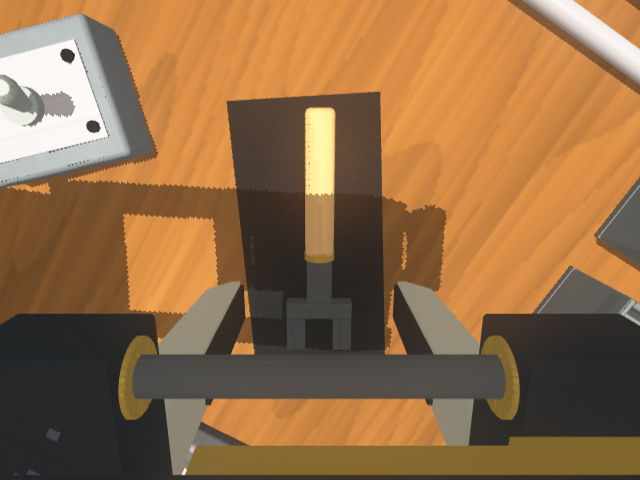

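Run:
```python
from h import *
c=np.load('pics/w15.npz'); a=px2w(c,320,108,.026)[:2]; b=px2w(c,319.5,261,.026)[:2]; t=px2w(c,319.5,349,.02)[:2]
print(a,b,t,np.linalg.norm(b-a),np.linalg.norm(t-a),np.degrees(np.arctan2(*(b-a)[::-1])))
u=(t-a)/np.linalg.norm(t-a); print(np.degrees(np.arctan2(u[1],u[0]))); G=a+.085*u; print('grip',G)
# fork mid height z=.014 on mat; grasp pt z=.022 => TCP .189
plan([*G,.192],np.degrees(np.arctan2(u[1],u[0]))+90)
```

```text
[0.55704401 0.43834643] [0.61375707 0.34262545] [0.65385997 0.27545341] 0.11126040374846513 0.18949265643114258 -59.353973231253725
-59.27473872255764
grip [0.60047237 0.36527813]
{"slide":[0.0001, -0.0008, 0.0767],"turn":[0.0, -0.0, 0.0]} 
{"slide":[0.0001, -0.0008, 0.0767],"turn":[0.0, -0.0, 0.0]} 
{"slide":[0.0001, -0.0008, 0.0767],"turn":[0.0, -0.0, 0.0]} 
{"slide":[0.0001, -0.0008, 0.0767],"turn":[0.0, -0.0, 0.0]} 
{"slide":[0.0001, -0.0008, 0.0767],"turn":[0.0, -0.0, 0.0]} --
```

Call:
arm_command([
  {"slide": [0,-0.004,0.08],"turn": [0,0,0]},
  {"slide": [0,0,0.09],"turn": [0,0,0]},
  {"slide": [0,0,0.08],"turn": [0,0,0]},
  {"slide": [0,0,0.06],"turn": [0,0,0]},
  {"slide": [0,0,0.035],"turn": [0,0,0]},
])

```text
t: 30.27
tool_pos: [0.599, 0.3647, 0.203]
orientation: [3.028, 0.834, -0.008]
force: [-0.8, -1.1, -0.8]
opening: 0.0648
```

Call:
arm_command([
  {"slide": [0,0,0.02],"turn": [0,0,0]},
  {"slide": [0,0,0.01],"turn": [0,0,0]},
  {"slide": [0,0,0.005],"turn": [0,0,0]},
  {"slide": [0,0,0.003],"turn": [0,0,0]},
  {"slide": [0,0,0],"turn": [0,0,0]},
])

```text
t: 30.68
tool_pos: [0.6011, 0.3662, 0.1938]
orientation: [-3.028, -0.836, -0.004]
force: [-0.5, 0.0, -0.6]
opening: 0.065
```

Run:
```python
from h import *
st(); snap('wrist','w16.png'); plan([.60047,.36528,.192])
```

```text
t 30.68 pos [0.6011 0.3662 0.1938] yaw 30.88 zaxis [ 0.0025  0.0013 -1.    ] F [-0.52  0.04 -0.59] open 0.0650
{"slide":[-0.0005, 0.0003, 0.0009],"turn":[0.0, 0.0, 0.0]} 
{"slide":[-0.0005, 0.0003, 0.0009],"turn":[0.0, 0.0, 0.0]} 
{"slide":[-0.0005, 0.0003, 0.0009],"turn":[0.0, 0.0, 0.0]} 
{"slide":[-0.0005, 0.0003, 0.0009],"turn":[0.0, 0.0, 0.0]} 
{"slide":[-0.0005, 0.0003, 0.0009],"turn":[0.0, 0.0, 0.0]} --
```

View pics/w16.png

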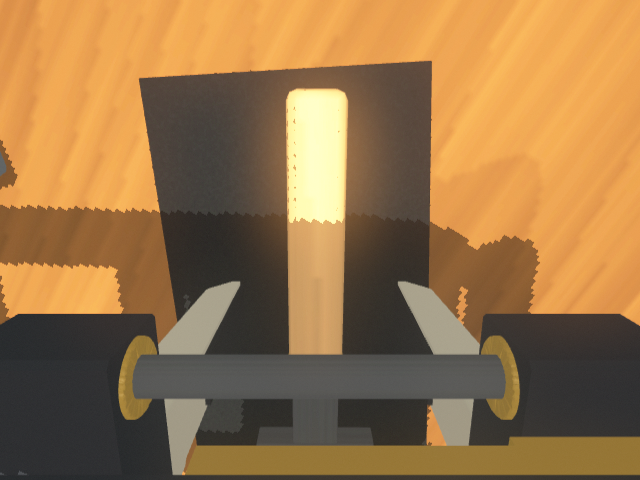

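Handle centred between the fingers (column 318). Closing with full force.

Call:
arm_command([
  {"slide": [0,0,0.002],"turn": [0,0,0]},
  {"slide": [0,0,0],"turn": [0,0,0]},
  {"slide": [0,0,0],"turn": [0,0,0]},
  {"slide": [0,0,0],"turn": [0,0,0]},
  {"slide": [0,0,0],"turn": [0,0,0]},
], gripper=0, grip_force=60)

```text
t: 31.15
tool_pos: [0.6004, 0.3659, 0.1913]
orientation: [-3.028, -0.836, -0.0]
force: [-0.9, -1.2, -0.2]
opening: 0.0366
```

Call:
arm_command([
  {"slide": [0,0,0],"turn": [0,0,0]},
  {"slide": [0,0,0],"turn": [0,0,0]},
  {"slide": [0,0,0],"turn": [0,0,0]},
  {"slide": [0,0,0],"turn": [0,0,0]},
  {"slide": [0,0,0],"turn": [0,0,0]},
])

```text
t: 31.57
tool_pos: [0.6004, 0.3659, 0.1911]
orientation: [3.028, 0.836, -0.0]
force: [0.2, -0.1, 1.0]
opening: 0.0213
```

Call:
arm_command([
  {"slide": [0,0,-0.02],"turn": [0,0,0]},
  {"slide": [0,0,-0.04],"turn": [0,0,0]},
  {"slide": [0,0,-0.05],"turn": [0,0,0]},
  {"slide": [0,0,-0.04],"turn": [0,0,0]},
  {"slide": [0,0,-0.03],"turn": [0,0,0]},
])

```text
t: 31.98
tool_pos: [0.6009, 0.3662, 0.2669]
orientation: [-3.028, -0.836, -0.005]
force: [0.5, 0.5, -1.4]
opening: 0.0215
```

Run:
```python
from h import *
st(); snap('wrist','w17.png'); snap('side','s17.png');p=cv2.imread('pics/s17.png'); cv2.imwrite('pics/s17z.png',cv2.resize(p[110:260,250:430],None,fx=4,fy=4,interpolation=cv2.INTER_CUBIC))
```

```text
t 31.98 pos [0.6009 0.3662 0.2669] yaw 30.88 zaxis [ 0.003   0.0015 -1.    ] F [ 0.47  0.51 -1.36] open 0.0215
```

View pics/w17.png

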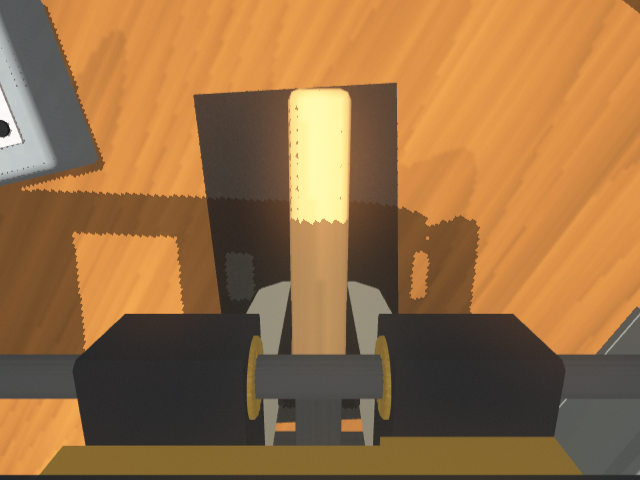

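View pics/s17z.png

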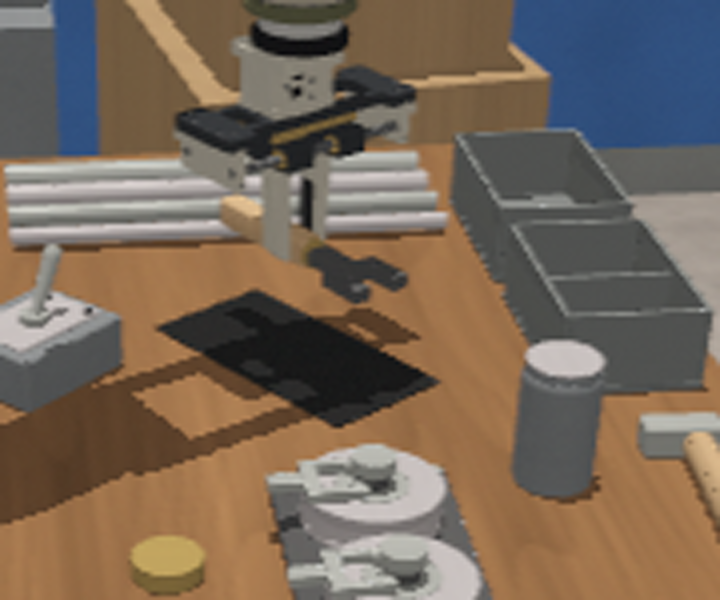

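Run:
```python
from h import *
a=plan([.422,.081,.31],90)
```

```text
{"slide":[-0.0751, 0.0382, -0.011],"turn":[0.001, -0.001, -0.206]} 
{"slide":[-0.0786, 0.0303, -0.011],"turn":[0.001, -0.001, -0.206]} 
{"slide":[-0.0813, 0.022, -0.0109],"turn":[0.001, -0.001, -0.206]} 
{"slide":[-0.0832, 0.0135, -0.0109],"turn":[0.001, -0.001, -0.206]} 
{"slide":[-0.0841, 0.0049, -0.0109],"turn":[0.001, -0.001, -0.206]} --
{"slide":[-0.0842, -0.0038, -0.0108],"turn":[0.001, -0.001, -0.206]} 
{"slide":[-0.0834, -0.0125, -0.0108],"turn":[0.001, -0.001, -0.206]} 
{"slide":[-0.0816, -0.021, -0.0107],"turn":[0.001, -0.001, -0.206]} 
{"slide":[-0.079, -0.0293, -0.0107],"turn":[0.001, -0.001, -0.206]} 
{"slide":[-0.0756, -0.0373, -0.0106],"turn":[0.001, -0.001, -0.206]} --
```

Call:
arm_command([
  {"slide": [-0.075,0.038,-0.02],"turn": [0,0,-0.206]},
  {"slide": [-0.0786,0.03,-0.02],"turn": [0,0,-0.206]},
  {"slide": [-0.081,0.022,-0.02],"turn": [0,0,-0.206]},
  {"slide": [-0.083,0.0135,-0.015],"turn": [0,0,-0.206]},
  {"slide": [-0.084,0.005,-0.01],"turn": [0,0,-0.206]},
])

```text
t: 32.5
tool_pos: [0.5096, 0.2224, 0.2968]
orientation: [-2.711, -1.587, 0.001]
force: [0.7, 0.0, -1.3]
opening: 0.0214
```

Call:
arm_command([
  {"slide": [-0.084,-0.004,-0.01],"turn": [0,0,-0.206]},
  {"slide": [-0.0834,-0.0125,-0.01],"turn": [0,0,-0.206]},
  {"slide": [-0.0816,-0.021,0],"turn": [0,0,-0.206]},
  {"slide": [-0.079,-0.029,0],"turn": [0,0,-0.206]},
  {"slide": [-0.0756,-0.037,0],"turn": [0,0,-0.206]},
])

```text
t: 32.92
tool_pos: [0.4196, 0.08, 0.3044]
orientation: [-2.217, -2.225, 0.001]
force: [0.7, -0.8, -1.3]
opening: 0.0211
```

Call:
arm_command([
  {"slide": [0,0,0],"turn": [0,0,0]},
  {"slide": [0,0,0],"turn": [0,0,0]},
  {"slide": [0,0,0],"turn": [0,0,0]},
  {"slide": [0,0,0],"turn": [0,0,0]},
  {"slide": [0,0,0],"turn": [0,0,0]},
])

```text
t: 33.33
tool_pos: [0.4215, 0.0818, 0.3051]
orientation: [-2.223, -2.22, -0.0]
force: [-0.3, -0.1, -2.4]
opening: 0.0218
```

Run:
```python
from h import *
st(); snap('wrist','w18.png'); plan([.422,.081,.2252],90)
```

```text
t 33.33 pos [0.4215 0.0818 0.3051] yaw 89.92 zaxis [-1.e-04  2.e-04 -1.e+00] F [-0.31 -0.05 -2.37] open 0.0218
{"slide":[-0.0004, 0.0003, 0.0399],"turn":[-0.0, -0.0, -0.0]} 
{"slide":[-0.0004, 0.0003, 0.0399],"turn":[-0.0, -0.0, -0.0]} 
{"slide":[-0.0004, 0.0003, 0.0399],"turn":[-0.0, -0.0, -0.0]} 
{"slide":[-0.0004, 0.0003, 0.0399],"turn":[-0.0, -0.0, -0.0]} 
{"slide":[-0.0004, 0.0003, 0.0399],"turn":[-0.0, -0.0, -0.0]} --
```

View pics/w18.png

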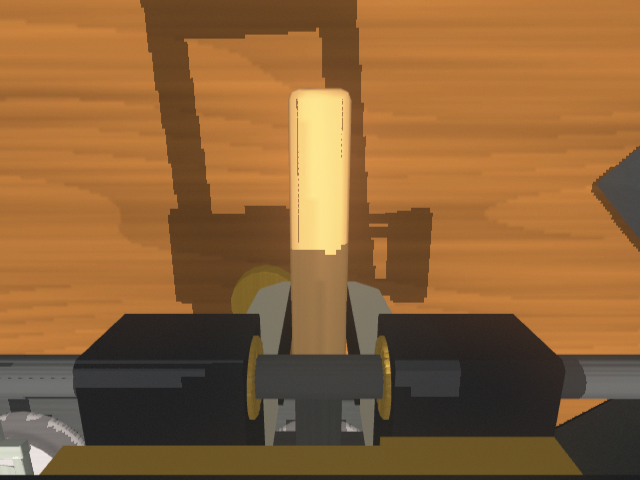

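Call:
arm_command([
  {"slide": [0,0,0.06],"turn": [0,0,0]},
  {"slide": [0,0,0.06],"turn": [0,0,0]},
  {"slide": [0,0,0.04],"turn": [0,0,0]},
  {"slide": [0,0,0.02],"turn": [0,0,0]},
  {"slide": [0,0,0.01],"turn": [0,0,0]},
])

```text
t: 33.8
tool_pos: [0.4206, 0.0814, 0.2276]
orientation: [-2.221, -2.219, 0.003]
force: [0.0, -0.1, -1.1]
opening: 0.0215
```

Call:
arm_command([
  {"slide": [0,0,0.006],"turn": [0,0,0]},
  {"slide": [0,0,0.003],"turn": [0,0,0]},
  {"slide": [0,0,0],"turn": [0,0,0]},
  {"slide": [0,0,0],"turn": [0,0,0]},
  {"slide": [0,0,0],"turn": [0,0,0]},
])

```text
t: 34.22
tool_pos: [0.4215, 0.0811, 0.2264]
orientation: [2.223, 2.219, 0.002]
force: [0.4, 0.3, -1.7]
opening: 0.0214
```

Run:
```python
from h import *
st(); c=snap('side','s19.png');p=cv2.imread('pics/s19.png'); cv2.imwrite('pics/s19z.png',cv2.resize(p[200:300,260:400],None,fx=5,fy=5,interpolation=cv2.INTER_CUBIC))
```

```text
t 34.22 pos [0.4215 0.0811 0.2264] yaw 89.89 zaxis [ 1.5e-03  1.0e-04 -1.0e+00] F [ 0.41  0.27 -1.71] open 0.0214
```

View pics/s19z.png

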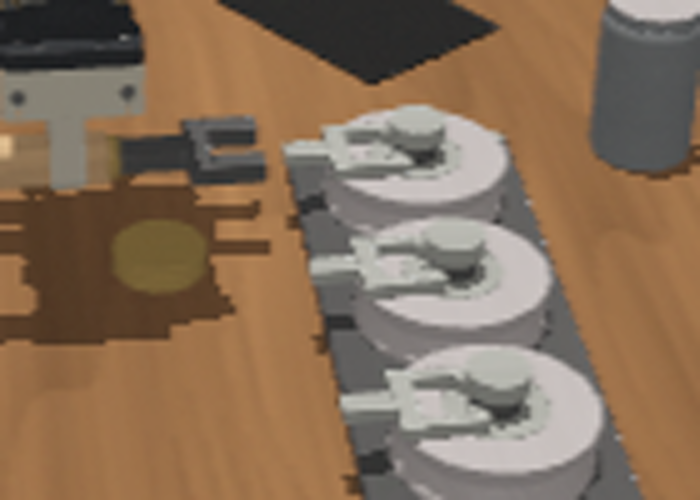

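Run:
```python
from h import *
c=np.load('pics/s19.npz'); f=lambda x,y,z:px2w(c,(x+.5)/5+259.5,(y+.5)/5+199.5,z).round(4)
print('tines',f(266,152,.055),f(257,119,.055),'tail end',f(284,141,.048),f(284,150,.048),'pin heads',f(415,116,.063),f(455,231,.063),f(497,360,.063))
print('expect tip',.4215+.1076,.0811)
print('shoulders0',f(324,127,.048),f(333,170,.048))
print('tail p1',f(312,262,.048),'tail p2',f(342,399,.048))
```

```text
tines [0.5274 0.0624 0.055 ] [0.5272 0.0975 0.055 ] tail end [0.5404 0.0841 0.048 ] [0.5391 0.0747 0.048 ] pin heads [0.6116 0.078  0.063 ] [ 0.6103 -0.0372  0.063 ] [ 0.6076 -0.1477  0.063 ]
expect tip 0.5291 0.0811
shoulders0 [0.5646 0.0966 0.048 ] [0.5624 0.0514 0.048 ]
tail p1 [ 0.5377 -0.0349  0.048 ] tail p2 [ 0.5342 -0.1496  0.048 ]
```

Call:
arm_command([
  {"slide": [0,0,0.003],"turn": [0,0,0]},
  {"slide": [0,0.015,0],"turn": [0,0,0]},
  {"slide": [0,0.025,0],"turn": [0,0,0]},
  {"slide": [0,0.02,0],"turn": [0,0,0]},
  {"slide": [0,0.01,0],"turn": [0,0,0]},
])

```text
t: 34.68
tool_pos: [0.4503, 0.081, 0.2246]
orientation: [2.223, 2.219, 0.001]
force: [0.7, 0.7, -1.9]
opening: 0.0214
```

Call:
arm_command([
  {"slide": [0,0.01,0],"turn": [0,0,0]},
  {"slide": [0,0.005,0],"turn": [0,0,0]},
  {"slide": [0,0.005,0],"turn": [0,0,0]},
  {"slide": [0,0.005,0],"turn": [0,0,0]},
  {"slide": [0,0.005,0],"turn": [0,0,0]},
])

```text
t: 35.1
tool_pos: [0.461, 0.081, 0.2242]
orientation: [-2.223, -2.219, 0.0]
force: [0.1, -0.4, -1.3]
opening: 0.0215
```

Run:
```python
from h import *
st(); c=snap('side','s20.png');p=cv2.imread('pics/s20.png'); cv2.imwrite('pics/s20z.png',cv2.resize(p[200:300,260:400],None,fx=5,fy=5,interpolation=cv2.INTER_CUBIC))
```

```text
t 35.10 pos [0.461  0.081  0.2242] yaw 89.90 zaxis [-4.e-04  0.e+00 -1.e+00] F [ 0.1  -0.4  -1.32] open 0.0215
```

View pics/s20z.png

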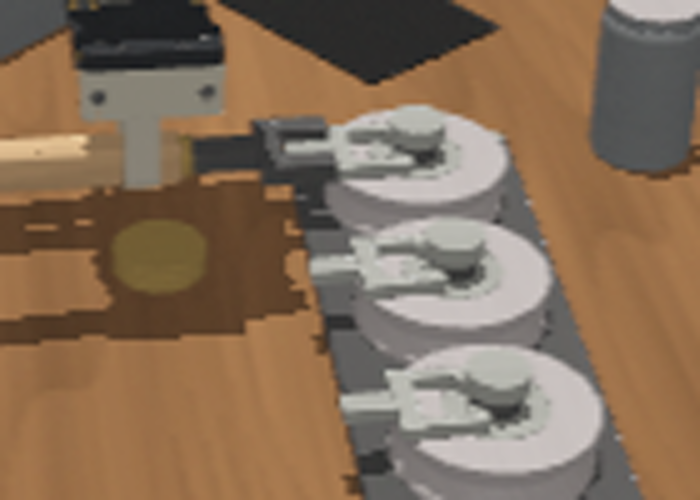

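Call:
arm_command([
  {"slide": [0,0.005,-0.0015],"turn": [0,0,0]},
  {"slide": [0,0.005,0],"turn": [0,0,0]},
  {"slide": [0,0.005,0],"turn": [0,0,0]},
  {"slide": [0,0.005,0],"turn": [0,0,0]},
  {"slide": [0,0.005,0],"turn": [0,0,0]},
])

```text
t: 35.57
tool_pos: [0.4667, 0.081, 0.2219]
orientation: [-2.216, -2.212, 0.018]
force: [-28.0, 0.1, 4.5]
opening: 0.0215
```

Call:
arm_command([
  {"slide": [0,0.005,0],"turn": [0,0,0]},
  {"slide": [0,0.005,0],"turn": [0,0,0]},
  {"slide": [0,0.005,0],"turn": [0,0,0]},
  {"slide": [0,0.004,0],"turn": [0,0,0]},
  {"slide": [0,0.003,0],"turn": [0,0,0]},
])

```text
t: 35.98
tool_pos: [0.4803, 0.0809, 0.2252]
orientation: [2.223, 2.219, 0.001]
force: [-0.3, -0.2, -2.0]
opening: 0.0215
```

Run:
```python
from h import *
st(); c=snap('side','s21.png');p=cv2.imread('pics/s21.png'); cv2.imwrite('pics/s21z.png',cv2.resize(p[200:300,260:400],None,fx=5,fy=5,interpolation=cv2.INTER_CUBIC))
```

```text
t 35.98 pos [0.4803 0.0809 0.2252] yaw 89.90 zaxis [ 9.e-04 -0.e+00 -1.e+00] F [-0.3  -0.21 -1.96] open 0.0215
```

View pics/s21z.png

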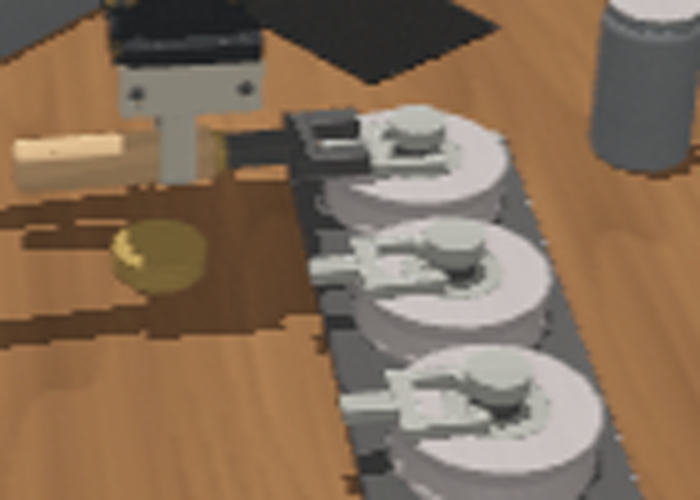

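It snapped: the force peaked at 28 N and then dropped to zero. I'll press on gently to be sure it's fully home.

Call:
arm_command([
  {"slide": [0,0.002,0],"turn": [0,0,0]},
  {"slide": [0,0.002,0],"turn": [0,0,0]},
  {"slide": [0,0.002,0],"turn": [0,0,0]},
  {"slide": [0,0.001,0],"turn": [0,0,0]},
  {"slide": [0,0,0],"turn": [0,0,0]},
])

```text
t: 36.45
tool_pos: [0.4828, 0.081, 0.225]
orientation: [2.223, 2.219, 0.0]
force: [0.1, -0.7, -2.0]
opening: 0.0212
```

Call:
arm_command([
  {"slide": [0,0.001,0],"turn": [0,0,0]},
  {"slide": [0,0.001,0],"turn": [0,0,0]},
  {"slide": [0,0.001,0],"turn": [0,0,0]},
  {"slide": [0,0,0],"turn": [0,0,0]},
  {"slide": [0,0,0],"turn": [0,0,0]},
])

```text
t: 36.87
tool_pos: [0.4839, 0.081, 0.225]
orientation: [2.223, 2.219, 0.0]
force: [-1.1, -0.8, -1.2]
opening: 0.0214
```

Call:
arm_command([
  {"slide": [0,0.002,0],"turn": [0,0,0]},
  {"slide": [0,0.001,0],"turn": [0,0,0]},
  {"slide": [0,0.001,0],"turn": [0,0,0]},
  {"slide": [0,0,0],"turn": [0,0,0]},
  {"slide": [0,0,0],"turn": [0,0,0]},
])

```text
t: 37.28
tool_pos: [0.4855, 0.0809, 0.2249]
orientation: [2.223, 2.219, 0.0]
force: [-0.5, -0.6, -2.4]
opening: 0.0215
```

Run:
```python
from h import *
st(); c=snap('side','s22.png');p=cv2.imread('pics/s22.png'); cv2.imwrite('pics/s22z.png',cv2.resize(p[215:255,310:380],None,fx=10,fy=10,interpolation=cv2.INTER_CUBIC))
```

```text
t 37.28 pos [0.4855 0.0809 0.2249] yaw 89.90 zaxis [ 2.e-04 -0.e+00 -1.e+00] F [-0.46 -0.58 -2.41] open 0.0215
```

View pics/s22z.png

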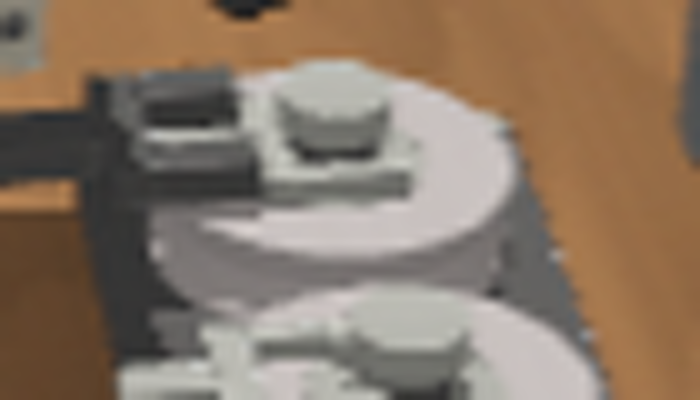

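Run:
```python
from h import *
c=np.load('pics/s22.npz'); f=lambda x,y,z:px2w(c,(x+.5)/10+309.5,(y+.5)/10+214.5,z).round(4)
print('tine',f(262,168,.053),'lip end near',f(412,175,.048),'head',f(332,84,.063), 'bias: head true ~.615')
```

```text
tine [0.5884 0.052  0.053 ] lip end near [0.6299 0.052  0.048 ] head [0.6119 0.0772 0.063 ] bias: head true ~.615
```

Call:
arm_command([
  {"slide": [0,0.001,0],"turn": [0,0,0]},
  {"slide": [0,0.001,0],"turn": [0,0,0]},
  {"slide": [0,0.001,0],"turn": [0,0,0]},
  {"slide": [0,0,0],"turn": [0,0,0]},
  {"slide": [0,0,0],"turn": [0,0,0]},
])

```text
t: 37.75
tool_pos: [0.4866, 0.081, 0.2248]
orientation: [-2.223, -2.219, 0.0]
force: [-1.6, 0.5, -0.6]
opening: 0.0212
```

Call:
arm_command([
  {"slide": [0,0.001,0],"turn": [0,0,0]},
  {"slide": [0,0.001,0],"turn": [0,0,0]},
  {"slide": [0,0.001,0],"turn": [0,0,0]},
  {"slide": [0,0,0],"turn": [0,0,0]},
  {"slide": [0,0,0],"turn": [0,0,0]},
])

```text
t: 38.17
tool_pos: [0.4871, 0.081, 0.2245]
orientation: [-2.222, -2.218, 0.003]
force: [-6.5, 0.3, 1.6]
opening: 0.0215
```

Firm contact now (6.5 N), so the clip is home. I'll back off and move to pin 1.

Call:
arm_command([
  {"slide": [0,-0.01,0],"turn": [0,0,0]},
  {"slide": [0,-0.03,0],"turn": [0,0,0]},
  {"slide": [0,-0.05,0],"turn": [0,0,0]},
  {"slide": [0,-0.05,0],"turn": [0,0,0]},
  {"slide": [0,-0.04,0],"turn": [0,0,0]},
])

```text
t: 38.58
tool_pos: [0.4149, 0.0811, 0.2248]
orientation: [2.223, 2.219, 0.0]
force: [-0.8, 0.3, -0.7]
opening: 0.0216
```

Run:
```python
from h import *
st(); c=snap('side','s23.png');p=cv2.imread('pics/s23.png'); cv2.imwrite('pics/s23z.png',cv2.resize(p[200:300,260:400],None,fx=5,fy=5,interpolation=cv2.INTER_CUBIC))
plan([.415,-.033,.2253],90)
```

```text
t 38.58 pos [0.4149 0.0811 0.2248] yaw 89.90 zaxis [ 4.e-04  0.e+00 -1.e+00] F [-0.8   0.25 -0.67] open 0.0216
{"slide":[-0.0571, 0.0012, -0.0006],"turn":[-0.001, 0.0, -0.001]} 
{"slide":[-0.0571, 0.0012, -0.0006],"turn":[-0.001, 0.0, -0.001]} 
{"slide":[-0.0571, 0.0012, -0.0006],"turn":[-0.001, 0.0, -0.001]} 
{"slide":[-0.0571, 0.0012, -0.0007],"turn":[-0.001, 0.0, -0.001]} 
{"slide":[-0.0571, 0.0011, -0.0007],"turn":[-0.001, 0.0, -0.001]} --
```

View pics/s23z.png

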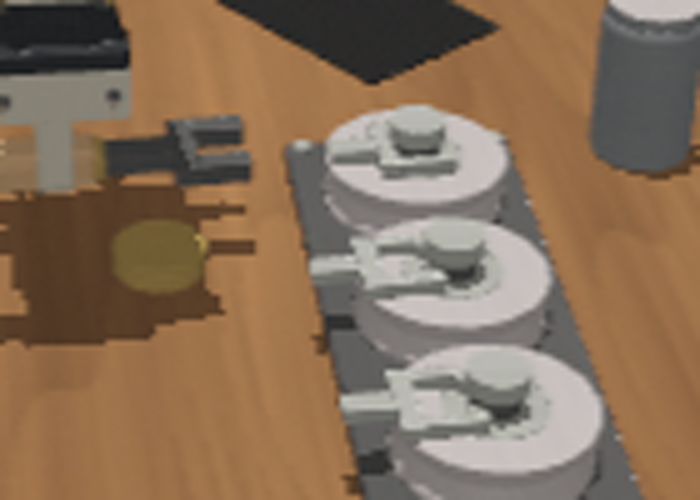

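Call:
arm_command([
  {"slide": [-0.045,0,0],"turn": [0,0,0]},
  {"slide": [-0.07,0,0],"turn": [0,0,0]},
  {"slide": [-0.075,0,-0.002],"turn": [0,0,0]},
  {"slide": [-0.06,0,-0.001],"turn": [0,0,0]},
  {"slide": [-0.035,0.003,0],"turn": [0,0,0]},
])

```text
t: 39.05
tool_pos: [0.4172, -0.0351, 0.2268]
orientation: [2.223, 2.217, 0.001]
force: [-0.5, -0.3, -1.5]
opening: 0.0213
```

Call:
arm_command([
  {"slide": [0,0,0],"turn": [0,0,0]},
  {"slide": [0,0,0],"turn": [0,0,0]},
  {"slide": [0,0,0],"turn": [0,0,0]},
  {"slide": [0,0,0],"turn": [0,0,0]},
  {"slide": [0,0,0],"turn": [0,0,0]},
])

```text
t: 39.47
tool_pos: [0.4169, -0.0321, 0.2261]
orientation: [-2.222, -2.221, -0.0]
force: [-0.2, -0.3, -1.2]
opening: 0.0215
```

Run:
```python
from h import *
st(); c=snap('side','s24.png');p=cv2.imread('pics/s24.png'); cv2.imwrite('pics/s24z.png',cv2.resize(p[200:300,260:400],None,fx=5,fy=5,interpolation=cv2.INTER_CUBIC))
plan([.415,-.033,.2253],90)
```

```text
t 39.47 pos [ 0.4169 -0.0321  0.2261] yaw 89.97 zaxis [-0.e+00  2.e-04 -1.e+00] F [-0.15 -0.27 -1.15] open 0.0215
{"slide":[-0.0004, -0.0009, 0.0004],"turn":[-0.0, -0.0, -0.0]} 
{"slide":[-0.0004, -0.0009, 0.0004],"turn":[-0.0, -0.0, -0.0]} 
{"slide":[-0.0004, -0.0009, 0.0004],"turn":[-0.0, -0.0, -0.0]} 
{"slide":[-0.0004, -0.0009, 0.0004],"turn":[-0.0, -0.0, -0.0]} 
{"slide":[-0.0004, -0.0009, 0.0004],"turn":[-0.0, -0.0, -0.0]} --
```

View pics/s24z.png

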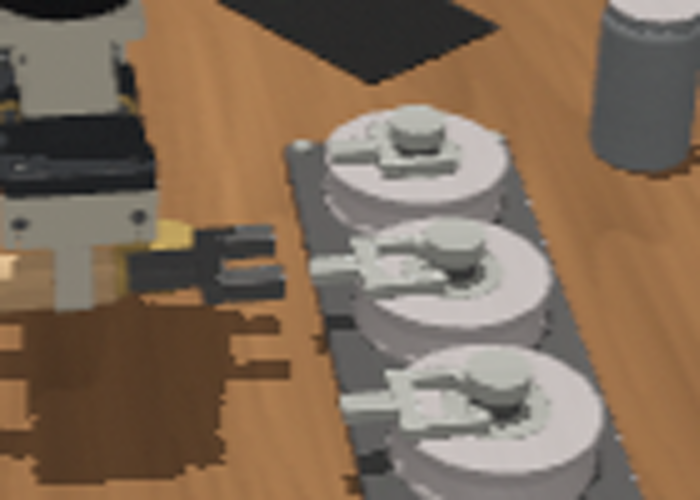

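Call:
arm_command([
  {"slide": [-0.002,0.01,0.002],"turn": [0,0,0]},
  {"slide": [0,0.025,0],"turn": [0,0,0]},
  {"slide": [0,0.03,0],"turn": [0,0,0]},
  {"slide": [0,0.02,0],"turn": [0,0,0]},
  {"slide": [0,0.01,0],"turn": [0,0,0]},
])

```text
t: 39.93
tool_pos: [0.4559, -0.0336, 0.2255]
orientation: [2.223, 2.22, 0.001]
force: [-0.5, 0.0, -2.2]
opening: 0.0212
```

Call:
arm_command([
  {"slide": [0,0.005,0],"turn": [0,0,0]},
  {"slide": [0,0.005,0],"turn": [0,0,0]},
  {"slide": [0,0.005,0],"turn": [0,0,0]},
  {"slide": [0,0.005,0],"turn": [0,0,0]},
  {"slide": [0,0.005,0],"turn": [0,0,0]},
])

```text
t: 40.35
tool_pos: [0.4625, -0.0338, 0.2239]
orientation: [-2.219, -2.215, 0.009]
force: [-19.5, -2.5, 5.3]
opening: 0.0217
```

Call:
arm_command([
  {"slide": [0,0.004,0],"turn": [0,0,0]},
  {"slide": [0,0.004,0],"turn": [0,0,0]},
  {"slide": [0,0.004,0],"turn": [0,0,0]},
  {"slide": [0,0.004,0],"turn": [0,0,0]},
  {"slide": [0,0.004,0],"turn": [0,0,0]},
])

```text
t: 40.77
tool_pos: [0.4713, -0.0337, 0.224]
orientation: [-2.221, -2.217, 0.005]
force: [-3.3, 0.3, -1.3]
opening: 0.0215
```

Call:
arm_command([
  {"slide": [0,0.005,0],"turn": [0,0,0]},
  {"slide": [0,0.005,0],"turn": [0,0,0]},
  {"slide": [0,0.004,0],"turn": [0,0,0]},
  {"slide": [0,0.004,0],"turn": [0,0,0]},
  {"slide": [0,0.004,0],"turn": [0,0,0]},
])

```text
t: 41.18
tool_pos: [0.4822, -0.0339, 0.2258]
orientation: [2.223, 2.219, 0.001]
force: [-1.0, 0.2, -1.5]
opening: 0.0215
```

Call:
arm_command([
  {"slide": [0,0.002,0],"turn": [0,0,0]},
  {"slide": [0,0.002,0],"turn": [0,0,0]},
  {"slide": [0,0.001,0],"turn": [0,0,0]},
  {"slide": [0,0.001,0],"turn": [0,0,0]},
  {"slide": [0,0,0],"turn": [0,0,0]},
])

```text
t: 41.6
tool_pos: [0.4841, -0.0339, 0.2255]
orientation: [2.223, 2.219, 0.0]
force: [-1.1, -1.2, 0.4]
opening: 0.0216
```

Run:
```python
from h import *
st(); c=snap('side','s25.png');p=cv2.imread('pics/s25.png'); cv2.imwrite('pics/s25z.png',cv2.resize(p[235:275,315:385],None,fx=10,fy=10,interpolation=cv2.INTER_CUBIC))
```

```text
t 41.60 pos [ 0.4841 -0.0339  0.2255] yaw 89.90 zaxis [ 2.e-04 -0.e+00 -1.e+00] F [-1.1  -1.18  0.37] open 0.0216
```

View pics/s25z.png

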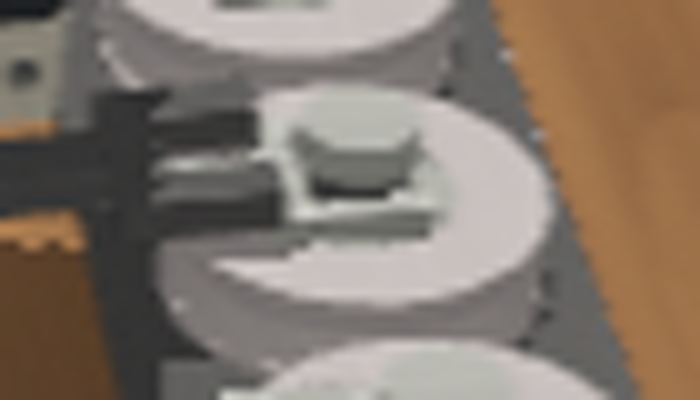

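Nearly home, so I'll press until there is firm contact.

Call:
arm_command([
  {"slide": [0,0.001,0],"turn": [0,0,0]},
  {"slide": [0,0.001,0],"turn": [0,0,0]},
  {"slide": [0,0.001,0],"turn": [0,0,0]},
  {"slide": [0,0,0],"turn": [0,0,0]},
  {"slide": [0,0,0],"turn": [0,0,0]},
])

```text
t: 42.07
tool_pos: [0.4853, -0.0339, 0.2254]
orientation: [2.223, 2.219, 0.0]
force: [-1.3, -0.2, 0.2]
opening: 0.0218
```

Call:
arm_command([
  {"slide": [0,0.001,0],"turn": [0,0,0]},
  {"slide": [0,0.001,0],"turn": [0,0,0]},
  {"slide": [0,0.001,0],"turn": [0,0,0]},
  {"slide": [0,0,0],"turn": [0,0,0]},
  {"slide": [0,0,0],"turn": [0,0,0]},
])

```text
t: 42.48
tool_pos: [0.4865, -0.0339, 0.2254]
orientation: [2.223, 2.219, 0.0]
force: [-2.0, -0.3, 1.4]
opening: 0.0216
```

Call:
arm_command([
  {"slide": [0,0.001,0],"turn": [0,0,0]},
  {"slide": [0,0.001,0],"turn": [0,0,0]},
  {"slide": [0,0.001,0],"turn": [0,0,0]},
  {"slide": [0,0,0],"turn": [0,0,0]},
  {"slide": [0,0,0],"turn": [0,0,0]},
])

```text
t: 42.9
tool_pos: [0.4877, -0.0339, 0.2253]
orientation: [-2.223, -2.219, 0.0]
force: [-2.9, -0.2, 1.1]
opening: 0.0213
```

Run:
```python
from h import *
st(); c=snap('side','s26.png');p=cv2.imread('pics/s26.png'); cv2.imwrite('pics/s26z.png',cv2.resize(p[235:275,315:385],None,fx=10,fy=10,interpolation=cv2.INTER_CUBIC))
```

```text
t 42.90 pos [ 0.4877 -0.0339  0.2253] yaw 89.90 zaxis [-1.e-04  0.e+00 -1.e+00] F [-2.9  -0.19  1.11] open 0.0213
```

View pics/s26z.png

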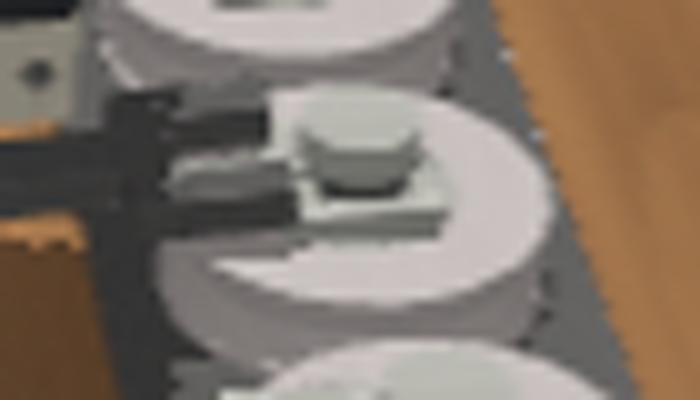

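Run:
```python
from h import *
c=np.load('pics/s26.npz'); f=lambda x,y,z:px2w(c,(x+.5)/10+314.5,(y+.5)/10+234.5,z).round(4)
print('tine',f(299,202,.053),'lip end near',f(450,207,.048),'head',f(360,118,.063))
c=np.load('pics/s23.npz'); p=c['p']; cv2.imwrite('pics/s23y.png',cv2.resize(p[215:255,315:385],None,fx=10,fy=10,interpolation=cv2.INTER_CUBIC))
```

```text
tine [ 0.5904 -0.0606  0.053 ] lip end near [ 0.6295 -0.0599  0.048 ] head [ 0.6096 -0.0396  0.063 ]
```

View pics/s23y.png

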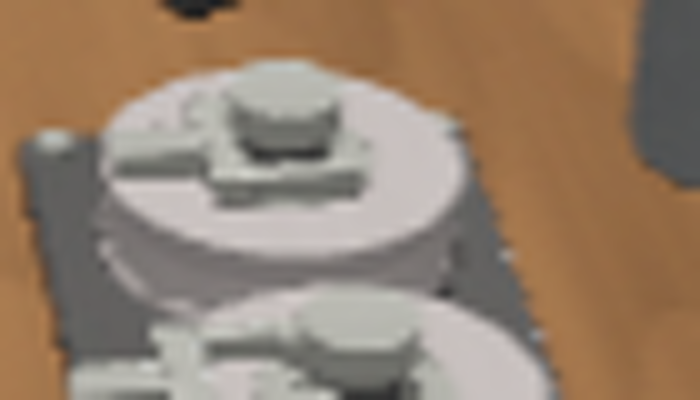

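Call:
arm_command([
  {"slide": [0,-0.01,0],"turn": [0,0,0]},
  {"slide": [0,-0.03,0],"turn": [0,0,0]},
  {"slide": [0,-0.055,0],"turn": [0,0,0]},
  {"slide": [0,-0.055,0],"turn": [0,0,0]},
  {"slide": [0,-0.035,0],"turn": [0,0,0]},
])

```text
t: 43.37
tool_pos: [0.4118, -0.0335, 0.2245]
orientation: [-2.222, -2.219, 0.002]
force: [-0.8, 0.3, -2.9]
opening: 0.0215
```

Call:
arm_command([
  {"slide": [-0.045,0,0],"turn": [0,0,0]},
  {"slide": [-0.07,0,0],"turn": [0,0,0]},
  {"slide": [-0.075,0,0],"turn": [0,0,0]},
  {"slide": [-0.06,0,0],"turn": [0,0,0]},
  {"slide": [-0.035,0,0],"turn": [0,0,0]},
])

```text
t: 43.78
tool_pos: [0.4132, -0.1498, 0.2255]
orientation: [2.223, 2.217, -0.0]
force: [0.8, 0.1, -1.2]
opening: 0.0221
```

Call:
arm_command([
  {"slide": [0,0,0],"turn": [0,0,0]},
  {"slide": [0,0,0],"turn": [0,0,0]},
  {"slide": [0,0,0],"turn": [0,0,0]},
  {"slide": [0,0,0],"turn": [0,0,0]},
  {"slide": [0,0,0],"turn": [0,0,0]},
])

```text
t: 44.2
tool_pos: [0.4134, -0.1469, 0.2252]
orientation: [-2.222, -2.221, -0.0]
force: [0.1, 0.5, -2.4]
opening: 0.0217
```

Run:
```python
from h import *
st(); c=snap('side','s27.png');p=cv2.imread('pics/s27.png'); cv2.imwrite('pics/s27z.png',cv2.resize(p[210:310,270:400],None,fx=6,fy=6,interpolation=cv2.INTER_CUBIC))
plan([.415,-.1484,.2253],90)
```

```text
t 44.20 pos [ 0.4134 -0.1469  0.2252] yaw 89.97 zaxis [-2.e-04  3.e-04 -1.e+00] F [ 0.14  0.48 -2.36] open 0.0217
{"slide":[-0.0007, 0.0008, -0.0],"turn":[-0.0, -0.0, -0.0]} 
{"slide":[-0.0007, 0.0008, -0.0],"turn":[-0.0, -0.0, -0.0]} 
{"slide":[-0.0007, 0.0008, -0.0],"turn":[-0.0, -0.0, -0.0]} 
{"slide":[-0.0007, 0.0008, -0.0],"turn":[-0.0, -0.0, -0.0]} 
{"slide":[-0.0007, 0.0008, -0.0],"turn":[-0.0, -0.0, -0.0]} --
```

View pics/s27z.png

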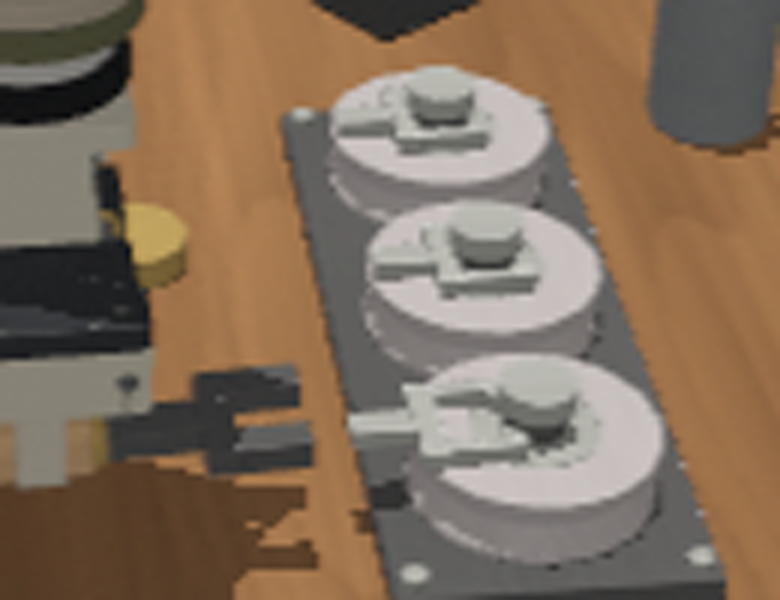

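Call:
arm_command([
  {"slide": [-0.0035,0.01,0],"turn": [0,0,0]},
  {"slide": [0,0.025,0],"turn": [0,0,0]},
  {"slide": [0,0.03,0],"turn": [0,0,0]},
  {"slide": [0,0.02,0],"turn": [0,0,0]},
  {"slide": [0,0.01,0],"turn": [0,0,0]},
])

```text
t: 44.67
tool_pos: [0.4526, -0.149, 0.2256]
orientation: [2.222, 2.22, 0.001]
force: [0.1, 0.4, -1.1]
opening: 0.0214
```

Call:
arm_command([
  {"slide": [0,0.005,0],"turn": [0,0,0]},
  {"slide": [0,0.005,0],"turn": [0,0,0]},
  {"slide": [0,0.005,0],"turn": [0,0,0]},
  {"slide": [0,0.005,0],"turn": [0,0,0]},
  {"slide": [0,0.005,0],"turn": [0,0,0]},
])

```text
t: 45.08
tool_pos: [0.46, -0.1491, 0.2245]
orientation: [-2.221, -2.216, 0.005]
force: [-15.4, -0.1, 3.5]
opening: 0.0212
```

Call:
arm_command([
  {"slide": [0,0.004,0],"turn": [0,0,0]},
  {"slide": [0,0.004,0],"turn": [0,0,0]},
  {"slide": [0,0.004,0],"turn": [0,0,0]},
  {"slide": [0,0.004,0],"turn": [0,0,0]},
  {"slide": [0,0.004,0],"turn": [0,0,0]},
])

```text
t: 45.5
tool_pos: [0.4672, -0.149, 0.2236]
orientation: [-2.219, -2.215, 0.006]
force: [-5.7, -0.0, -0.5]
opening: 0.0211
```

Call:
arm_command([
  {"slide": [0,0.005,0],"turn": [0,0,0]},
  {"slide": [0,0.005,0],"turn": [0,0,0]},
  {"slide": [0,0.004,0],"turn": [0,0,0]},
  {"slide": [0,0.004,0],"turn": [0,0,0]},
  {"slide": [0,0.003,0],"turn": [0,0,0]},
])

```text
t: 45.92
tool_pos: [0.4784, -0.1493, 0.2257]
orientation: [2.223, 2.219, 0.001]
force: [-0.5, -1.8, -1.3]
opening: 0.0215
```

Call:
arm_command([
  {"slide": [0,0.004,0],"turn": [0,0,0]},
  {"slide": [0,0.003,0],"turn": [0,0,0]},
  {"slide": [0,0.002,0],"turn": [0,0,0]},
  {"slide": [0,0.002,0],"turn": [0,0,0]},
  {"slide": [0,0.001,0],"turn": [0,0,0]},
])

```text
t: 46.33
tool_pos: [0.4827, -0.1493, 0.2255]
orientation: [2.223, 2.219, -0.0]
force: [-1.6, -0.0, 1.0]
opening: 0.0218
```

Call:
arm_command([
  {"slide": [0,0.002,0],"turn": [0,0,0]},
  {"slide": [0,0.001,0],"turn": [0,0,0]},
  {"slide": [0,0.001,0],"turn": [0,0,0]},
  {"slide": [0,0,0],"turn": [0,0,0]},
  {"slide": [0,0,0],"turn": [0,0,0]},
])

```text
t: 46.75
tool_pos: [0.4843, -0.1493, 0.2254]
orientation: [2.223, 2.219, 0.0]
force: [-2.4, 0.2, 2.2]
opening: 0.0215
```

Call:
arm_command([
  {"slide": [0,0.001,0],"turn": [0,0,0]},
  {"slide": [0,0.001,0],"turn": [0,0,0]},
  {"slide": [0,0,0],"turn": [0,0,0]},
  {"slide": [0,0,0],"turn": [0,0,0]},
  {"slide": [0,0,0],"turn": [0,0,0]},
])

```text
t: 47.17
tool_pos: [0.4851, -0.1493, 0.2254]
orientation: [2.223, 2.219, -0.0]
force: [-4.6, 0.2, 2.8]
opening: 0.0211
```

Call:
arm_command([
  {"slide": [0,-0.01,0],"turn": [0,0,0]},
  {"slide": [0,-0.03,0],"turn": [0,0,0]},
  {"slide": [0,-0.055,0],"turn": [0,0,0]},
  {"slide": [0,-0.055,0],"turn": [0,0,0]},
  {"slide": [0,-0.035,0],"turn": [0,0,0]},
])

```text
t: 47.58
tool_pos: [0.4092, -0.1487, 0.2243]
orientation: [-2.222, -2.219, 0.001]
force: [-0.2, -0.2, -1.2]
opening: 0.0217
```

Run:
```python
from h import *
st(); c=snap('side','s28.png');p=cv2.imread('pics/s28.png'); cv2.imwrite('pics/s28z.png',cv2.resize(p[210:310,310:400],None,fx=6,fy=6,interpolation=cv2.INTER_CUBIC))
c=snap('top','t28.png');p=cv2.imread('pics/t28.png'); cv2.imwrite('pics/t28z.png',cv2.resize(p[195:250,255:385],None,fx=6,fy=6,interpolation=cv2.INTER_CUBIC))
```

```text
t 47.58 pos [ 0.4092 -0.1487  0.2243] yaw 89.91 zaxis [-1.5e-03  9.0e-04 -1.0e+00] F [-0.23 -0.17 -1.15] open 0.0217
```

View pics/s28z.png

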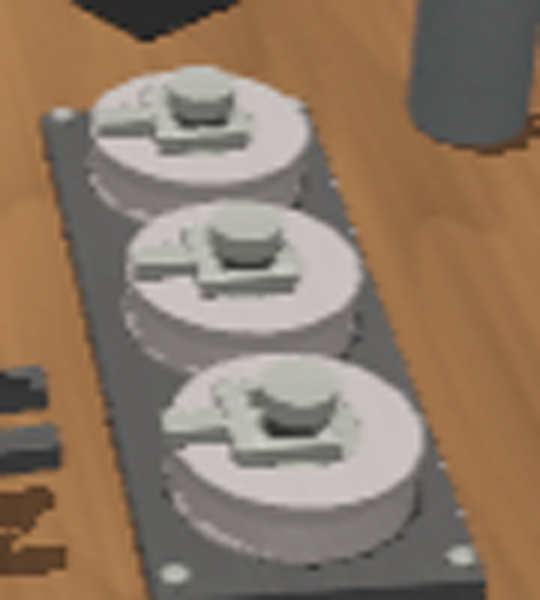

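View pics/t28z.png

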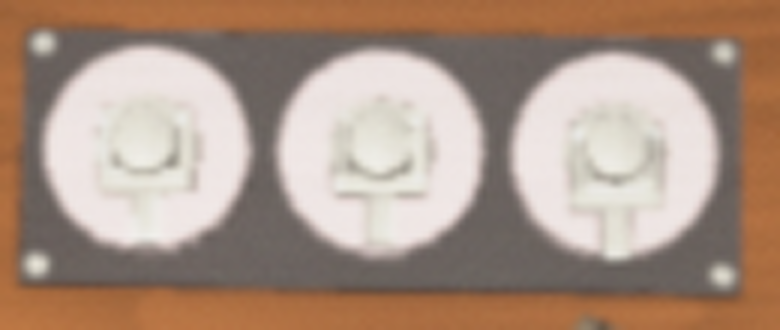

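Run:
```python
from h import *
c=np.load('pics/s28.npz'); p=c['p']
cv2.imwrite('pics/s28y.png',cv2.resize(p[262:305,330:385],None,fx=14,fy=14,interpolation=cv2.INTER_CUBIC))
cv2.imwrite('pics/s28x.png',cv2.resize(p[240:280,325:375],None,fx=14,fy=14,interpolation=cv2.INTER_CUBIC))
plan([.69,-.09,.37],90)
```

```text
{"slide":[0.0149, 0.0701, -0.0365],"turn":[-0.0, -0.0, -0.0]} 
{"slide":[0.0149, 0.0701, -0.0365],"turn":[-0.0, -0.0, -0.0]} 
{"slide":[0.0148, 0.0701, -0.0365],"turn":[-0.0, -0.0, -0.0]} 
{"slide":[0.0148, 0.0701, -0.0365],"turn":[-0.0, -0.0, -0.0]} 
{"slide":[0.0148, 0.0701, -0.0365],"turn":[-0.0, -0.0, -0.0]} --
{"slide":[0.0148, 0.0702, -0.0365],"turn":[-0.0, -0.0, -0.0]} 
{"slide":[0.0148, 0.0702, -0.0365],"turn":[-0.0, -0.0, -0.0]} 
{"slide":[0.0147, 0.0702, -0.0364],"turn":[-0.0, -0.0, -0.0]} 
{"slide":[0.0147, 0.0702, -0.0364],"turn":[-0.0, -0.0, -0.0]} 
{"slide":[0.0147, 0.0702, -0.0364],"turn":[-0.0, -0.0, -0.0]} --
```

View pics/s28y.png

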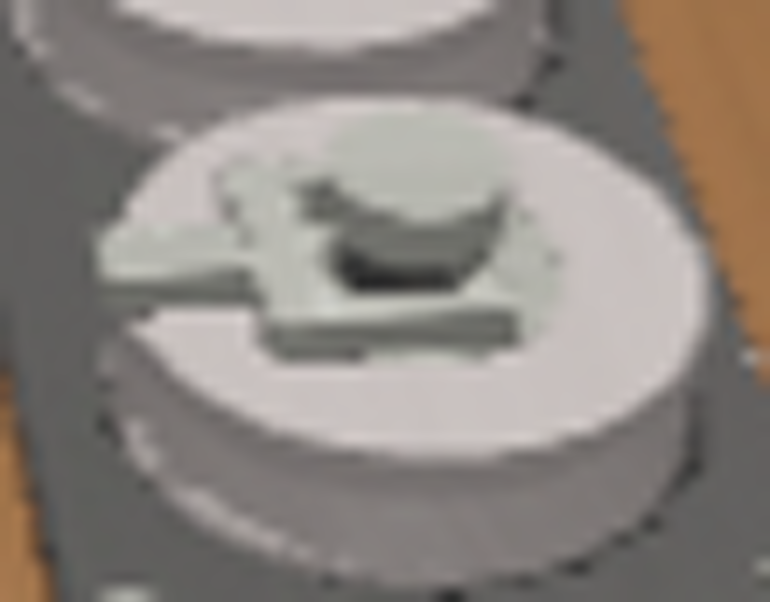

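View pics/s28x.png

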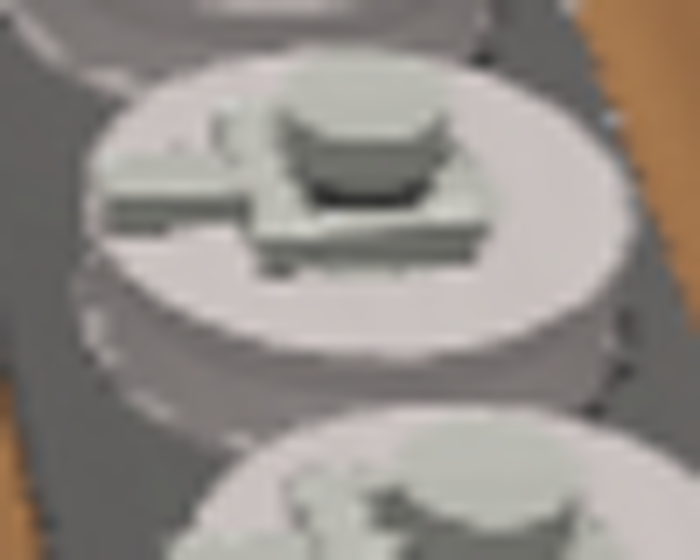

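Run:
```python
from h import *
c=np.load('pics/s28.npz')
f2=lambda x,y,z:px2w(c,(x+.5)/14+329.5,(y+.5)/14+261.5,z)
f1=lambda x,y,z:px2w(c,(x+.5)/14+324.5,(y+.5)/14+239.5,z)
f0=lambda x,y,z:px2w(c,(x+.5)/6+309.5,(y+.5)/6+209.5,z)
for n,f,tail,lip,head,sh in [('p2',f2,(98,262),(520,312),(420,165),(262,325)),('p1',f1,(100,195),(488,222),(362,95),(247,235)),('p0',f0,(97,123),(248,133),(201,85),(158,140))]:
    h=f(*head,.063)[0]; print(n,'tail',(f(*tail,.048)[0]-h).round(4),'(-.049) lip',(f(*lip,.048)[0]-h).round(4),'(.018) shoulder',(f(*sh,.048)[0]-h).round(4),'(-.024)', h.round(4))
```

```text
p2 tail -0.0539 (-.049) lip 0.0131 (.018) shoulder -0.0301 (-.024) 0.6074
p1 tail -0.0483 (-.049) lip 0.0197 (.018) shoulder -0.0242 (-.024) 0.6093
p0 tail -0.0479 (-.049) lip 0.0187 (.018) shoulder -0.0229 (-.024) 0.612
```

Pins 0 and 1 are home, but clip C on pin 2 is still about 5 mm short. I'll push it again, further.

Call:
arm_command([
  {"slide": [0,0.02,0],"turn": [0,0,0]},
  {"slide": [0,0.045,0],"turn": [0,0,0]},
  {"slide": [0,0.05,0],"turn": [0,0,0]},
  {"slide": [0,0.035,0],"turn": [0,0,0]},
  {"slide": [0,0.015,0],"turn": [0,0,0]},
])

```text
t: 48.1
tool_pos: [0.48, -0.1492, 0.2258]
orientation: [2.221, 2.219, 0.002]
force: [0.4, -0.4, -2.4]
opening: 0.0218
```

Call:
arm_command([
  {"slide": [0,0.01,0],"turn": [0,0,0]},
  {"slide": [0,0.006,0],"turn": [0,0,0]},
  {"slide": [0,0.003,0],"turn": [0,0,0]},
  {"slide": [0,0.003,0],"turn": [0,0,0]},
  {"slide": [0,0.002,0],"turn": [0,0,0]},
])

```text
t: 48.52
tool_pos: [0.4863, -0.1493, 0.2254]
orientation: [-2.223, -2.219, 0.0]
force: [-4.7, 1.2, 4.0]
opening: 0.0216
```

Call:
arm_command([
  {"slide": [0,0.002,0],"turn": [0,0,0]},
  {"slide": [0,0.002,0],"turn": [0,0,0]},
  {"slide": [0,0.001,0],"turn": [0,0,0]},
  {"slide": [0,0.001,0],"turn": [0,0,0]},
  {"slide": [0,0,0],"turn": [0,0,0]},
])

```text
t: 48.93
tool_pos: [0.489, -0.1494, 0.2255]
orientation: [2.223, 2.219, -0.0]
force: [-5.0, -0.2, 5.0]
opening: 0.0215
```

Run:
```python
from h import *
st(); c=snap('side','s29.png');p=cv2.imread('pics/s29.png'); cv2.imwrite('pics/s29y.png',cv2.resize(p[262:305,330:385],None,fx=14,fy=14,interpolation=cv2.INTER_CUBIC))
```

```text
t 48.93 pos [ 0.489  -0.1494  0.2255] yaw 89.89 zaxis [ 1.e-04 -2.e-04 -1.e+00] F [-4.99 -0.25  4.96] open 0.0215
```

View pics/s29y.png

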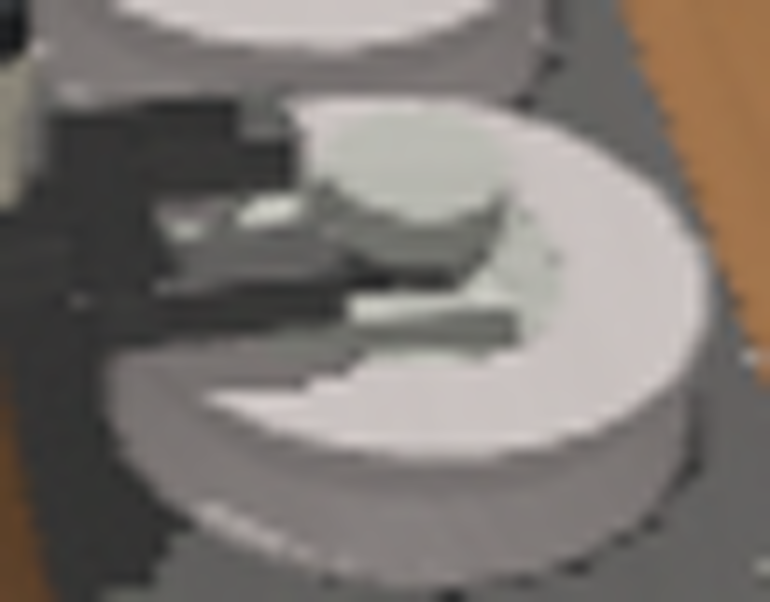

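The tines rode up over the clip: force was 5 N upward and the clip didn't move. I'll back off and check the fork's pitch in the grip.

Call:
arm_command([
  {"slide": [0,-0.01,0],"turn": [0,0,0]},
  {"slide": [0,-0.03,0],"turn": [0,0,0]},
  {"slide": [0,-0.055,0],"turn": [0,0,0]},
  {"slide": [0,-0.055,0],"turn": [0,0,0]},
  {"slide": [0,-0.035,0],"turn": [0,0,0]},
])

```text
t: 49.4
tool_pos: [0.4132, -0.1487, 0.2243]
orientation: [-2.222, -2.219, 0.001]
force: [0.0, -0.4, -1.9]
opening: 0.0218
```

Call:
arm_command([
  {"slide": [0,0,0],"turn": [0,0,0]},
  {"slide": [0,0,0],"turn": [0,0,0]},
  {"slide": [0,0,0],"turn": [0,0,0]},
  {"slide": [0,0,0],"turn": [0,0,0]},
  {"slide": [0,0,0],"turn": [0,0,0]},
])

```text
t: 49.82
tool_pos: [0.4157, -0.1492, 0.2255]
orientation: [2.223, 2.219, 0.0]
force: [-0.7, -0.6, -1.5]
opening: 0.0217
```

Run:
```python
from h import *
st(); c=snap('side','s30.png');p=cv2.imread('pics/s30.png'); cv2.imwrite('pics/s30y.png',cv2.resize(p[240:320,235:365],None,fx=6,fy=6,interpolation=cv2.INTER_CUBIC))
```

```text
t 49.82 pos [ 0.4157 -0.1492  0.2255] yaw 89.91 zaxis [ 5.e-04 -2.e-04 -1.e+00] F [-0.72 -0.62 -1.54] open 0.0217
```

View pics/s30y.png

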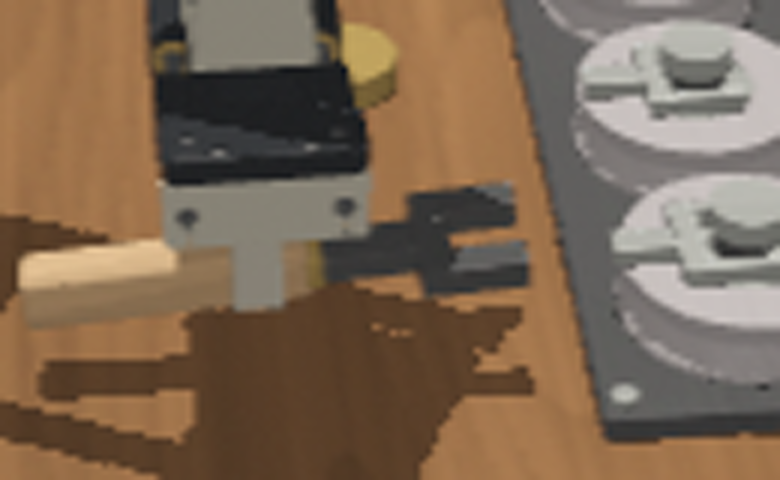

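Run:
```python
from h import *
from scipy.optimize import least_squares
c=np.load('pics/s30.npz'); s=robot.read_state(); p=np.array(s['tool_pos'])
pix=lambda x,y:np.array([(x+.5)/6+234.5,(y+.5)/6+239.5])
# fork frame pts: near side = -y world. handle rear top edge near (x=-65,y=-11,z=24),(bottom z=0); near tine end bottom (127,-23?,6), top(127,-23,18)
obs=[((-.065,-.011,.024),(22,289)),((-.065,-.011,0),(30,327)),((.127,-.023,.006),(528,285)),((.127,-.023,.018),(528,262)),((.127,.023,.018),(514,183)),((-.065,.011,.024),(25,258))]
def proj(v):
    x,y,z,yaw,pit=v
    Rm=R.from_euler('zy',[yaw,-pit]).as_matrix()
    return np.array([w2px(c,np.array([x,y,z])+Rm@(np.array(q)-[.02,0,.012])) for q,_ in obs])
O=np.array([pix(*o) for _,o in obs])
r=least_squares(lambda v:(proj(v)-O).ravel(),[p[0],p[1],.048,0,0],loss='soft_l1')
v=r.x;print(v[:3].round(4),'yaw,pitch deg',np.degrees(v[3:]).round(2),(proj(v)-O).round(2).tolist())
Rm=R.from_euler('zy',[v[3],-v[4]]).as_matrix(); tip=v[:3]+Rm@np.array([.107,0,0]); print('tip',tip.round(4),'bottom tine',(tip[2]-.006).round(4),'tcp',p.round(4))
```

```text
[ 0.4128 -0.1425  0.0392] yaw,pitch deg [-2.99  5.81] [[-0.1, -0.19], [0.32, 1.56], [0.11, -0.17], [-0.27, -0.42], [0.11, 0.75], [-0.17, -0.94]]
tip [ 0.5191 -0.1481  0.0501] bottom tine 0.0441 tcp [ 0.4156 -0.1491  0.2254]
```

Call:
arm_command([
  {"slide": [0,0,0],"turn": [0.1,0,0]},
  {"slide": [0,0,0],"turn": [0.1,0,0]},
  {"slide": [0,0,0],"turn": [0,0,0]},
  {"slide": [0,0,0],"turn": [0,0,0]},
  {"slide": [0,0,0],"turn": [0,0,0]},
])

```text
t: 50.28
tool_pos: [0.4153, -0.149, 0.2252]
orientation: [-2.172, -2.169, 0.107]
force: [-0.0, 0.1, -2.1]
opening: 0.0216
```

```bash
cat > fk.py <<'E'
from h import *
from scipy.optimize import least_squares
def fit(npz,obs,ox,oy,k,gx=None):
    c=np.load(npz); s=robot.read_state(); p=np.array(s['tool_pos']); Rt=R.from_rotvec(s['orientation']).as_matrix()
    g=p+Rt@np.array([0,0,.167]); 
    O=np.array([[(o[0]+.5)/k+ox-.5,(o[1]+.5)/k+oy-.5] for _,o in obs])
    # fork axis pinned to plane through grip pt, yaw from tool; unknown along shift s, z, pitch
    yaw=np.arctan2(Rt[1,1],Rt[0,1])
    def proj(v):
        sx,z,pit=v; Rm=R.from_euler('zy',[yaw,-pit]).as_matrix()
        o=np.array([g[0],g[1],z])+Rm@np.array([sx,0,0])
        return np.array([w2px(c,o+Rm@(np.array(q)-[0,0,.012])) for q,_ in obs])
    r=least_squares(lambda v:(proj(v)-O).ravel(),[-.02,.048,0],loss='soft_l1'); sx,z,pit=r.x
    Rm=R.from_euler('zy',[yaw,-pit]).as_matrix(); o=np.array([g[0],g[1],z])+Rm@np.array([sx,0,0]); tip=o+Rm@np.array([.127,0,0])
    print('grip',g.round(4),'s',sx.round(4),'pitch',np.degrees(pit).round(2),'tip',tip.round(4),'res',(proj(r.x)-O).round(1).tolist())
E
python3 - <<'E'
from fk import *
obs=[((-.065,-.011,.024),(22,289)),((-.065,-.011,0),(30,327)),((.127,-.023,.006),(528,285)),((.127,-.023,.018),(528,262)),((.127,.023,.018),(514,183)),((-.065,.011,.024),(25,258))]
st(); c=snap('side','s31.png');p=cv2.imread('pics/s31.png'); cv2.imwrite('pics/s31y.png',cv2.resize(p[240:320,235:365],None,fx=6,fy=6,interpolation=cv2.INTER_CUBIC))
E
```

```text
t 50.28 pos [ 0.4153 -0.149   0.2252] yaw 89.92 zaxis [-9.840e-02  3.000e-04 -9.951e-01] F [-0.02  0.1  -2.05] open 0.0216
```

View pics/s31y.png

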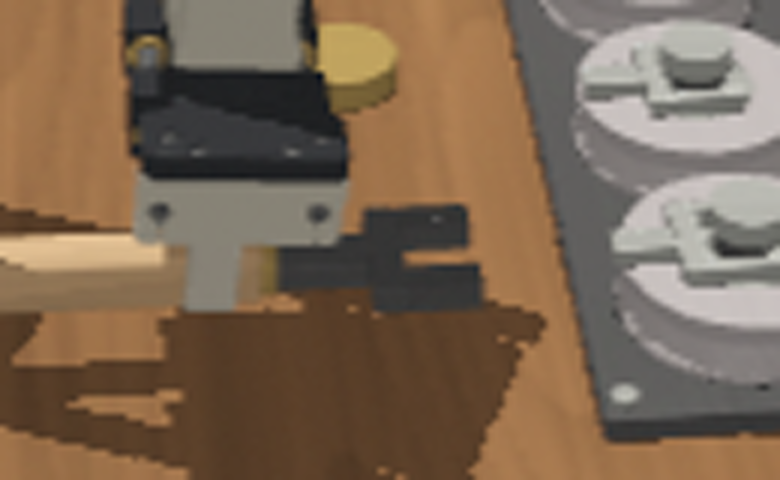

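Run:
```python
from h import *
p=cv2.imread('pics/s31.png'); cv2.imwrite('pics/s31x.png',cv2.resize(p[260:310,210:340],None,fx=6,fy=6,interpolation=cv2.INTER_CUBIC))
```

```text
(no output)
```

View pics/s31x.png

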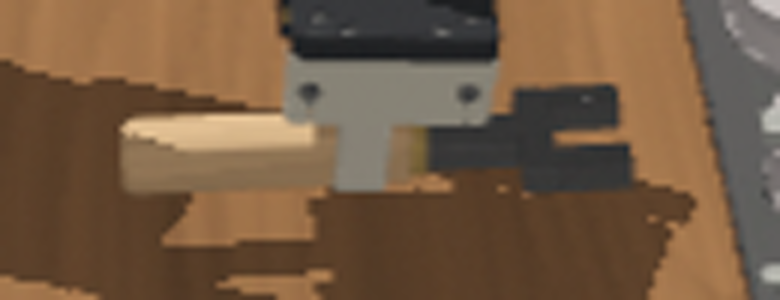

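Run:
```python
from fk import *
obs=[((-.065,-.011,.024),(122,148)),((-.065,-.011,0),(126,192)),((.127,-.023,.006),(632,190)),((.127,-.023,.018),(632,165)),((.127,.023,.018),(615,88)),((-.065,.011,.024),(125,120))]
fit('pics/s31.npz',obs,210,260,6)
# reference: initial good grasp image s19 (pitch 0): predicted near tine pixels for level fork
c=np.load('pics/s19.npz')
print('s19 near tine end top pred (mid .0493):',w2px(c,[.4215+.1076,.0811-.023,.0553]),'far',w2px(c,[.5291,.1041,.0553]),'obs',(266+.5)/5+259.5,(152+.5)/5+199.5,(257+.5)/5+259.5,(119+.5)/5+199.5)
```

```text
grip [ 0.3987 -0.149   0.0591] s -0.0248 pitch -2.72 tip [ 0.5008 -0.1492  0.0407] res [[0.0, 0.1], [-0.4, 1.2], [-0.0, -0.3], [0.3, -0.2], [0.5, 0.6], [-0.4, -1.2]]
s19 near tine end top pred (mid .0493): [313.65068278 230.6910106 ] far [311.36317012 222.05216895] obs 312.8 230.0 311.0 223.4
```

Call:
arm_command([
  {"slide": [0,0,0],"turn": [-0.09,0,0]},
  {"slide": [0,0,0],"turn": [0,0,0]},
  {"slide": [0,0,0],"turn": [0,0,0]},
  {"slide": [0,0,0],"turn": [0,0,0]},
  {"slide": [0,0,0],"turn": [0,0,0]},
])

```text
t: 50.75
tool_pos: [0.415, -0.1492, 0.2254]
orientation: [-2.195, -2.191, 0.061]
force: [-0.3, -0.7, -1.7]
opening: 0.0219
```

Run:
```python
from h import *
st(); snap('side','s32.png')
p=cv2.imread('pics/s32.png'); cv2.imwrite('pics/s32x.png',cv2.resize(p[255:310,215:345],None,fx=6,fy=6,interpolation=cv2.INTER_CUBIC))
```

```text
t 50.75 pos [ 0.415  -0.1492  0.2254] yaw 89.89 zaxis [-0.0554  0.     -0.9985] F [-0.28 -0.73 -1.7 ] open 0.0219
```

View pics/s32x.png

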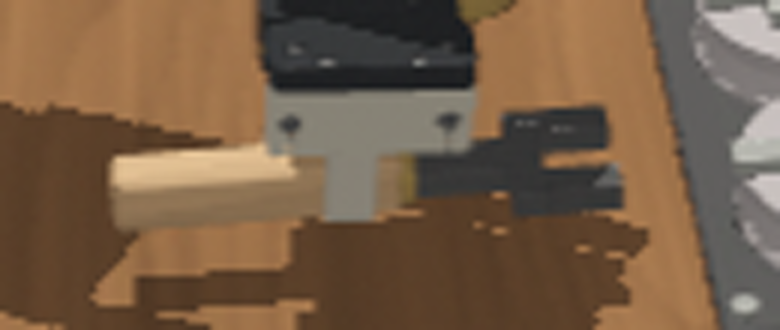

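Run:
```python
from fk import *
obs=[((-.065,-.011,.024),(112,190)),((-.065,-.011,0),(119,230)),((.127,-.023,.006),(622,207)),((.127,-.023,.018),(622,184)),((.127,.023,.018),(606,106)),((-.065,.011,.024),(112,158))]
fit('pics/s32.npz',obs,215,255,6)
# same fit on s28-era? sanity on s24: fork at p1 before push
```

```text
grip [ 0.4058 -0.1491  0.0586] s -0.0244 pitch 0.55 tip [ 0.5084 -0.1493  0.046 ] res [[-0.1, -0.1], [-0.4, 1.5], [0.2, -0.1], [0.2, -0.4], [0.1, 0.6], [-0.0, -0.7]]
```

Call:
arm_command([
  {"slide": [0,0.015,-0.006],"turn": [0,0,0]},
  {"slide": [0,0.04,-0.0022],"turn": [0,0,0]},
  {"slide": [0,0.05,-0.0028],"turn": [0,0,0]},
  {"slide": [0,0.03,-0.0017],"turn": [0,0,0]},
  {"slide": [0,0.015,-0.0008],"turn": [0,0,0]},
])

```text
t: 51.22
tool_pos: [0.477, -0.1493, 0.2278]
orientation: [-2.196, -2.193, 0.059]
force: [0.5, -0.3, -1.1]
opening: 0.0217
```

Call:
arm_command([
  {"slide": [0,0.004,0],"turn": [0,0,0]},
  {"slide": [0,0.002,0],"turn": [0,0,0]},
  {"slide": [0,0,0],"turn": [0,0,0]},
  {"slide": [0,0,0],"turn": [0,0,0]},
  {"slide": [0,0,0],"turn": [0,0,0]},
])

```text
t: 51.63
tool_pos: [0.4771, -0.1492, 0.2272]
orientation: [-2.195, -2.191, 0.061]
force: [0.7, 0.4, -1.0]
opening: 0.0214
```

Run:
```python
from h import *
st(); snap('side','s33.png')
p=cv2.imread('pics/s33.png'); cv2.imwrite('pics/s33x.png',cv2.resize(p[255:310,260:390],None,fx=6,fy=6,interpolation=cv2.INTER_CUBIC))
```

```text
t 51.63 pos [ 0.4771 -0.1492  0.2272] yaw 89.88 zaxis [-5.540e-02  2.000e-04 -9.985e-01] F [ 0.68  0.43 -1.02] open 0.0214
```

View pics/s33x.png

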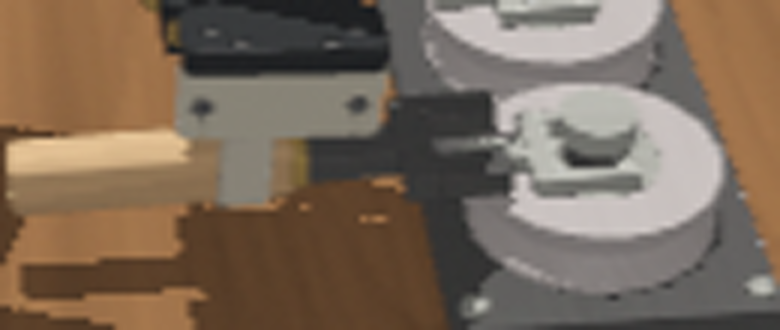

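Call:
arm_command([
  {"slide": [0,0.004,-0.0002],"turn": [0,0,0]},
  {"slide": [0,0.003,-0.0002],"turn": [0,0,0]},
  {"slide": [0,0.003,-0.0002],"turn": [0,0,0]},
  {"slide": [0,0.002,-0.0001],"turn": [0,0,0]},
  {"slide": [0,0.002,-0.0001],"turn": [0,0,0]},
])

```text
t: 52.1
tool_pos: [0.4834, -0.1493, 0.2273]
orientation: [-2.196, -2.192, 0.06]
force: [0.2, -0.7, -1.5]
opening: 0.0218
```

Call:
arm_command([
  {"slide": [0,0.002,-0.0001],"turn": [0,0,0]},
  {"slide": [0,0.002,-0.0001],"turn": [0,0,0]},
  {"slide": [0,0.001,-0.0001],"turn": [0,0,0]},
  {"slide": [0,0.001,0],"turn": [0,0,0]},
  {"slide": [0,0.001,0],"turn": [0,0,0]},
])

```text
t: 52.52
tool_pos: [0.4861, -0.1492, 0.2272]
orientation: [-2.195, -2.192, 0.06]
force: [0.9, -0.3, -1.7]
opening: 0.0217
```

Run:
```python
from h import *
st(); snap('side','s34.png')
p=cv2.imread('pics/s34.png'); cv2.imwrite('pics/s34x.png',cv2.resize(p[255:310,260:390],None,fx=6,fy=6,interpolation=cv2.INTER_CUBIC))
```

```text
t 52.52 pos [ 0.4861 -0.1492  0.2272] yaw 89.90 zaxis [-5.510e-02  1.000e-04 -9.985e-01] F [ 0.93 -0.34 -1.68] open 0.0217
```

View pics/s34x.png

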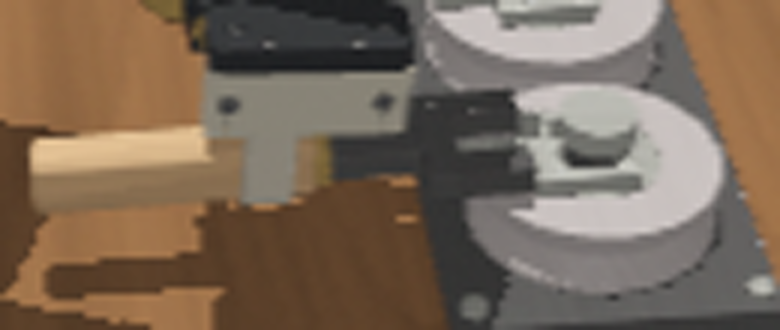

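Call:
arm_command([
  {"slide": [0,0.002,-0.0001],"turn": [0,0,0]},
  {"slide": [0,0.002,-0.0001],"turn": [0,0,0]},
  {"slide": [0,0.002,-0.0001],"turn": [0,0,0]},
  {"slide": [0,0.002,-0.0001],"turn": [0,0,0]},
  {"slide": [0,0.001,0],"turn": [0,0,0]},
])

```text
t: 52.98
tool_pos: [0.4898, -0.1493, 0.2272]
orientation: [-2.196, -2.192, 0.06]
force: [-0.0, -0.5, -1.5]
opening: 0.0217
```

Run:
```python
from h import *
st(); snap('side','s35.png')
p=cv2.imread('pics/s35.png'); cv2.imwrite('pics/s35x.png',cv2.resize(p[262:305,330:385],None,fx=14,fy=14,interpolation=cv2.INTER_CUBIC))
```

```text
t 52.98 pos [ 0.4898 -0.1493  0.2272] yaw 89.90 zaxis [-5.490e-02  1.000e-04 -9.985e-01] F [-0.05 -0.47 -1.48] open 0.0217
```

View pics/s35x.png

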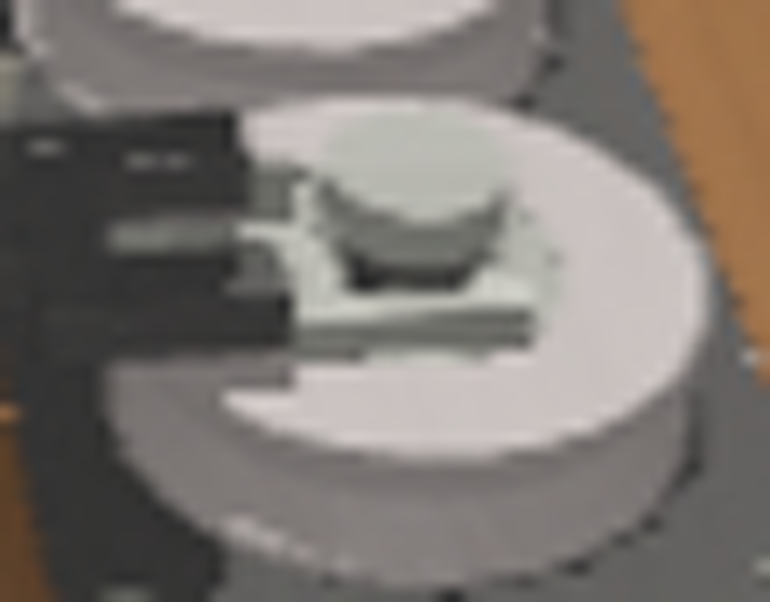

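Call:
arm_command([
  {"slide": [0,0.003,-0.0002],"turn": [0,0,0]},
  {"slide": [0,0.002,-0.0001],"turn": [0,0,0]},
  {"slide": [0,0.002,-0.0001],"turn": [0,0,0]},
  {"slide": [0,0.001,0],"turn": [0,0,0]},
  {"slide": [0,0,0],"turn": [0,0,0]},
])

```text
t: 53.45
tool_pos: [0.4926, -0.1492, 0.227]
orientation: [-2.195, -2.191, 0.061]
force: [-3.6, 0.6, -0.5]
opening: 0.0215
```

Call:
arm_command([
  {"slide": [0,0.001,0],"turn": [0,0,0]},
  {"slide": [0,0.001,0],"turn": [0,0,0]},
  {"slide": [0,0.001,0],"turn": [0,0,0]},
  {"slide": [0,0,0],"turn": [0,0,0]},
  {"slide": [0,0,0],"turn": [0,0,0]},
])

```text
t: 53.87
tool_pos: [0.4932, -0.1492, 0.2267]
orientation: [-2.194, -2.19, 0.063]
force: [-9.1, 0.8, 2.6]
opening: 0.0214
```

Call:
arm_command([
  {"slide": [0,0.001,0],"turn": [0,0,0]},
  {"slide": [0,0.001,0],"turn": [0,0,0]},
  {"slide": [0,0,0],"turn": [0,0,0]},
  {"slide": [0,0,0],"turn": [0,0,0]},
  {"slide": [0,0,0],"turn": [0,0,0]},
])

```text
t: 54.28
tool_pos: [0.4935, -0.1492, 0.2265]
orientation: [-2.193, -2.189, 0.065]
force: [-12.5, -0.4, 4.7]
opening: 0.0214
```

Run:
```python
from h import *
st(); snap('side','s36.png')
p=cv2.imread('pics/s36.png'); cv2.imwrite('pics/s36x.png',cv2.resize(p[262:305,330:385],None,fx=14,fy=14,interpolation=cv2.INTER_CUBIC))
```

```text
t 54.28 pos [ 0.4935 -0.1492  0.2265] yaw 89.89 zaxis [-5.960e-02  7.000e-04 -9.982e-01] F [-12.5   -0.37   4.67] open 0.0214
```

View pics/s36x.png

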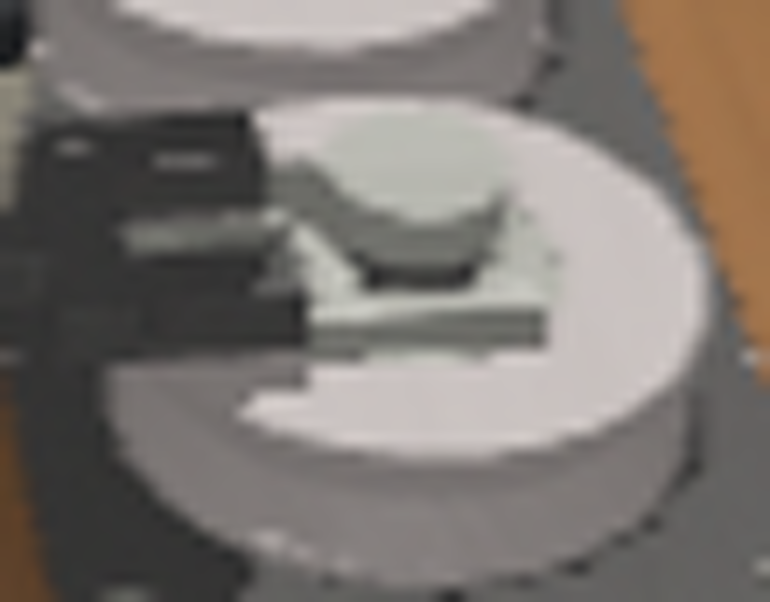

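Call:
arm_command([
  {"slide": [0,0.002,0],"turn": [0,0,0]},
  {"slide": [0,0.002,0],"turn": [0,0,0]},
  {"slide": [0,0.001,0],"turn": [0,0,0]},
  {"slide": [0,0,0],"turn": [0,0,0]},
  {"slide": [0,0,0],"turn": [0,0,0]},
])

```text
t: 54.75
tool_pos: [0.4944, -0.1493, 0.2257]
orientation: [-2.191, -2.187, 0.068]
force: [-18.5, -0.9, 6.1]
opening: 0.0215
```

Run:
```python
from h import *
st(); snap('side','s37.png')
p=cv2.imread('pics/s37.png'); cv2.imwrite('pics/s37x.png',cv2.resize(p[262:305,330:385],None,fx=14,fy=14,interpolation=cv2.INTER_CUBIC))
```

```text
t 54.75 pos [ 0.4944 -0.1493  0.2257] yaw 89.88 zaxis [-0.0632  0.0012 -0.998 ] F [-18.49  -0.89   6.13] open 0.0215
```

View pics/s37x.png

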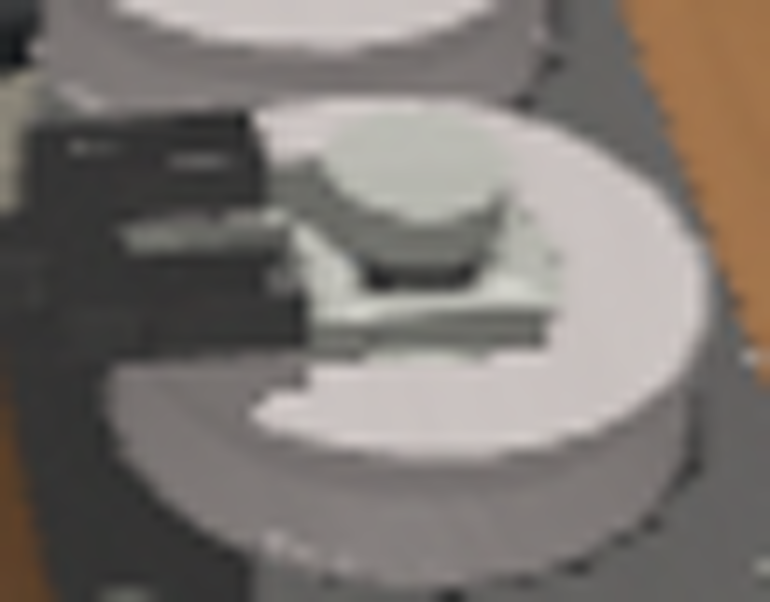

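Run:
```python
from h import *
c=np.load('pics/s37.npz')
f2=lambda x,y,z:px2w(c,(x+.5)/14+329.5,(y+.5)/14+261.5,z)
h=f2(420,165,.063); h2=f2(417,168,.063)
print(h,h2,'lip',f2(549,312,.048)-h,'shoulder',f2(310,318,.048)-h)
# pulley rim: left/right extremes of top ellipse at z=.04
print('rim right',f2(708,282,.04),'front',f2(430,458,.04))
```

```text
[ 0.6074162  -0.15447425  0.063     ] [ 0.60673646 -0.15523751  0.063     ] lip [ 0.01784003 -0.02265205 -0.015     ] shoulder [-0.02183384 -0.01962595 -0.015     ]
rim right [ 0.65693101 -0.16217386  0.04      ] front [ 0.60004261 -0.20254585  0.04      ]
```

Clip C now sits against a hard stop: 18 N gave no further motion, and lip-to-head measures 17.8 mm against 18 expected. I'll retreat and check all three.

Call:
arm_command([
  {"slide": [0,-0.015,0.0008],"turn": [0,0,0]},
  {"slide": [0,-0.03,0.0016],"turn": [0,0,0]},
  {"slide": [0,-0.055,0.003],"turn": [0,0,0]},
  {"slide": [0,-0.055,0.003],"turn": [0,0,0]},
  {"slide": [0,-0.045,0.0025],"turn": [0,0,0]},
])

```text
t: 55.22
tool_pos: [0.4159, -0.149, 0.227]
orientation: [-2.196, -2.192, 0.06]
force: [0.6, 0.3, -2.0]
opening: 0.0217
```

Call:
arm_command([
  {"slide": [0,0,0],"turn": [0,0,0]},
  {"slide": [0,0,-0.05],"turn": [0,0,0]},
  {"slide": [0,0,-0.09],"turn": [0,0,0]},
  {"slide": [0,0,-0.09],"turn": [0,0,0]},
  {"slide": [0,0,-0.06],"turn": [0,0,0]},
])

```text
t: 55.63
tool_pos: [0.4242, -0.1493, 0.3467]
orientation: [-2.199, -2.195, 0.057]
force: [0.6, -0.2, -1.8]
opening: 0.0217
```

Run:
```python
from h import *
st(); snap('side','s38.png')
p=cv2.imread('pics/s38.png'); cv2.imwrite('pics/s38z.png',cv2.resize(p[210:310,310:400],None,fx=6,fy=6,interpolation=cv2.INTER_CUBIC))
cv2.imwrite('pics/s38x.png',cv2.resize(p[262:305,330:385],None,fx=14,fy=14,interpolation=cv2.INTER_CUBIC))
c=snap('top','t38.png');p=cv2.imread('pics/t38.png'); cv2.imwrite('pics/t38z.png',cv2.resize(p[195:250,255:385],None,fx=6,fy=6,interpolation=cv2.INTER_CUBIC))
```

```text
t 55.63 pos [ 0.4242 -0.1493  0.3467] yaw 89.90 zaxis [-0.0504 -0.0016 -0.9987] F [ 0.61 -0.16 -1.83] open 0.0217
```

View pics/s38x.png

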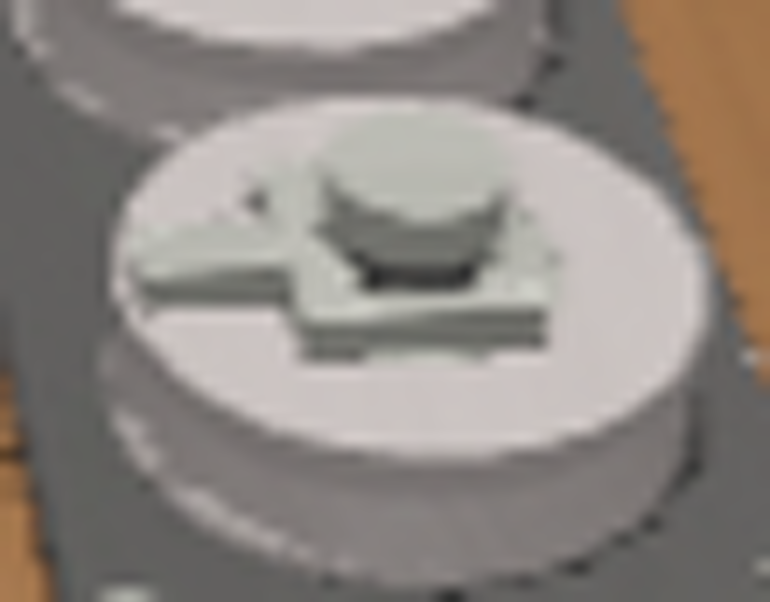

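View pics/s38z.png

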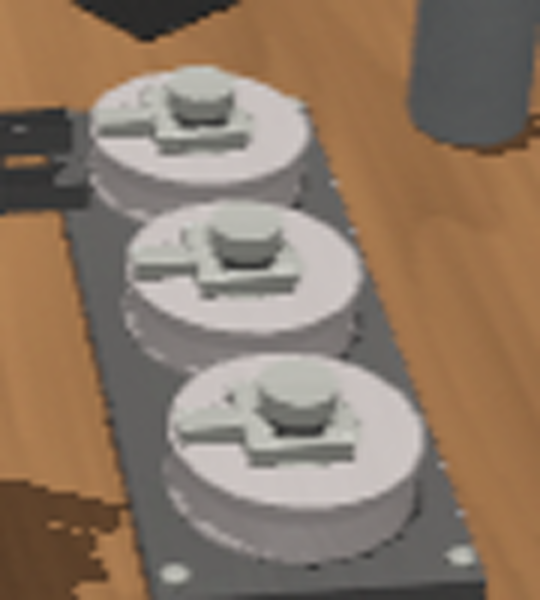

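View pics/t38z.png

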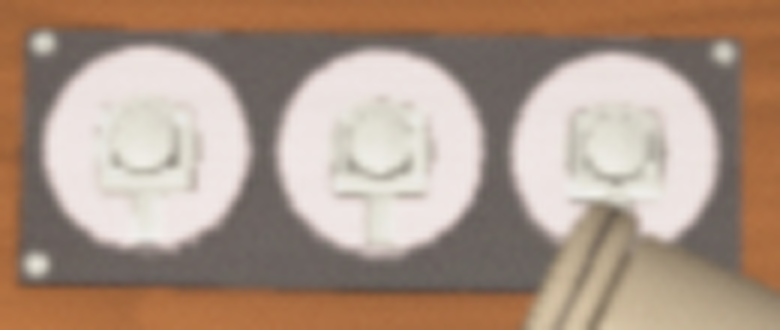

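```bash
cat >> h.py <<'E'
def planR(pos,R1,rows=None,start=None,vmax=.0412):
    s=robot.read_state()
    p0,R0=(np.array(s['tool_pos']),R.from_rotvec(s['orientation']).as_matrix()) if start is None else start
    pos=np.array(pos,float); rv=R.from_matrix(R0.T@R1).as_rotvec()
    n=max(1,int(np.ceil(np.linalg.norm(pos-p0)/vmax)),int(np.ceil(np.linalg.norm(rv)/.122)))
    if rows:n=max(n,rows)
    n=int(np.ceil(n/5)*5); Rk=R0.copy()
    for k in range(n):
        print('{"slide":%s,"turn":%s}'%(np.round(Rk.T@((pos-p0)/n)/.4,4).tolist(),np.round(rv/n/.5,3).tolist()),'' if (k+1)%5 else '--')
        Rk=Rk@R.from_rotvec(rv/n).as_matrix()
    return pos,R1
E
python3 - <<'E'
from h import *
R1=Rd(31)@R.from_rotvec([.0555,0,0]).as_matrix(); print(R1[:,2])
planR([.607,.353,.34],R1)
E
```

```text
[-0.02856994  0.04754837 -0.99846027]
{"slide":[0.0839, 0.0301, -0.0003],"turn":[0.002, 0.007, 0.137]} 
{"slide":[0.0857, 0.0243, 0.0],"turn":[0.002, 0.007, 0.137]} 
{"slide":[0.0872, 0.0184, 0.0003],"turn":[0.002, 0.007, 0.137]} 
{"slide":[0.0883, 0.0124, 0.0007],"turn":[0.002, 0.007, 0.137]} 
{"slide":[0.0889, 0.0063, 0.001],"turn":[0.002, 0.007, 0.137]} --
{"slide":[0.0891, 0.0003, 0.0013],"turn":[0.002, 0.007, 0.137]} 
{"slide":[0.0889, -0.0058, 0.0016],"turn":[0.002, 0.007, 0.137]} 
{"slide":[0.0883, -0.0119, 0.002],"turn":[0.002, 0.007, 0.137]} 
{"slide":[0.0873, -0.0179, 0.0023],"turn":[0.002, 0.007, 0.137]} 
{"slide":[0.0858, -0.0238, 0.0026],"turn":[0.002, 0.007, 0.137]} --
{"slide":[0.084, -0.0297, 0.003],"turn":[0.002, 0.007, 0.137]} 
{"slide":[0.0818, -0.0353, 0.0033],"turn":[0.002, 0.007, 0.137]} 
{"slide":[0.0791, -0.0408, 0.0036],"turn":[0.002, 0.007, 0.137]} 
{"slide":[0.0761, -0.0461, 0.004],"turn":[0.002, 0.007, 0.137]} 
{"slide":[0.0728, -0.0512, 0.0043],"turn":[0.002, 0.007, 0.137]} --
```

Call:
arm_command([
  {"slide": [0.084,0.03,0],"turn": [0.002,0.007,0.137]},
  {"slide": [0.0857,0.0243,0],"turn": [0.002,0.007,0.137]},
  {"slide": [0.087,0.0184,0],"turn": [0.002,0.007,0.137]},
  {"slide": [0.0883,0.0124,0.001],"turn": [0.002,0.007,0.137]},
  {"slide": [0.089,0.0063,0.001],"turn": [0.002,0.007,0.137]},
])

```text
t: 56.15
tool_pos: [0.484, 0.0203, 0.3389]
orientation: [-2.533, -1.775, 0.056]
force: [0.7, -0.7, -0.9]
opening: 0.0215
```

Call:
arm_command([
  {"slide": [0.089,0,0.001],"turn": [0.002,0.007,0.137]},
  {"slide": [0.089,-0.0058,0.0016],"turn": [0.002,0.007,0.137]},
  {"slide": [0.0883,-0.012,0.002],"turn": [0.002,0.007,0.137]},
  {"slide": [0.0873,-0.018,0.0023],"turn": [0.002,0.007,0.137]},
  {"slide": [0.0858,-0.024,0.0026],"turn": [0.002,0.007,0.137]},
])

```text
t: 56.57
tool_pos: [0.5443, 0.1883, 0.3355]
orientation: [-2.792, -1.314, 0.051]
force: [0.2, -0.6, -2.2]
opening: 0.0216
```

Call:
arm_command([
  {"slide": [0.084,-0.03,0.003],"turn": [0.002,0.007,0.137]},
  {"slide": [0.082,-0.035,0.0033],"turn": [0.002,0.007,0.137]},
  {"slide": [0.079,-0.041,0.0036],"turn": [0.002,0.007,0.137]},
  {"slide": [0.076,-0.046,0.004],"turn": [0.002,0.007,0.137]},
  {"slide": [0.0728,-0.051,0.004],"turn": [0.002,0.007,0.137]},
])

```text
t: 56.98
tool_pos: [0.6048, 0.3558, 0.3319]
orientation: [-2.971, -0.817, 0.044]
force: [0.3, -0.1, -2.3]
opening: 0.0214
```

Call:
arm_command([
  {"slide": [0,0,0],"turn": [0,0,0]},
  {"slide": [0,0,0],"turn": [0,0,0]},
  {"slide": [0,0,0],"turn": [0,0,0]},
  {"slide": [0,0,0],"turn": [0,0,0]},
  {"slide": [0,0,0],"turn": [0,0,0]},
])

```text
t: 57.4
tool_pos: [0.6046, 0.3526, 0.3341]
orientation: [-2.97, -0.82, 0.042]
force: [-0.3, 0.2, -1.9]
opening: 0.0215
```

Run:
```python
from h import *
st(); snap('side','s39.png');snap('wrist','w39.png')
p=cv2.imread('pics/s39.png'); cv2.imwrite('pics/s39z.png',cv2.resize(p[80:260,230:430],None,fx=4,fy=3.3*4/3.3,interpolation=cv2.INTER_CUBIC)[:600])
p=cv2.imread('pics/s39.png'); cv2.imwrite('pics/s39z.png',cv2.resize(p[90:240,230:430],None,fx=4,fy=4,interpolation=cv2.INTER_CUBIC))
R1=Rd(31)@R.from_rotvec([.0555,0,0]).as_matrix()
planR([.607,.353,.2],R1)
```

```text
t 57.40 pos [0.6046 0.3526 0.3341] yaw 30.90 zaxis [-0.0423  0.0509 -0.9978] F [-0.33  0.21 -1.93] open 0.0215
{"slide":[0.0017, 0.0049, 0.0671],"turn":[-0.004, 0.004, -0.001]} 
{"slide":[0.0016, 0.0047, 0.0671],"turn":[-0.004, 0.004, -0.001]} 
{"slide":[0.0014, 0.0046, 0.0671],"turn":[-0.004, 0.004, -0.001]} 
{"slide":[0.0013, 0.0045, 0.0671],"turn":[-0.004, 0.004, -0.001]} 
{"slide":[0.0012, 0.0043, 0.0671],"turn":[-0.004, 0.004, -0.001]} --
```

View pics/s39z.png

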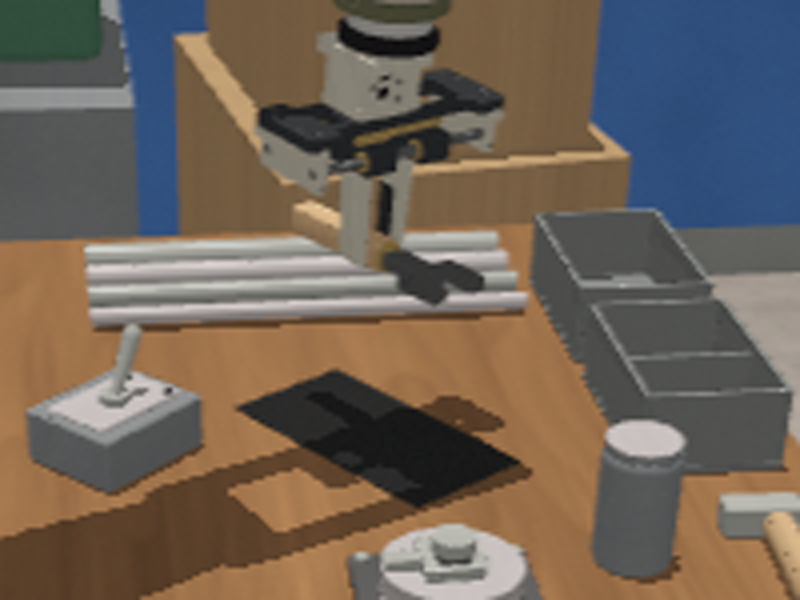

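View pics/w39.png

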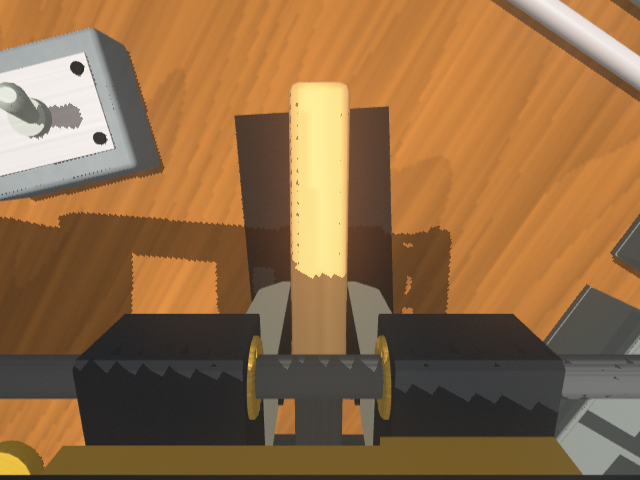

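Call:
arm_command([
  {"slide": [0.002,0.005,0.075],"turn": [-0.004,0.004,0]},
  {"slide": [0.002,0.005,0.09],"turn": [-0.004,0.004,0]},
  {"slide": [0.001,0.005,0.08],"turn": [-0.004,0.004,0]},
  {"slide": [0.001,0.004,0.05],"turn": [-0.004,0.004,0]},
  {"slide": [0.001,0.004,0.025],"turn": [-0.004,0.004,0]},
])

```text
t: 57.92
tool_pos: [0.6053, 0.3523, 0.2014]
orientation: [-2.978, -0.822, 0.032]
force: [-0.0, 0.6, -2.1]
opening: 0.0215
```

Call:
arm_command([
  {"slide": [0,0,0.008],"turn": [0,0,0]},
  {"slide": [0,0,0.002],"turn": [0,0,0]},
  {"slide": [0,0,0],"turn": [0,0,0]},
  {"slide": [0,0,0],"turn": [0,0,0]},
  {"slide": [0,0,0],"turn": [0,0,0]},
])

```text
t: 58.33
tool_pos: [0.6075, 0.3542, 0.2039]
orientation: [-2.976, -0.823, 0.018]
force: [0.6, -0.6, -2.5]
opening: 0.0216
```

Run:
```python
from h import *
st(); snap('side','s40.png')
p=cv2.imread('pics/s40.png'); cv2.imwrite('pics/s40z.png',cv2.resize(p[150:230,270:380],None,fx=7,fy=7,interpolation=cv2.INTER_CUBIC))
```

```text
t 58.33 pos [0.6075 0.3542 0.2039] yaw 30.91 zaxis [-0.0258  0.0489 -0.9985] F [ 0.59 -0.56 -2.48] open 0.0216
```

View pics/s40z.png

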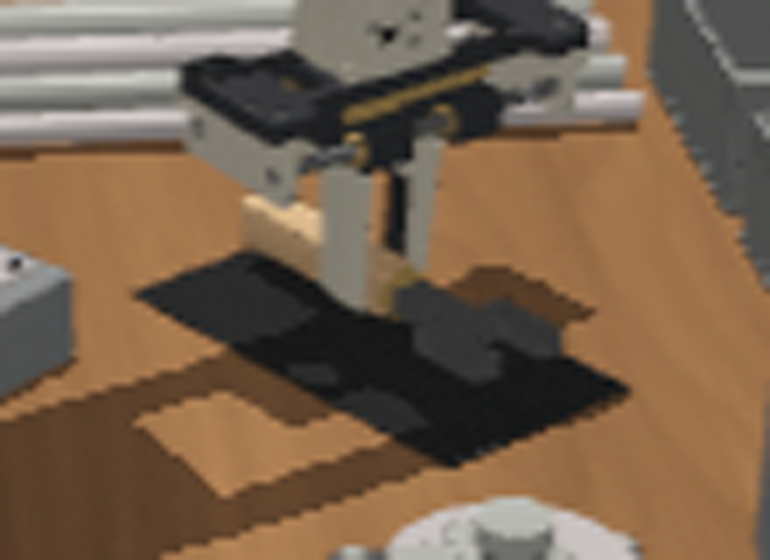

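Call:
arm_command([
  {"slide": [0,0,0.004],"turn": [0,0,0]},
  {"slide": [0,0,0.004],"turn": [0,0,0]},
  {"slide": [0,0,0.003],"turn": [0,0,0]},
  {"slide": [0,0,0.002],"turn": [0,0,0]},
  {"slide": [0,0,0.002],"turn": [0,0,0]},
])

```text
t: 58.8
tool_pos: [0.6064, 0.3541, 0.1952]
orientation: [-2.976, -0.823, 0.024]
force: [-0.0, 0.2, -2.3]
opening: 0.0216
```

Call:
arm_command([
  {"slide": [0,0,0.002],"turn": [0,0,0]},
  {"slide": [0,0,0.002],"turn": [0,0,0]},
  {"slide": [0,0,0.001],"turn": [0,0,0]},
  {"slide": [0,0,0.001],"turn": [0,0,0]},
  {"slide": [0,0,0],"turn": [0,0,0]},
])

```text
t: 59.22
tool_pos: [0.6064, 0.3542, 0.193]
orientation: [-2.976, -0.823, 0.024]
force: [-0.9, -0.4, -1.5]
opening: 0.0215
```

Call:
arm_command([
  {"slide": [0,0,0.001],"turn": [0,0,0]},
  {"slide": [0,0,0.001],"turn": [0,0,0]},
  {"slide": [0,0,0.001],"turn": [0,0,0]},
  {"slide": [0,0,0],"turn": [0,0,0]},
  {"slide": [0,0,0],"turn": [0,0,0]},
])

```text
t: 59.63
tool_pos: [0.6064, 0.3543, 0.192]
orientation: [-2.976, -0.823, 0.023]
force: [-0.2, 0.1, -2.4]
opening: 0.0218
```

Run:
```python
from h import *
st(); snap('side','s41.png')
p=cv2.imread('pics/s41.png'); cv2.imwrite('pics/s41z.png',cv2.resize(p[150:230,270:380],None,fx=7,fy=7,interpolation=cv2.INTER_CUBIC))
```

```text
t 59.63 pos [0.6064 0.3543 0.192 ] yaw 30.92 zaxis [-0.0289  0.0474 -0.9985] F [-0.17  0.13 -2.44] open 0.0218
```

View pics/s41z.png

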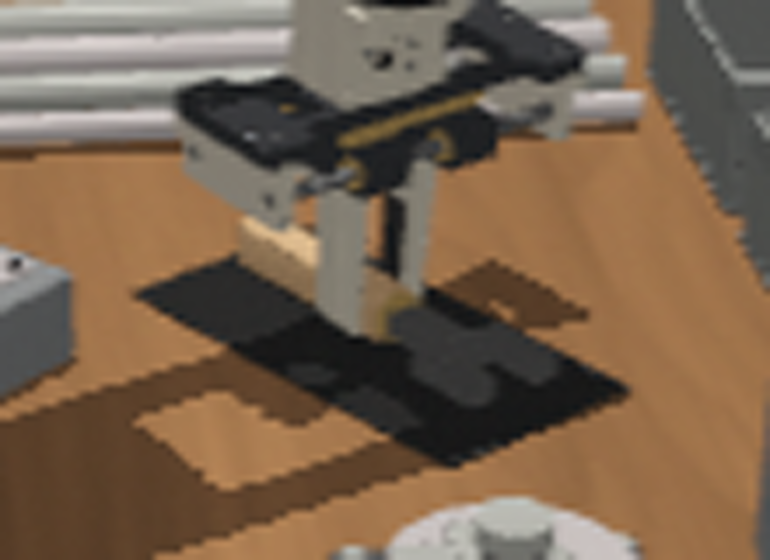

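Call:
arm_command([
  {"slide": [0,0,0.001],"turn": [0,0,0]},
  {"slide": [0,0,0.001],"turn": [0,0,0]},
  {"slide": [0,0,0.001],"turn": [0,0,0]},
  {"slide": [0,0,0.001],"turn": [0,0,0]},
  {"slide": [0,0,0],"turn": [0,0,0]},
])

```text
t: 60.1
tool_pos: [0.6066, 0.3543, 0.191]
orientation: [-2.976, -0.823, 0.022]
force: [-1.3, -3.1, 4.3]
opening: 0.0214
```

Call:
arm_command([
  {"slide": [0,0,0.001],"turn": [0,0,0]},
  {"slide": [0,0,0.001],"turn": [0,0,0]},
  {"slide": [0,0,0],"turn": [0,0,0]},
  {"slide": [0,0,0],"turn": [0,0,0]},
  {"slide": [0,0,0],"turn": [0,0,0]},
])

```text
t: 60.52
tool_pos: [0.6067, 0.3543, 0.1906]
orientation: [-2.976, -0.823, 0.022]
force: [-0.8, -3.5, 7.0]
opening: 0.0212
```

Touching the mat (Fz +7 N). Releasing.

Call:
arm_command([
  {"slide": [0,0,0],"turn": [0,0,0]},
  {"slide": [0,0,0],"turn": [0,0,0]},
  {"slide": [0,0,0],"turn": [0,0,0]},
  {"slide": [0,0,0],"turn": [0,0,0]},
  {"slide": [0,0,0],"turn": [0,0,0]},
], gripper=60)

```text
t: 60.93
tool_pos: [0.6061, 0.3545, 0.1892]
orientation: [-2.976, -0.823, 0.024]
force: [0.6, 0.5, -0.2]
opening: 0.0506
```

Call:
arm_command([
  {"slide": [0,0,-0.01],"turn": [0,0,0]},
  {"slide": [0,0,-0.03],"turn": [0,0,0]},
  {"slide": [0,0,-0.08],"turn": [0,0,0]},
  {"slide": [0,0,-0.1],"turn": [0,0,0]},
  {"slide": [0,0,-0.1],"turn": [0,0,0]},
])

```text
t: 61.35
tool_pos: [0.6095, 0.3481, 0.3187]
orientation: [-2.977, -0.823, 0.026]
force: [1.7, 0.3, 0.6]
opening: 0.0559
```

Run:
```python
from h import *
st(); snap('wrist','w42.png')
# inspection pose: camera looks at pulleys; yaw -90, TCP x ~ .52
planR([.50,-.03,.33],Rd(-60))
plan([.50,-.02,.34],-90)
```

```text
t 61.35 pos [0.6095 0.3481 0.3187] yaw 30.92 zaxis [-0.0305  0.0467 -0.9984] F [1.68 0.27 0.64] open 0.0559
{"slide":[-0.0485, 0.0445, -0.0029],"turn":[-0.007, 0.004, 0.212]} 
{"slide":[-0.0435, 0.0494, -0.0028],"turn":[-0.007, 0.004, 0.212]} 
{"slide":[-0.038, 0.0537, -0.0027],"turn":[-0.007, 0.004, 0.212]} 
{"slide":[-0.0321, 0.0574, -0.0026],"turn":[-0.007, 0.004, 0.212]} 
{"slide":[-0.0259, 0.0605, -0.0025],"turn":[-0.007, 0.004, 0.212]} --
{"slide":[-0.0194, 0.0629, -0.0023],"turn":[-0.007, 0.004, 0.212]} 
{"slide":[-0.0126, 0.0646, -0.0021],"turn":[-0.007, 0.004, 0.212]} 
{"slide":[-0.0057, 0.0656, -0.0019],"turn":[-0.007, 0.004, 0.212]} 
{"slide":[0.0013, 0.0658, -0.0017],"turn":[-0.007, 0.004, 0.212]} 
{"slide":[0.0082, 0.0653, -0.0014],"turn":[-0.007, 0.004, 0.212]} --
{"slide":[0.0151, 0.0641, -0.0012],"turn":[-0.007, 0.004, 0.212]} 
{"slide":[0.0217, 0.0621, -0.0009],"turn":[-0.007, 0.004, 0.212]} 
{"slide":[0.0282, 0.0595, -0.0007],"turn":[-0.007, 0.004, 0.212]} 
{"slide":[0.0343, 0.0562, -0.0004],"turn":[-0.007, 0.004, 0.212]} 
{"slide":[0.04, 0.0523, -0.0001],"turn":[-0
[... 675 characters left out ...]
:[-0.005, 0.005, 0.211]} --
{"slide":[0.0105, 0.047, -0.0027],"turn":[-0.005, 0.005, 0.211]} 
{"slide":[0.0154, 0.0456, -0.0025],"turn":[-0.005, 0.005, 0.211]} 
{"slide":[0.0201, 0.0437, -0.0024],"turn":[-0.005, 0.005, 0.211]} 
{"slide":[0.0246, 0.0414, -0.0022],"turn":[-0.005, 0.005, 0.211]} 
{"slide":[0.0289, 0.0385, -0.0021],"turn":[-0.005, 0.005, 0.211]} --
{"slide":[0.0328, 0.0353, -0.0019],"turn":[-0.005, 0.005, 0.211]} 
{"slide":[0.0363, 0.0316, -0.0018],"turn":[-0.005, 0.005, 0.211]} 
{"slide":[0.0394, 0.0277, -0.0016],"turn":[-0.005, 0.005, 0.211]} 
{"slide":[0.0421, 0.0233, -0.0014],"turn":[-0.005, 0.005, 0.211]} 
{"slide":[0.0444, 0.0188, -0.0013],"turn":[-0.005, 0.005, 0.211]} --
```

View pics/w42.png

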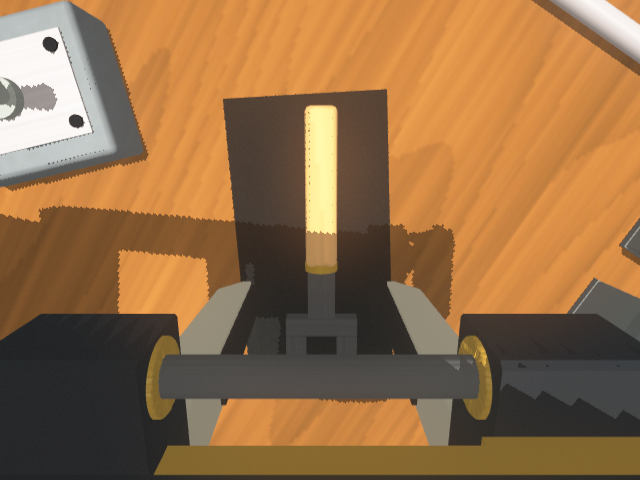

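The fork lies on its mat, handle at about (320,190), released. Now a close look at the clips from above.

Call:
arm_command([
  {"slide": [-0.0357,0.032,-0.003],"turn": [-0.005,0.005,0.211]},
  {"slide": [-0.032,0.036,-0.003],"turn": [-0.005,0.005,0.211]},
  {"slide": [-0.028,0.039,-0.003],"turn": [-0.005,0.005,0.211]},
  {"slide": [-0.024,0.042,-0.003],"turn": [-0.005,0.005,0.211]},
  {"slide": [-0.019,0.044,-0.003],"turn": [-0.005,0.005,0.211]},
])

```text
t: 61.82
tool_pos: [0.5819, 0.2553, 0.3211]
orientation: [-3.102, -0.01, 0.019]
force: [0.1, -0.5, -0.5]
opening: 0.0556
```

Call:
arm_command([
  {"slide": [-0.0146,0.046,-0.003],"turn": [-0.005,0.005,0.211]},
  {"slide": [-0.0096,0.047,-0.003],"turn": [-0.005,0.005,0.211]},
  {"slide": [-0.0046,0.048,-0.003],"turn": [-0.005,0.005,0.211]},
  {"slide": [0.0005,0.048,-0.003],"turn": [-0.005,0.005,0.211]},
  {"slide": [0.0055,0.048,-0.003],"turn": [-0.005,0.005,0.211]},
])

```text
t: 62.23
tool_pos: [0.554, 0.163, 0.3243]
orientation: [-3.014, 0.803, 0.014]
force: [0.0, -0.2, -0.2]
opening: 0.0558
```

Call:
arm_command([
  {"slide": [0.0105,0.047,-0.003],"turn": [-0.005,0.005,0.211]},
  {"slide": [0.0154,0.0456,-0.0025],"turn": [-0.005,0.005,0.211]},
  {"slide": [0.02,0.0437,-0.0024],"turn": [-0.005,0.005,0.211]},
  {"slide": [0.0246,0.0414,-0.002],"turn": [-0.005,0.005,0.211]},
  {"slide": [0.029,0.0385,-0.002],"turn": [-0.005,0.005,0.211]},
])

```text
t: 62.65
tool_pos: [0.526, 0.0708, 0.3277]
orientation: [-2.716, 1.571, 0.009]
force: [0.2, -0.4, -1.0]
opening: 0.0559
```

Call:
arm_command([
  {"slide": [0.033,0.035,-0.002],"turn": [-0.005,0.005,0.211]},
  {"slide": [0.036,0.0316,-0.002],"turn": [-0.005,0.005,0.211]},
  {"slide": [0.039,0.0277,-0.0016],"turn": [-0.005,0.005,0.211]},
  {"slide": [0.042,0.0233,-0.0014],"turn": [-0.005,0.005,0.211]},
  {"slide": [0.044,0.019,-0.001],"turn": [-0.005,0.005,0.211]},
])

```text
t: 63.07
tool_pos: [0.4979, -0.021, 0.3311]
orientation: [2.205, -2.217, -0.003]
force: [-0.8, 0.4, -0.2]
opening: 0.0557
```

Call:
arm_command([
  {"slide": [0,0,0],"turn": [0,0,0]},
  {"slide": [0,0,0],"turn": [0,0,0]},
  {"slide": [0,0,0],"turn": [0,0,0]},
  {"slide": [0,0,0],"turn": [0,0,0]},
  {"slide": [0,0,0],"turn": [0,0,0]},
])

```text
t: 63.48
tool_pos: [0.4983, -0.0193, 0.3299]
orientation: [2.213, -2.208, -0.005]
force: [-0.6, -0.2, 0.8]
opening: 0.0557
```

Run:
```python
from h import *
st(); snap('wrist','w43.png')
```

```text
t 63.48 pos [ 0.4983 -0.0193  0.3299] yaw -89.86 zaxis [-0.0132 -0.0086 -0.9999] F [-0.64 -0.18  0.76] open 0.0557
```

View pics/w43.png

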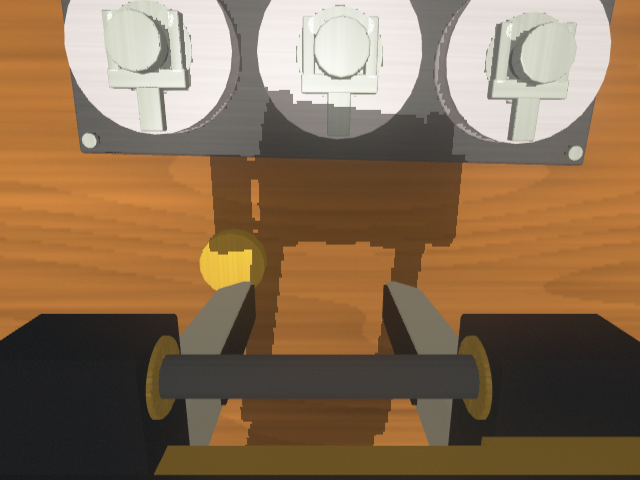

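Run:
```python
from h import *
p=cv2.imread('pics/w43.png')
a=np.hstack([p[0:145,60:240],p[0:145,250:430],p[0:145,432:612]])
for i,x in enumerate([60,250,432]): cv2.imwrite(f'pics/w43_{i}.png',cv2.resize(p[0:145,x:x+180],None,fx=4,fy=4,interpolation=cv2.INTER_CUBIC))
```

```text
(no output)
```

View pics/w43_0.png

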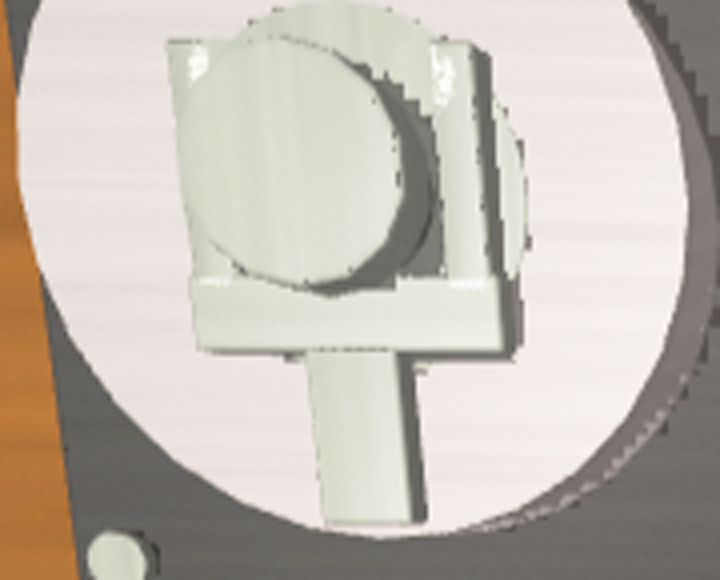

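View pics/w43_1.png

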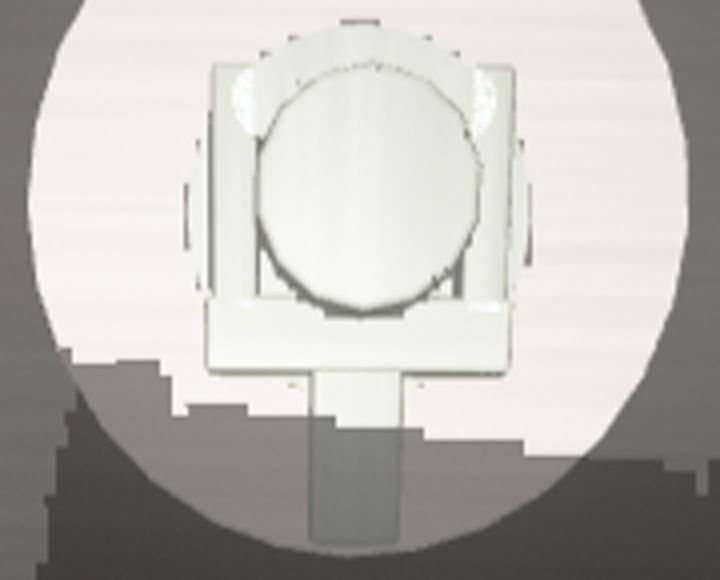

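View pics/w43_2.png

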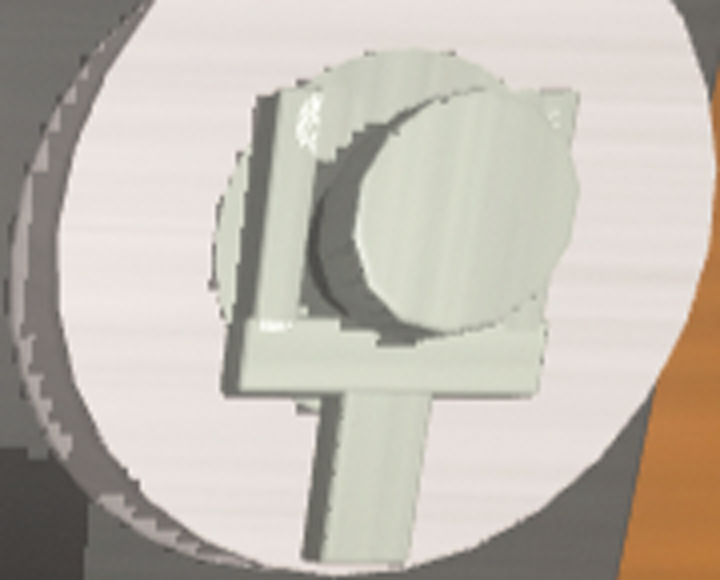

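Run:
```python
from h import *
c=np.load('pics/w43.npz')
D={0:(60,(290,162),[(198,352),(503,352)],[(325,522),(412,524)]),1:(250,(369,187),[(206,372),(511,374)],[(310,541),(398,543)]),2:(432,(466,212),[(240,390),(538,393)],[(322,561),(405,563)])}
for i,(x0,h,S,T) in D.items():
    f=lambda q,z:px2w(c,(q[0]+.5)/4+x0-.5,(q[1]+.5)/4-.5,z)[:2]
    H=f(h,.063); s=np.mean([f(q,.048) for q in S],0); t=np.mean([f(q,.048) for q in T],0); u=(s-t)/np.linalg.norm(s-t)
    o=(s+.024*u+t+.049*u)/2
    print(i,'pin',H.round(4),'clip',o.round(4),'diff mm',((o-H)*1000).round(1),'tail len',np.linalg.norm(s-t).round(4))
```

```text
0 pin [0.6139 0.0792] clip [0.6151 0.0795] diff mm [1.2 0.3] tail len 0.0245
1 pin [ 0.6112 -0.035 ] clip [ 0.6126 -0.0351] diff mm [ 1.3 -0.1] tail len 0.0245
2 pin [ 0.6086 -0.1491] clip [ 0.6101 -0.1496] diff mm [ 1.5 -0.5] tail len 0.0249
```

Run:
```python
from h import *
snap('side','s44.png')
```

```text
(no output)
```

View pics/s44.png

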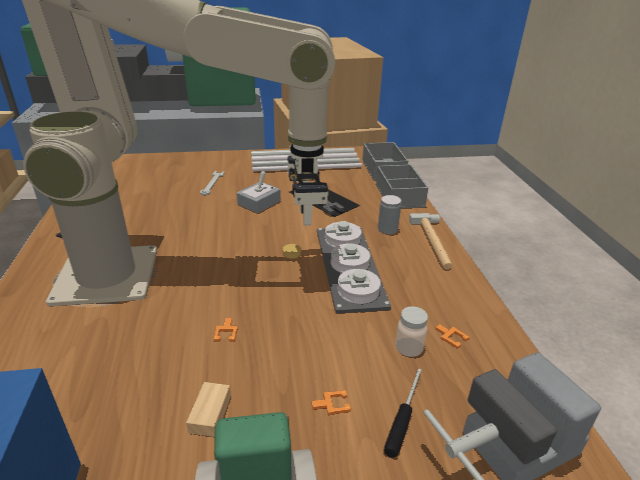

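The jar (410,332) and can (390,215) are standing, the toggle (262,180) is off, the fork is on the mat (340,203), and all three clips are on the pins. Handing in.

Run:
```python
from h import *
print(robot.close_job());
```

```text
the job is handed in; nothing more can be done
None
```

The job is handed in at about 64 s, but one hard bump may have broken the force limit. When I picked up the first clip, the fingertips hit the bench. The reading was (-48, 39, 114) N, whose total is about 130 N, above the 120 N wrist limit. I slowed every descent after that, but if that reading counts, the run may be judged failed.

**What I did:** I switched the toggle off, laid the three steel clips on the pulleys and pushed each home with the fork. I then laid the fork back on its mat and released it.

**Last checks:**
- **Clips:** the wrist camera puts all three origins within about 1.6 mm of their pin axes (limit 4 mm), and they lie flat in the grooves.
- **Toggle, jar and can:** the toggle leans to the off side, and the jar and can are standing.
- **Fork:** it lies released on its mat, and the open gripper touches nothing.

**Second push:** the clip on pin 2 stopped about 5 mm short at first, and on the retry the fork rode up over it because it had tilted in the grip. I backed off, levelled the fork and pushed again until it met a hard stop at 18 N.

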